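Ready the slide-logging corner and start the scan

ROBOT

A 6-joint arm with a two-finger parallel gripper is mounted at the origin on the work surface. World frame = base frame: x ahead of the robot, y to its left, z up, the work surface at z = 0. Lengths are in m, angles in degrees, forces in N, time in s.
With the tool pointing down it reaches from about 0.35 to 0.875 m from the base axis. Payload 4.2 kg.
Tool frame: the origin (TCP) lies midway between the tips of the shut fingers; the grasp point (between the pads) lies 19 mm behind it; z points along the fingers, y is the direction in which the jaws open and shut (so a half turn about z gives the same grasp; the last joint's range is limited). The gripper opens to 87 mm and grips with 3 to 60 N. Pads are 19 mm wide; open, the fingers measure 117 mm over their backs; the gripper's body (75 mm by 190 mm) begins 51 mm behind the grasp point.
Start: joints at [84.374, 22.042, 0.453, 0, -68.411, -14.817], TCP at [0.218, 0.586, 0.223] pointing down, gripper open.
Joint ranges: [-179.83, 179.83], [-69.29, 118.12], [-61.27, 80.66], [-181.25, 117.63], [-171.15, -9.14], [-177.46, 177.46]. Speed limits (degrees/s): [159.86, 159.86, 180, 180, 180, 180].

INTERFACE

Orientations are given as a 3x3 rotation matrix whose columns are the frame's x, y, z axes.
In Python, from station import sense, capture, finish_job gives the robot as it stands. The module is installed in compiled form; this text tells all that it offers.
- The arm moves only by the shell command python3 -m jog 'ROWS' [OPENING]. ROWS is JSON, a list of rows, each a list of 6 numbers: the shift along the tool's x, y, z in cm, then the turn, a rotation vector about the tool's x, y, z in degrees. In form: [[dx, dy, dz, wx, wy, wz], ...]. A call has exactly 5 rows; each row shifts and turns the commanded pose from where the row before left it, along the tool's axes as they then stand; what a row does not reach is not made up. A row lasts 1/12 s, in which the tool goes at most 41.7 mm and 7.16 degrees, less where a joint would pass 70% of its speed; a pose out of reach is approached as far as the arm can. A call is refused whole if a number of a shift passes 4.17 or a number of a turn 7.16, either way. A call with a gripper value outside its range is refused whole. OPENING is the finger opening in cm, from 0 to 8.7, set as the call begins (- or left out, the last holds). The fingers move at their own pace and stop on an object; the grip force is fixed at half the most. Time passes only in rows, so rows that do not move let the fingers close, or fill a call up. It gives the time, the measured TCP pose, the force and the opening at its end, in the units of the state.
- sense(): the state, without advancing time (a new reading comes with each control period).
- capture(name): name is "scene" or "side" or "wrist"; returns a dict with "frame" (400x640x3 uint8, red, green, blue), "fx", "fy", "cx", "cy" (pixels), "dist" ([k1, k2, p1, p2, k3] as OpenCV has them; the pictures are not rectified), "world_to_cam" (4x4, takes a point from world to camera coordinates). Camera axes: x right, y up, looking along -z (the intrinsics and any distortion apply to the point x, -y, -z); pixel columns grow to the right and rows downward; lengths in m; the calibration is good to about 2 mm. A picture is of the moment at which its call begins. There is no depth.
- finish_job(): hands the job in, once; it reports no verdict.
The state is a dict: "time_s": time; "joints": joint angles; "joint_velocities": joint speeds; "effort": joint torques, N m; "tcp_pos": TCP position; "ee_rot": TCP orientation; "wrist_force": force on the tool from outside, world axes, zero at the start; "moment": the same for the moment, N m; "gripper_width": opening from 0.0 (shut) to 1.0 (fully open).
Only numpy, scipy, OpenCV 4.12 (cv2) and the standard library are available. Lean on these libraries where they do the work, as an engineer would, in place of code of your own. Each camera call takes 0.05 s, during which the arm holds its last target.

TASK

Get this logging corner ready: set the display square on its stand and leaning back 30 degrees from upright; draw every slide tray along its lane towards you, fully up against the board's front stop, by pressing gently on top and pulling, without lifting it; and turn every jar where it stands so that its label faces the scanner's window. When all of that is ready, press the scanner's key right down and let it go. Then stand every jar upright in the carrier tray behind the feed board, leaving the display and slide trays set and the rest of the bench undisturbed.

Things in the scene. Friction and masses are not known exactly. Their poses are not given: they have to be found in the camera images.
- board: Slick dark steel feed board fixed on the bench, 250 (x) by 278 (y) by 6 mm; origin under its centre, x away from the arm along the lanes. Lanes at y = -90, 0, 90 mm, parted by bright rails 4 wide, tops 12 above the bench. Front stop: bright cross bar at the arm's end, top 18 above the bench, inner face at x = -115 mm; a tray fully against it has its origin at x = -56 mm (5 mm tolerance).
- tray0: Flat white slide tray, 118 long (its x) by 82 wide (its y) by 12 mm high, 0.25 kg, in one of the lanes, slick underneath (friction 0.3); flat top showing three glass slides. Origin at the centre of its underside; it lies on the board plate, so its top is 18 mm above the bench. Starts 60 to 115 mm from the front stop. May be absent.
- tray1: Flat white slide tray, 118 long (its x) by 82 wide (its y) by 12 mm high, 0.25 kg, in one of the lanes, slick underneath (friction 0.3); flat top showing three glass slides. Origin at the centre of its underside; it lies on the board plate, so its top is 18 mm above the bench. Starts 60 to 115 mm from the front stop. May be absent.
- tray2: Flat white slide tray, 118 long (its x) by 82 wide (its y) by 12 mm high, 0.25 kg, in one of the lanes, slick underneath (friction 0.3); flat top showing three glass slides. Origin at the centre of its underside; it lies on the board plate, so its top is 18 mm above the bench. Starts 60 to 115 mm from the front stop. May be absent.
- scanner: White scanner block fixed to the bench, 70 (its x) by 120 (its y) by 100 mm high; origin under its centre at bench height. Its front, with the dark window, faces along its own -x.
- window (a point): Centre of the scanner's dark window (80 mm wide, 36 mm high), on the middle of the front face, 50 mm above the bench.
- scan_key (a joint): Scanner key, a round push button 32 mm across on top of the scanner: 0 = up, 0.006 m = fully down; it springs back and needs about 5 N. A press past 0.004 m counts.
- scan_key_top (a point): Centre of the key's top face, key up (118 mm above the bench).
- jar0: Amber jar standing on the bench: body 60 mm across, 55 high; white lid 44 across, from 55 to 83 mm height (grip here); 0.25 kg. Origin under its centre. Its x points out through the label (white patch with dark bars; dark shoulder tab and lid line on the same side). The line straight out from the label must pass within 40 mm of the window's centre. May be absent.
- jar1: Amber jar standing on the bench: body 60 mm across, 55 high; white lid 44 across, from 55 to 83 mm height (grip here); 0.25 kg. Origin under its centre. Its x points out through the label (white patch with dark bars; dark shoulder tab and lid line on the same side). The line straight out from the label must pass within 40 mm of the window's centre. May be absent.
- jar2: Amber jar standing on the bench: body 60 mm across, 55 high; white lid 44 across, from 55 to 83 mm height (grip here); 0.25 kg. Origin under its centre. Its x points out through the label (white patch with dark bars; dark shoulder tab and lid line on the same side). The line straight out from the label must pass within 40 mm of the window's centre. May be absent.
- carrier: Low open tray of bent steel fixed to the bench behind the feed board, 94 (its x) by 260 (its y) mm outside, walls 3 mm thick and 25 mm high, floor 3 mm thick; origin under its centre. Room for three jars in a row along its y, e.g. at y = -80, 0, 80 mm. A jar in it stands with its origin 3 mm above the bench.
- stand: Fixed foot of the display, 120 (its x) by 150 (its y) by 12 mm, with a steel pillar; origin under its centre at bench height, x points to the display's back, away from the arm. The swivel axis is vertical through the origin; the tilt axis is level, 75 mm above the bench, and crosses it.
- swivel (a joint): Swivel of the display on its stand: 0 = square with the foot, positive = turned counterclockwise seen from above, range -0.8 to 0.8 rad; stays where left (friction 0.15 N m).
- tilt (a joint): Tilt of the display: 0 = upright, positive = leaning back (towards the stand's +x when square), range 0 to 1.2 rad; wanted 30 degrees = 0.524. Stays where left (friction 0.5 N m). The panel is 180 wide, 12 thick, reaching from 10 to 125 mm out from the tilt axis.
- handle (a point): Middle of the steel bar handle along the display's top: 12 mm in diameter, 80 mm long, level and parallel to the tilt axis, 165 mm from the tilt axis in the panel's plane, 40 mm clear beyond the panel's edge; two posts 8 mm wide join it to the panel, 68 mm apart.
- flask: Bystander: clear flat culture flask, 120 by 75 by 30 mm, capped; origin under its centre.
- beaker: Bystander: glass beaker, 70 mm across, 90 mm high; origin under its centre.
- petri: Bystander: covered dish, 92 mm across, 17 mm high; origin under its centre.
- marker: Bystander: marker pen lying flat, 130 long by 14 mm; origin under its middle.
Not all that is in view belongs to the job. Leave any purple look-alike of the jar2 alone.

How it is judged (in metres and radians):
On the way, in this order (a step that is already met when the one before it is completed fails the run):
1. display set, every tray against the front stop and every jar on the bench within 90 mm of its start with its label facing the window, all at the same time (value of joint tilt between 0.414 and 0.634 rad and value of joint swivel between -0.11 and 0.11 rad and x of each of tray0, tray1, tray2 in the frame of board below -0.051 m and z of each of tray0, tray1, tray2 in the frame of board below 0.01 m and angle between the x axis of each of tray0, tray1, tray2 and the x axis of board, either way round below 0.1 rad and y of window in the frame of jar0 between -0.04 and 0.04 m and x of window in the frame of jar0 above 0.05 m and angle between each of jar0, jar1, jar2's own z axis and vertical below 0.1 rad and height (world z) of each of jar0, jar1, jar2 below 0.008 m and distance of each of jar0, jar1, jar2 from where it was at the start of the episode below 0.09 m and y of window in the frame of jar1 between -0.04 and 0.04 m and x of window in the frame of jar1 above 0.05 m and y of window in the frame of jar2 between -0.04 and 0.04 m and x of window in the frame of jar2 above 0.05 m), for 0.2 s.
2. after that, the scanner key is pressed right down (value of joint scan_key above 0.004 m), for 0.04 s.
At the end, for the whole second after the job is handed in: Tilt 30 degrees and swivel 0, each within 0.11 rad; trays flat, straight (0.1 rad), within 5 mm of the stop; every jar standing upright (0.1 rad) on the floor of the carrier; key up; trays and jars at rest (value of joint tilt between 0.414 and 0.634 rad and value of joint swivel between -0.11 and 0.11 rad and x of each of tray0, tray1, tray2 in the frame of board below -0.051 m and z of each of tray0, tray1, tray2 in the frame of board below 0.01 m and angle between the x axis of each of tray0, tray1, tray2 and the x axis of board, either way round below 0.1 rad and x of jar0 in the frame of carrier between -0.045 and 0.045 m and y of jar0 in the frame of carrier between -0.125 and 0.125 m and z of each of jar0, jar1, jar2 in the frame of carrier below 0.012 m and angle between each of jar0, jar1, jar2's own z axis and vertical below 0.1 rad and x of jar1 in the frame of carrier between -0.045 and 0.045 m and y of jar1 in the frame of carrier between -0.125 and 0.125 m and x of jar2 in the frame of carrier between -0.045 and 0.045 m and y of jar2 in the frame of carrier between -0.125 and 0.125 m and linear speed of each of tray0, tray1, tray2, jar0, jar1, jar2 below 0.02 m/s and value of joint scan_key below 0.002 m); the robot touches nothing.
It fails at once if a bystander moved more than 50 mm (distance of any of flask, beaker, petri, marker from where it was at the start of the episode above 0.05 m).
It fails at once if a tray lifted off the board (its underside more than 14 mm above the plate) (height (world z) of any of tray0, tray1, tray2 above 0.02 m).
It fails at once if a tray pressed with more than 80 N (contact force between the fingers and tray0 above 80 N or contact force between the fingers and tray1 above 80 N or contact force between the fingers and tray2 above 80 N).
Of tray0, tray1, tray2 only 2 to 3 are there at a start; the rules pass over those that are not, and their reading is None.
Of jar0, jar1, jar2 only 2 to 3 are there at a start; the rules pass over those that are not, and their reading is None.
At some moment in a run one of jar0, jar1, jar2 may be knocked a few centimetres aside while the robot is not near it.
It also fails if it takes over 210 s, if anything falls off the work surface, if the arm or the gripper's body presses on something with over 40 N, if the wrist force passes 120 N, or if a joint passes its speed limit or range.

## Working session

There is one attempt and no reset: what is moved stays moved. The work goes in short steps, Python scripts to look and compute and a shell command to move; the robot and the scene stay as the last step left them, time stands still between calls to the robot, and variables do not carry over. Pictures are saved under pics/ and viewed, and the job is handed in when it is done.

```bash
mkdir -p pics; ls; cat > h.py <<'E'
import numpy as np, cv2
from station import sense, capture
def cam(n):
    c=capture(n); c['K']=np.array([[c['fx'],0,c['cx']],[0,c['fy'],c['cy']],[0,0,1.]]); c['d']=np.array(c['dist'],float); c['T']=np.array(c['world_to_cam'],float); return c
def proj(c,P):
    P=np.atleast_2d(np.array(P,float)); q=P@c['T'][:3,:3].T+c['T'][:3,3]; q=q*[1,-1,-1]
    return cv2.projectPoints(q.reshape(-1,1,3),np.zeros(3),np.zeros(3),c['K'],c['d'])[0].reshape(-1,2)
def ray(c,uv):
    uv=np.atleast_2d(np.array(uv,float)); n=cv2.undistortPoints(uv.reshape(-1,1,2),c['K'],c['d']).reshape(-1,2)
    d=np.c_[n[:,0],-n[:,1],-np.ones(len(n))]@c['T'][:3,:3]; o=-c['T'][:3,:3].T@c['T'][:3,3]; return o,d
def onz(c,uv,z):
    o,d=ray(c,uv); return o+d*((z-o[2])/d[:,2])[:,None]
def tri(c1,uv1,c2,uv2):
    o1,d1=ray(c1,uv1);o2,d2=ray(c2,uv2);d1=d1[0];d2=d2[0]
    A=np.c_[d1,-d2];s=np.linalg.lstsq(A,o2-o1,rcond=None)[0]; a=o1+s[0]*d1;b=o2+s[1]*d2; return (a+b)/2,np.linalg.norm(a-b)
def save(c,name): cv2.imwrite('pics/'+name+'.png',cv2.cvtColor(c['frame'],cv2.COLOR_RGB2BGR))
E
python3 - <<'E'
from h import *
s=sense();print(s)
for n in ['scene','side','wrist']:
    c=cam(n);save(c,n+'0');print(n,(-c['T'][:3,:3].T@c['T'][:3,3]).round(3),c['fx'],c['dist'],c['T'][:3,:3].round(2).tolist())
E
```

```text
pics
{'time_s': 0.0, 'joints': array([ 8.43730949e+01,  2.20911693e+01,  3.80815772e-01, -3.01700679e-02,
       -6.84115914e+01, -1.48149376e+01]), 'joint_velocities': array([ 0.0346419 , -0.06259479,  0.09237055, -0.04958494, -0.08747871,
       -0.10135708]), 'effort': array([ 5.36062053e-04, -3.90664995e+01,  1.87405783e+01,  4.21998963e+00,
        1.09407576e-02, -1.95594957e-04]), 'tcp_pos': array([0.21806818, 0.58508258, 0.22145933]), 'ee_rot': array([[ 9.36959339e-01, -3.49437710e-01, -6.95948982e-04],
       [-3.49438395e-01, -9.36957055e-01, -2.07002789e-03],
       [ 7.12714979e-05,  2.18272326e-03, -9.99997615e-01]]), 'wrist_force': array([ 0.13000988, -0.1552574 , -0.06506591]), 'moment': array([-0.04137019, -0.03874252,  0.07979287]), 'gripper_width': 1.0003900908635872}
scene [ 1.347 -0.406  0.933] 501.92171005847 [-0.04031175  0.          0.          0.          0.        ] [[0.42, 0.91, 0.01], [-0.58, 0.26, 0.77], [0.7, -0.33, 0.63]]
side [ 0.226 -0.851  0.722] 405.6911914290852 [-0.07878257  0.          0.          0.          0.        ] [[0.95, -0.33, -0.0], [0.18, 0.51, 0.84], [-0.28, -0.8, 0.54]]
wrist [0.293 0.557 0.383] 298.36301268930623 [0.01634895 0.         0.         0.         0.        ] [[-0.35, -0.94, 0.0], [0.9, -0.34, -0.29], [0.27, -0.1, 0.96]]
```

View pics/scene0.png

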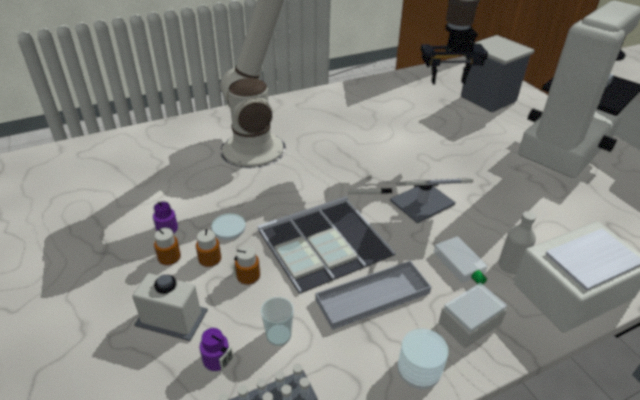

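View pics/side0.png

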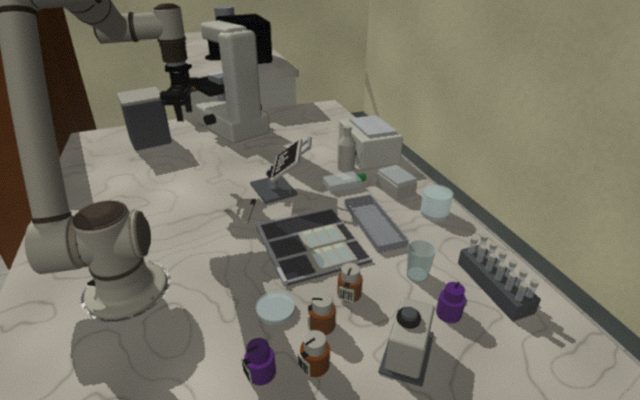

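View pics/wrist0.png

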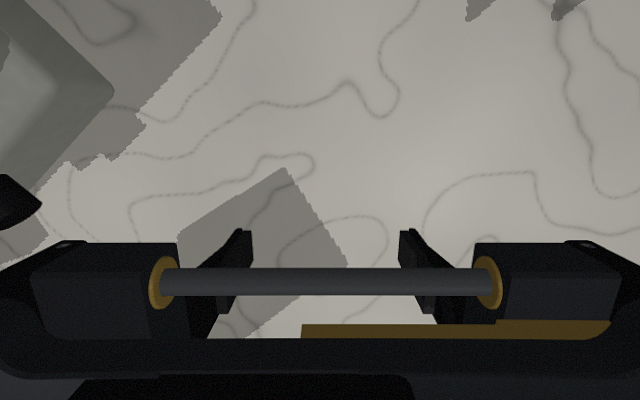

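The scene view shows three amber jars at (167,246), (208,248) and (247,266). Two trays are in the right-hand lanes at about (297,257) and (332,247). The scanner is at (168,300), the display at (430,185) lies well back, and purple decoys are at (165,217) and (214,348). I'll enlarge next.

```bash
python3 - <<'E'
import cv2
a=cv2.imread('pics/scene0.png');b=cv2.imread('pics/side0.png')
cv2.imwrite('pics/s_a.png',cv2.resize(a[190:350,130:330],None,fx=4,fy=4,interpolation=2)[:600,:800])
cv2.imwrite('pics/s_b.png',cv2.resize(a[160:320,250:450],None,fx=4,fy=4,interpolation=2)[:600,:800])
cv2.imwrite('pics/d_a.png',cv2.resize(b[250:390,235:445],None,fx=3.8,fy=3.8,interpolation=2))
cv2.imwrite('pics/d_b.png',cv2.resize(b[130:290,220:420],None,fx=3.7,fy=3.7,interpolation=2))
E
```

```text
(no output)
```

View pics/s_a.png

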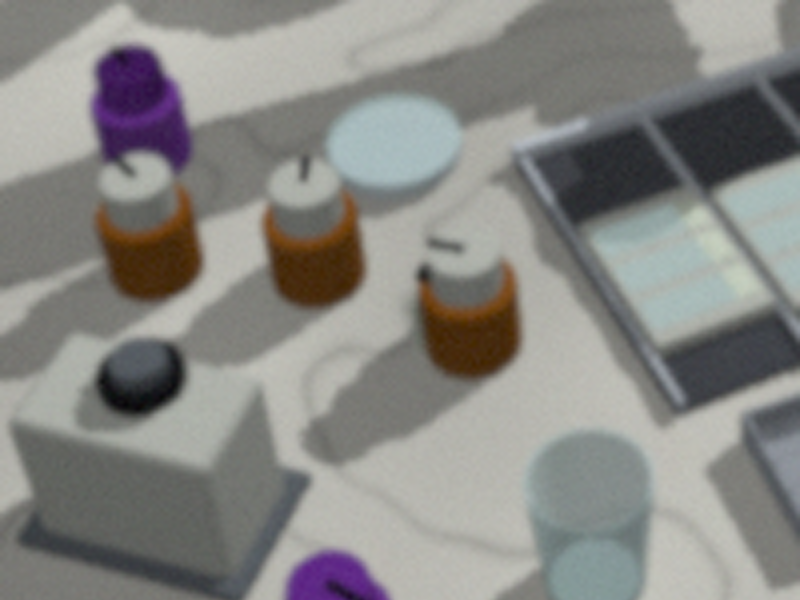

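View pics/s_b.png

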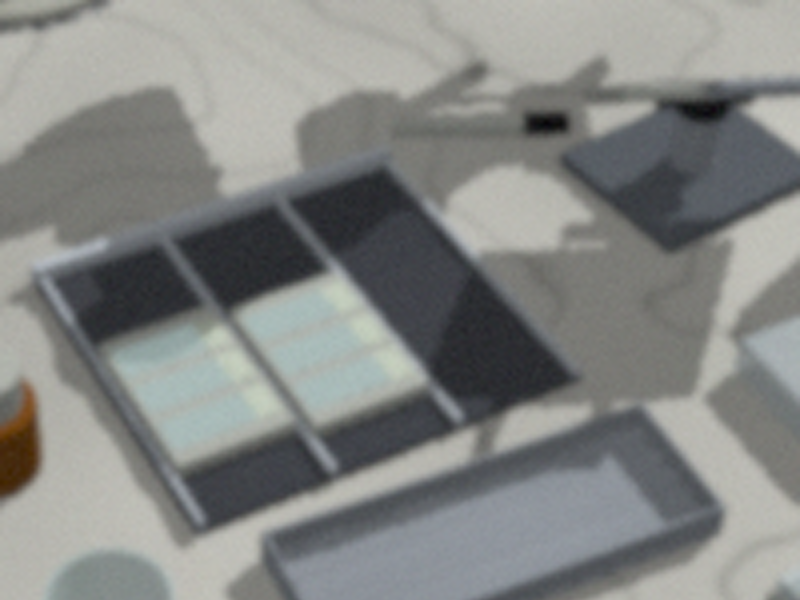

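View pics/d_a.png

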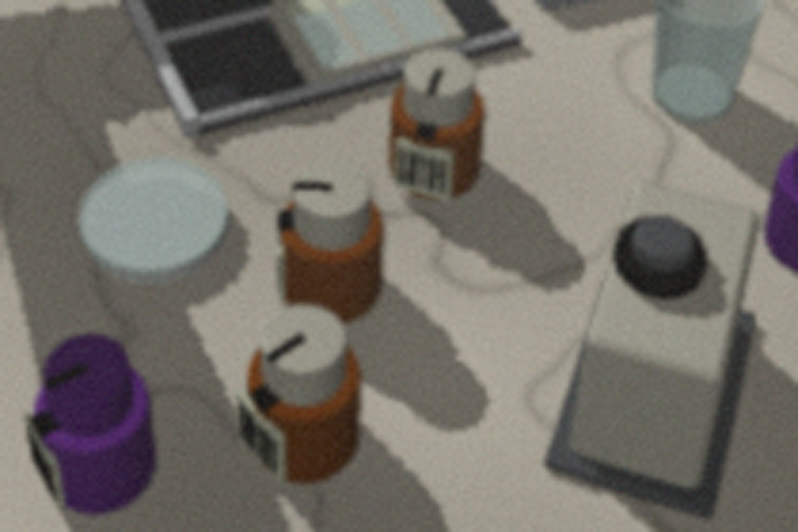

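View pics/d_b.png

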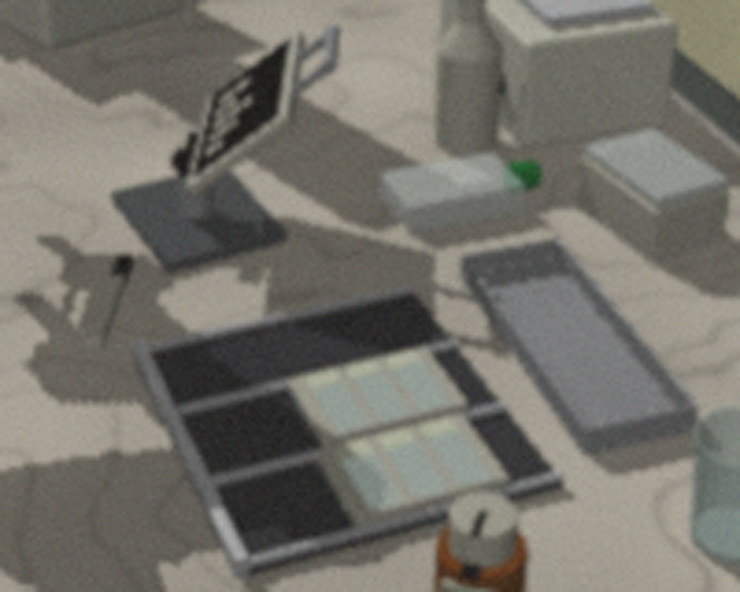

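```bash
cat > m.py <<'E'
from h import *
A=lambda p:[(130+x/4,190+y/4) for x,y in p]
B=lambda p:[(250+x/4,160+y/4) for x,y in p]
C=lambda p:[(235+x/3.8,250+y/3.8) for x,y in p]
D=lambda p:[(220+x/3.7,130+y/3.7) for x,y in p]
E
python3 - <<'E'
from m import *
c=cam('scene');s=cam('side');np.set_printoptions(precision=4,suppress=True)
print('jars sc',onz(c,A([(136,175),(306,185),(466,245)]),.083))
print('jars sd',onz(s,C([(304,338),(333,208),(440,75)]),.083))
print('lines sc',onz(c,A([(116,155),(136,175),(308,157),(303,180),(428,241),(462,247)]),.083))
print('lines sd',onz(s,C([(268,357),(303,337),(295,186),(331,187),(428,95),(438,70)]),.083))
print('key',onz(c,A([(143,365)]),.118),onz(s,C([(660,245)]),.118))
print('scanner top sc',onz(c,A([(80,335),(257,378),(205,470),(15,415)]),.1))
print('scanner top sd',onz(s,C([(640,187),(757,213),(715,382),(588,345)]),.1))
print('stop top sc',onz(c,B([(33,267),(390,155)]),.018),'rail ends',onz(c,B([(203,522),(335,468),(460,415),(577,378)]),.012))
print('stop top sd',onz(s,D([(240,570),(140,345)]),.018),'rail ends',onz(s,D([(560,483),(505,407),(455,343),(412,293)]),.012))
print('tray corners sc',onz(c,B([(105,345),(185,468),(290,410),(210,310),(235,305),(310,430),(428,385),(335,275)]),.018))
print('tray corners sd',onz(s,D([(290,378),(330,438),(467,400),(430,348),(340,455),(372,515),(508,480),(468,418)]),.018))
print('carrier sc',onz(c,B([(265,540),(640,408),(720,508)]),.025))
print('carrier sd',onz(s,D([(465,257),(557,240),(693,408),(590,437)]),.025))
print('stand foot sc',onz(c,B([(562,158),(670,247)]),.012), 'sd',onz(s,D([(113,197),(172,265),(287,235),(225,175)]),.012))
print('petri',onz(c,A([(395,140)]),.017),'beaker',onz(c,A([(590,475)]),.09),onz(s,[(421,246)],.09))
E
```

```text
jars sc [[ 0.3821 -0.361   0.083 ]
 [ 0.4339 -0.268   0.083 ]
 [ 0.5229 -0.1956  0.083 ]]
jars sd [[ 0.3844 -0.3633  0.083 ]
 [ 0.4279 -0.2844  0.083 ]
 [ 0.5263 -0.2031  0.083 ]]
lines sc [[ 0.3589 -0.3686  0.083 ]
 [ 0.3821 -0.361   0.083 ]
 [ 0.41   -0.2601  0.083 ]
 [ 0.4289 -0.2685  0.083 ]
 [ 0.5105 -0.215   0.083 ]
 [ 0.5235 -0.1983  0.083 ]]
lines sd [[ 0.3636 -0.3686  0.083 ]
 [ 0.3841 -0.3626  0.083 ]
 [ 0.4133 -0.2617  0.083 ]
 [ 0.4322 -0.2691  0.083 ]
 [ 0.5125 -0.2172  0.083 ]
 [ 0.5269 -0.1985  0.083 ]]
key [[ 0.5706 -0.3904  0.118 ]] [[ 0.566  -0.3955  0.118 ]]
scanner top sc [[ 0.5173 -0.4173  0.1   ]
 [ 0.5882 -0.3356  0.1   ]
 [ 0.6382 -0.376   0.1   ]
 [ 0.5604 -0.4599  0.1   ]]
scanner top sd [[ 0.5865 -0.3413  0.1   ]
 [ 0.6369 -0.38    0.1   ]
 [ 0.5582 -0.4678  0.1   ]
 [ 0.5106 -0.427   0.1   ]]
stop top sc [[ 0.3857 -0.1209  0.018 ]
 [ 0.3802  0.1525  0.018 ]] rail ends [[ 0.6304 -0.1036  0.012 ]
 [ 0.625  -0.0137  0.012 ]
 [ 0.6183  0.0769  0.012 ]
 [ 0.6213  0.1605  0.012 ]]
stop top sd [[ 0.3835 -0.1321  0.018 ]
 [ 0.374   0.144   0.018 ]] rail ends [[ 0.
[... 342 characters left out ...]
corners sd [[ 0.4761  0.0615  0.018 ]
 [ 0.4828 -0.0195  0.018 ]
 [ 0.5962 -0.0103  0.018 ]
 [ 0.5941  0.0629  0.018 ]
 [ 0.4837 -0.0406  0.018 ]
 [ 0.4843 -0.1096  0.018 ]
 [ 0.5883 -0.1068  0.018 ]
 [ 0.5885 -0.0312  0.018 ]]
carrier sc [[ 0.6676 -0.0807  0.025 ]
 [ 0.6699  0.1744  0.025 ]
 [ 0.7578  0.1729  0.025 ]]
carrier sd [[ 0.6684  0.1711  0.025 ]
 [ 0.7566  0.1704  0.025 ]
 [ 0.75   -0.0848  0.025 ]
 [ 0.661  -0.09    0.025 ]]
stand foot sc [[0.4283 0.2678 0.012 ]
 [0.5414 0.2849 0.012 ]] sd [[0.401  0.4006 0.012 ]
 [0.4273 0.2633 0.012 ]
 [0.5379 0.2787 0.012 ]
 [0.5128 0.407  0.012 ]]
petri [[ 0.3452 -0.1907  0.017 ]] beaker [[ 0.7159 -0.1931  0.09  ]] [[ 0.7219 -0.1882  0.09  ]]
```

```bash
python3 - <<'E'
import cv2
a=cv2.imread('pics/scene0.png');b=cv2.imread('pics/side0.png')
cv2.imwrite('pics/s_c.png',cv2.resize(a[160:235,345:485],None,fx=5.7,fy=5.7,interpolation=2))
cv2.imwrite('pics/d_c.png',cv2.resize(b[130:210,235:325],None,fx=7,fy=7,interpolation=2))
E
```

```text
(no output)
```

View pics/s_c.png

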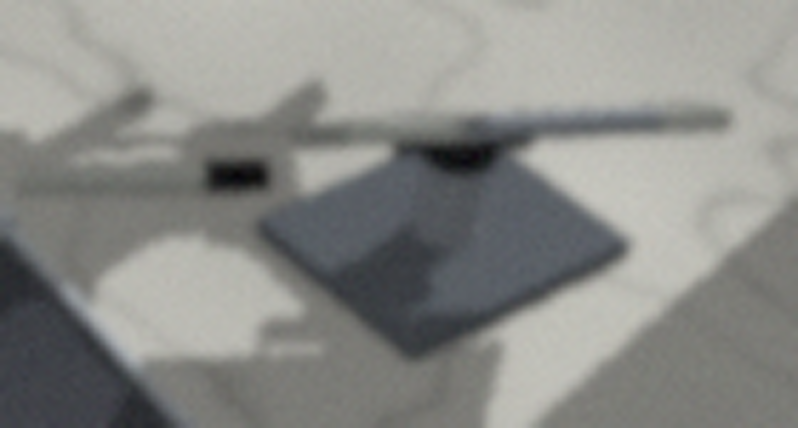

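View pics/d_c.png

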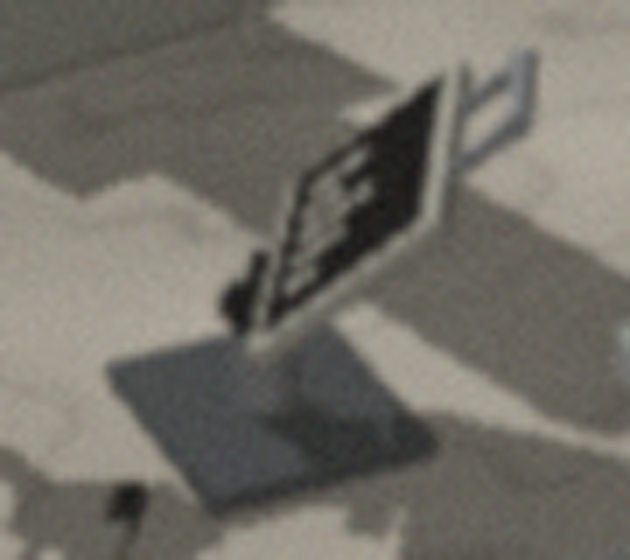

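```bash
cat >> h.py <<'E'
def go(x,y,z,yaw=None):
    s=sense();R=np.array(s['ee_rot']);d=R.T@(np.array([x,y,z])-s['tcp_pos'])*100
    print('t',round(s['time_s'],2),'tcp',np.round(s['tcp_pos'],4),'F',np.round(s['wrist_force'],1),'grip',round(s['gripper_width'],2),'J',np.round(s['joints'],1))
    yx=np.degrees(np.arctan2(R[1,0],R[0,0])); print('tool shift cm',d.round(2),'yaw now',yx.round(1), 'tool z',R[:,2].round(3))
    if yaw is not None: w=(yaw-yx+180)%360-180; print('turn about tool z', round(-w,1))
E
python3 - <<'E'
from h import *
c=cam('scene');s=cam('side')
S=np.array([.472,.341,.075]);yaw=np.radians(9.5)
for a,b in [((445,181.2),(310.3,144.5)),((461,180.5),(311,137)),((429.5,181.6),(309,151))]:
    P,e=tri(c,[a],s,[b]);d=P-S;x=d[0]*np.cos(yaw)+d[1]*np.sin(yaw);y=-d[0]*np.sin(yaw)+d[1]*np.cos(yaw)
    print(P.round(4),round(e,4),'stand',x.round(3),y.round(3),d[2].round(3),'r',np.linalg.norm(d).round(3),'sw',np.degrees(np.arctan2(y,x)).round(1),'tilt',np.degrees(np.arctan2(np.hypot(x,y),d[2])).round(1))
go(.5,.4,.25)
E
```

```text
[0.5918 0.3043 0.1767] 0.0076 stand 0.112 -0.056 0.102 r 0.161 sw -26.5 tilt 50.9
[0.608  0.3411 0.1825] 0.001 stand 0.134 -0.022 0.108 r 0.173 sw -9.5 tilt 51.7
[0.5752 0.2695 0.1731] 0.0107 stand 0.09 -0.088 0.098 r 0.159 sw -44.2 tilt 52.0
t 0.35 tcp [0.2182 0.5855 0.2223] F [-0.3  1.1  0.6] grip 1.0 J [ 84.4  22.1   0.4  -0.  -68.4 -14.8]
tool shift cm [32.88  7.54 -2.77] yaw now -20.4 tool z [-0. -0. -1.]
```

```bash
python3 - <<'E'
from h import *
go(.575,.32,.28,-117)
E
```

```text
t 0.35 tcp [0.2182 0.5855 0.2223] F [-0.3  1.1  0.6] grip 1.0 J [ 84.4  22.1   0.4  -0.  -68.4 -14.8]
tool shift cm [42.71 12.42 -5.76] yaw now -20.4 tool z [-0. -0. -1.]
turn about tool z 96.6
```

```bash
python3 -m jog '[[2.8,0.8,-1,0,0,0],[2.8,0.8,-1,0,0,0],[2.8,0.8,-1,0,0,0],[2.8,0.8,-1,0,0,0],[2.8,0.8,-1,0,0,0]]' 3.5
python3 -m jog '[[2.9,0.8,-0.2,0,0,0],[2.9,0.8,-0.2,0,0,0],[2.9,0.8,-0.2,0,0,0],[2.9,0.8,-0.2,0,0,0],[2.9,0.8,0,0,0,0]]'
python3 -m jog '[[2.9,0.9,0,0,0,0],[2.9,0.9,0,0,0,0],[2.9,0.9,0,0,0,0],[2.8,0.9,0,0,0,0],[2.7,0.8,0,0,0,0]]'
python3 -m jog '[[0,0,0,0,0,7],[0,0,0,0,0,7],[0,0,0,0,0,7],[0,0,0,0,0,7],[0,0,0,0,0,7]]'
python3 -m jog '[[0,0,0,0,0,7],[0,0,0,0,0,7],[0,0,0,0,0,7],[0,0,0,0,0,7],[0,0,0,0,0,7]]'
python3 -m jog '[[0,0,0,0,0,7],[0,0,0,0,0,7],[0,0,0,0,0,7],[0,0,0,0,0,5.6],[0,0,0,0,0,0]]'
python3 - <<'E'
from h import *
go(.592,.304,.28,-117);c=cam('wrist');save(c,'w1')
E
```

```text
time_s: 0.77
tcp_pos: [0.3363, 0.4983, 0.2731]
ee_rot: [[0.937, -0.349, -0.0], [-0.349, -0.937, 0.0], [-0.0, -0.0, -1.0]]
wrist_force: [0.5, 0.4, -0.1]
gripper_width: 0.706
time_s: 1.18
tcp_pos: [0.4586, 0.4102, 0.2812]
ee_rot: [[0.937, -0.349, 0.001], [-0.349, -0.937, 0.001], [0.0, -0.001, -1.0]]
wrist_force: [1.0, 0.6, -0.0]
gripper_width: 0.417
time_s: 1.6
tcp_pos: [0.5761, 0.3191, 0.2806]
ee_rot: [[0.937, -0.35, -0.0], [-0.35, -0.937, 0.0], [-0.0, 0.0, -1.0]]
wrist_force: [0.1, 0.2, 0.2]
gripper_width: 0.402
time_s: 2.02
tcp_pos: [0.5751, 0.3201, 0.2804]
ee_rot: [[0.562, -0.827, -0.0], [-0.827, -0.562, -0.0], [-0.0, 0.0, -1.0]]
wrist_force: [1.3, -0.3, 0.3]
gripper_width: 0.397
time_s: 2.43
tcp_pos: [0.575, 0.3203, 0.2804]
ee_rot: [[-0.014, -1.0, -0.0], [-1.0, 0.014, -0.0], [0.0, 0.0, -1.0]]
wrist_force: [-0.7, 0.4, -0.5]
gripper_width: 0.402
time_s: 2.85
tcp_pos: [0.575, 0.3203, 0.2804]
ee_rot: [[-0.456, -0.89, -0.0], [-0.89, 0.456, -0.0], [0.0, 0.0, -1.0]]
wrist_force: [-0.6, -0.1, 0.0]
gripper_width: 0.406
t 2.85 tcp [0.575  0.3203 0.2804] F [-0.6 -0.1  0. ] grip 0.41 J [ 43.2  23.7  11.2  -0.  -77.5 -70.3]
tool shift cm [ 0.67 -2.26  0.04] yaw now -117.1 tool z [-0. -0. -1.]
turn about tool z -0.1
```

View pics/w1.png

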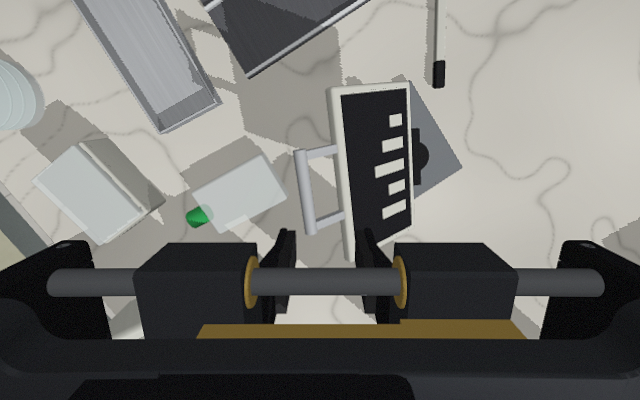

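The wrist view shows the handle bar running from (300,152) to (311,233), with its middle near (305,192). The panel is to its right and the marker is at the top, near (438,50).

```bash
python3 - <<'E'
from h import *
c=cam('wrist');sc=cam('scene');sd=cam('side')
for z in (.17,.177,.184): print(z,onz(c,[(305.5,192),(300,152),(311,233)],z).round(4).tolist())
print(tri(c,[(305.5,192)],sd,[(310.3,144.5)]))
S=np.array([.472,.341,.075])
print('foot corner',onz(c,[(462,167)],.012), 'marker',onz(c,[(438,75),(435,0)],.007))
E
```

```text
0.17 [[0.5908, 0.3094, 0.17], [0.5775, 0.2736, 0.17], [0.6058, 0.3491, 0.17]]
0.177 [[0.5895, 0.3078, 0.177], [0.5765, 0.273, 0.177], [0.6041, 0.3465, 0.177]]
0.184 [[0.5882, 0.3062, 0.184], [0.5755, 0.2723, 0.184], [0.6024, 0.3439, 0.184]]
(array([0.59285376, 0.3087668 , 0.17057337]), np.float64(0.004291318863883013))
foot corner [[0.39957901 0.41477059 0.012     ]] marker [[0.38476235 0.28191384 0.007     ]
 [0.35742954 0.19753066 0.007     ]]
```

```bash
python3 - <<'E'
from h import *
go(.590,.308,.162,-110.6)
E
```

```text
t 3.05 tcp [0.5751 0.3203 0.2805] F [ 0.3  0.6 -0.2] grip 0.4 J [ 43.2  23.7  11.2  -0.  -77.5 -70.1]
tool shift cm [ 0.42 -1.89 11.85] yaw now -116.9 tool z [-0. -0. -1.]
turn about tool z -6.3
```

```bash
python3 -m jog '[[0.2,-0.9,0,0,0,0],[0.2,-1,0,0,0,0],[0,0,0,0,0,-6.3],[0,0,2,0,0,0],[0,0,2,0,0,0]]'
python3 -m jog '[[0,0,2,0,0,0],[0,0,0,0,0,0],[0,0,0,0,0,0],[0,0,0,0,0,0],[0,0,0,0,0,0]]'
python3 - <<'E'
from h import *
go(.590,.308,.162,-110.6);c=cam('wrist');save(c,'w2')
E
```

```text
time_s: 3.47
tcp_pos: [0.5918, 0.3077, 0.2415]
ee_rot: [[-0.354, -0.935, 0.003], [-0.935, 0.354, 0.002], [-0.003, -0.002, -1.0]]
wrist_force: [-0.4, 1.1, -0.7]
gripper_width: 0.404
time_s: 3.88
tcp_pos: [0.5912, 0.3084, 0.2225]
ee_rot: [[-0.354, -0.935, 0.003], [-0.935, 0.354, 0.002], [-0.003, -0.002, -1.0]]
wrist_force: [0.3, 0.3, 1.0]
gripper_width: 0.405
t 3.88 tcp [0.5912 0.3084 0.2225] F [0.3 0.3 1. ] grip 0.4 J [ 41.4  26.1   6.8   0.  -70.5 -62.2]
tool shift cm [0.09 0.12 6.05] yaw now -110.7 tool z [ 0.003  0.002 -1.   ]
turn about tool z -0.1
```

View pics/w2.png

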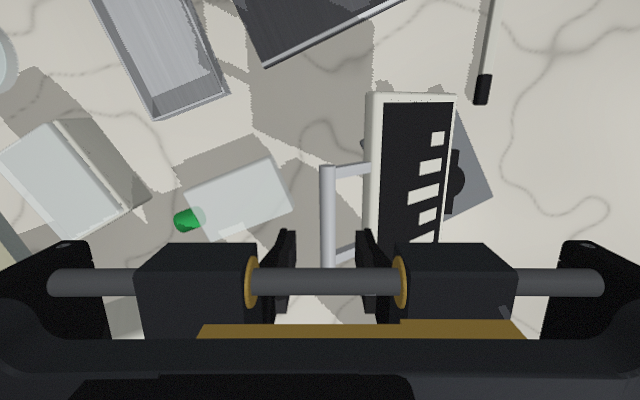

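The bar at column 328 runs vertically, centred between the finger tips at columns 280 to 370, so I'll descend.

```bash
python3 -m jog '[[0,0,2,0,0,0],[0.1,0.1,2,0,0,0],[0,0,1,0,0,0],[0,0,1,0,0,0],[0,0,0,0,0,0]]'
python3 -m jog '[[0,0,0,0,0,0],[0,0,0,0,0,0],[0,0,0,0,0,0],[0,0,0,0,0,0],[0,0,0,0,0,0]]' 0.5
python3 -m jog '[[0,0,0,0,0,0],[0,0,0,0,0,0],[0,0,0,0,0,0],[0,0,0,0,0,0],[0,0,0,0,0,0]]' 0.5
python3 - <<'E'
from h import *
go(.553,.367,.205,-79.5);c=cam('wrist');save(c,'w3')
E
```

```text
time_s: 4.35
tcp_pos: [0.5882, 0.3071, 0.1589]
ee_rot: [[-0.354, -0.935, -0.002], [-0.935, 0.354, -0.002], [0.002, 0.002, -1.0]]
wrist_force: [-0.1, -0.4, -0.5]
gripper_width: 0.405
time_s: 4.77
tcp_pos: [0.5897, 0.3077, 0.1616]
ee_rot: [[-0.354, -0.935, 0.002], [-0.935, 0.354, 0.001], [-0.002, -0.002, -1.0]]
wrist_force: [1.2, -0.3, -0.2]
gripper_width: 0.125
time_s: 5.18
tcp_pos: [0.5897, 0.3076, 0.1613]
ee_rot: [[-0.354, -0.935, 0.002], [-0.935, 0.354, 0.001], [-0.001, -0.002, -1.0]]
wrist_force: [3.5, -2.2, 2.7]
gripper_width: 0.13
t 5.18 tcp [0.5897 0.3076 0.1613] F [ 3.5 -2.2  2.7] grip 0.13 J [ 41.5  28.4   1.6   0.1 -63.1 -62.2]
tool shift cm [-4.26  5.53 -4.37] yaw now -110.7 tool z [ 0.002  0.001 -1.   ]
turn about tool z -31.2
```

View pics/w3.png

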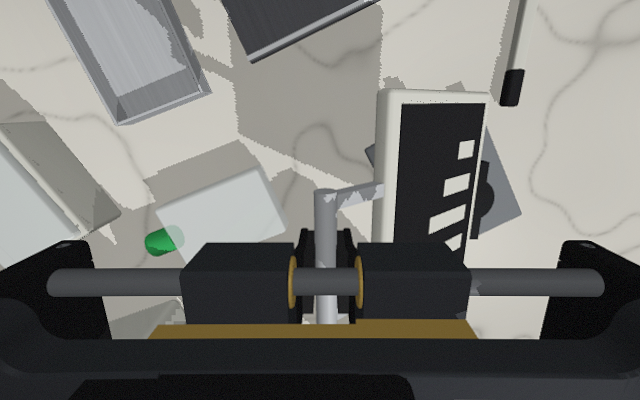

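```bash
python3 -m jog '[[-1.37,0.08,0,0,0,-6.2],[-1.37,0.08,0,0,0,-6.2],[-1.37,0.08,0,0,0,-6.2],[-1.37,0.08,0,0,0,-6.2],[-1.37,0.08,0,0,0,-6.2]]'
python3 -m jog '[[0,0,0,0,0,0],[0,0.4,-0.43,0,0,0],[0,0.4,-0.42,0,0,0],[0,0.4,-0.4,0,0,0],[0,0.4,-0.38,0,0,0]]'
python3 -m jog '[[0,0.44,-0.37,0,0,0],[0,0.44,-0.37,0,0,0],[0,0.46,-0.34,0,0,0],[0,0.46,-0.33,0,0,0],[0,0,0,0,0,0]]'
python3 - <<'E'
from h import *
go(.553,.367,.205,-79.5)
E
```

```text
time_s: 5.65
tcp_pos: [0.5963, 0.3758, 0.1614]
ee_rot: [[0.183, -0.983, 0.003], [-0.983, -0.183, 0.001], [-0.001, -0.003, -1.0]]
wrist_force: [4.9, -0.3, 3.9]
gripper_width: 0.125
time_s: 6.07
tcp_pos: [0.5816, 0.374, 0.1781]
ee_rot: [[0.178, -0.984, 0.007], [-0.984, -0.178, 0.005], [-0.004, -0.008, -1.0]]
wrist_force: [8.5, 2.3, 2.1]
gripper_width: 0.128
time_s: 6.48
tcp_pos: [0.5639, 0.3708, 0.1939]
ee_rot: [[0.178, -0.984, 0.008], [-0.984, -0.178, 0.006], [-0.004, -0.009, -1.0]]
wrist_force: [8.3, 2.4, 3.3]
gripper_width: 0.125
t 6.48 tcp [0.5639 0.3708 0.1939] F [8.3 2.4 3.3] grip 0.12 J [ 47.1  27.7   5.2   0.1 -67.  -36.9]
tool shift cm [ 0.17  1.13 -1.13] yaw now -79.7 tool z [ 0.008  0.006 -1.   ]
turn about tool z -0.2
```

```bash
python3 -m jog '[[0,0.4,-0.3,0,0,0],[0,0.4,-0.3,0,0,0],[0.1,0.3,-0.2,0,0,0],[0,0,0,0,0,0],[0,0,0,0,0,0]]'
python3 - <<'E'
from h import *
go(.553,.367,.205,-79.5)
a=cam('side');save(a,'sd4')
b=cam('scene');save(b,'sc4')
cv2.imwrite('pics/z4.png',np.vstack([cv2.resize(cv2.imread('pics/sd4.png')[110:220,235:345],(500,500),interpolation=2),]))
cv2.imwrite('pics/z5.png',cv2.resize(cv2.imread('pics/sc4.png')[120:240,360:500],None,fx=5,fy=5,interpolation=2))
E
```

```text
time_s: 6.9
tcp_pos: [0.5534, 0.368, 0.2015]
ee_rot: [[0.178, -0.984, 0.008], [-0.984, -0.178, 0.006], [-0.004, -0.009, -1.0]]
wrist_force: [7.4, 1.4, 4.7]
gripper_width: 0.126
t 6.9 tcp [0.5534 0.368  0.2015] F [7.4 1.4 4.7] grip 0.13 J [ 47.6  26.4   4.2   0.1 -67.3 -37.4]
tool shift cm [ 0.09  0.05 -0.35] yaw now -79.7 tool z [ 0.008  0.006 -1.   ]
turn about tool z -0.2
```

View pics/z4.png

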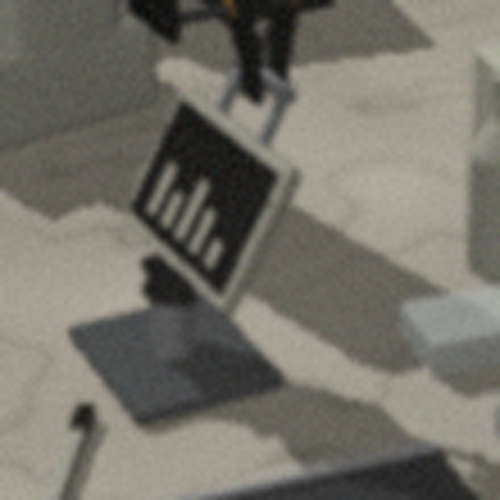

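View pics/z5.png

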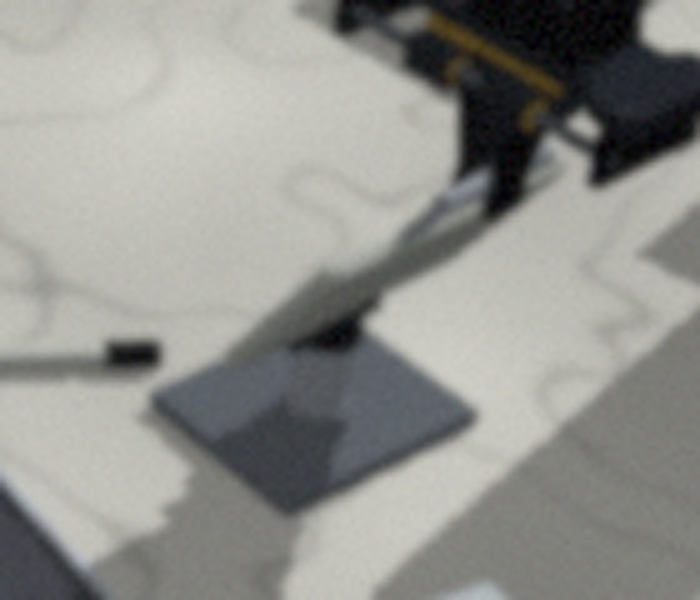

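```bash
python3 -m jog '[[0,0,0,0,0,0],[0,0,0,0,0,0],[0,0,0,0,0,0],[0,0,0,0,0,0],[0,0,0,0,0,0]]' 3.5
python3 -m jog '[[0,0,-1,0,0,0],[0,0,-3,0,0,0],[0,0,-3,0,0,0],[0,0,-3,0,0,0],[0,0,0,0,0,0]]'
python3 -m jog '[[0,3,0,0,0,0],[0,3,0,0,0,0],[0,0,0,0,0,0],[0,0,0,0,0,0],[0,0,0,0,0,0]]'
python3 - <<'E'
from h import *
go(.553,.367,.205,-79.5)
c=cam('wrist');save(c,'w6')
a=cam('side');save(a,'sd6');cv2.imwrite('pics/z6.png',cv2.resize(cv2.imread('pics/sd6.png')[110:220,235:345],(550,550),interpolation=2))
E
```

```text
time_s: 7.42
tcp_pos: [0.5493, 0.3654, 0.1976]
ee_rot: [[0.178, -0.984, -0.004], [-0.984, -0.178, -0.002], [0.002, 0.004, -1.0]]
wrist_force: [-1.1, -0.6, 0.2]
gripper_width: 0.377
time_s: 7.83
tcp_pos: [0.5529, 0.3671, 0.3074]
ee_rot: [[0.179, -0.984, 0.011], [-0.984, -0.179, 0.007], [-0.005, -0.012, -1.0]]
wrist_force: [1.0, -0.3, 1.8]
gripper_width: 0.401
time_s: 8.25
tcp_pos: [0.4917, 0.3555, 0.2996]
ee_rot: [[0.178, -0.984, 0.001], [-0.984, -0.178, 0.001], [-0.0, -0.001, -1.0]]
wrist_force: [-0.2, -0.1, -0.1]
gripper_width: 0.398
t 8.25 tcp [0.4917 0.3555 0.2996] F [-0.2 -0.1 -0.1] grip 0.4 J [ 51.1  17.9   5.3   0.  -77.3 -40.9]
tool shift cm [-0.03 -6.23  9.47] yaw now -79.7 tool z [ 0.001  0.001 -1.   ]
turn about tool z -0.2
```

View pics/w6.png

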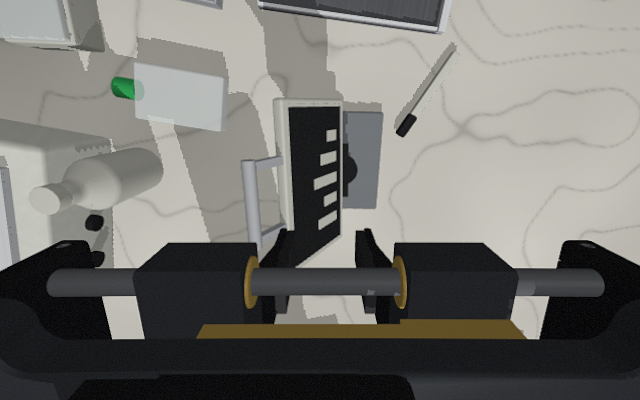

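View pics/z6.png

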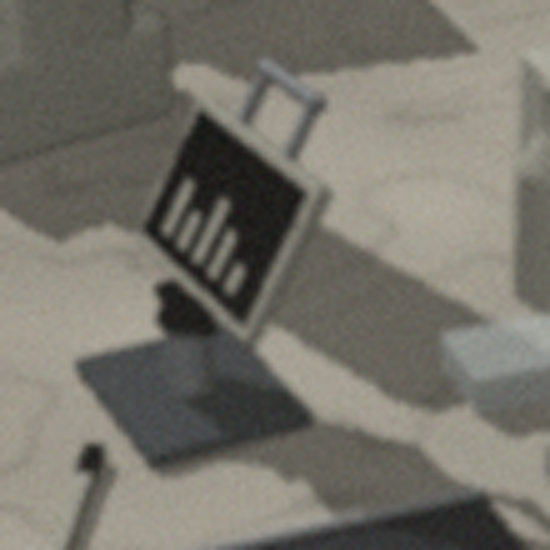

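```bash
python3 - <<'E'
from h import *
c=cam('wrist');sd=cam('side')
f=onz(c,[(383,112),(377,209)],.012);d=f[1]-f[0];print(f.round(4),np.linalg.norm(d[:2]),'yaw',np.degrees(np.arctan2(-d[0],d[1])))
y=np.arctan2(-d[0],d[1]);ctr=f.mean(0)[:2]+.06*np.array([np.cos(y),np.sin(y)]);print('ctr',ctr)
P,e=tri(c,[(248.5,161)],sd,[(299,130.2)]);print(P,e)
b=onz(c,[(248.5,161),(254.5,243)],P[2]);db=b[1]-b[0];print(b,np.linalg.norm(db),'bar yaw',np.degrees(np.arctan2(-db[0],db[1])))
h=b.mean(0)[:2]-ctr;print(h,np.hypot(*h),np.degrees(np.arctan2(h[1],h[0])),'tilt from rho',np.degrees(np.arcsin(np.hypot(*h)/.165)),'from z',np.degrees(np.arccos((P[2]-.075)/.165)))
E
```

```text
[[0.4222 0.2696 0.012 ]
 [0.397  0.4158 0.012 ]] 0.14837483811347854 yaw 9.780853236950712
ctr [0.46873092 0.35290662]
[0.56237733 0.32987111 0.2164896 ] 0.0036006614330426974
[[0.5605736  0.33017096 0.2164896 ]
 [0.54752746 0.40308166 0.2164896 ]] 0.07406870320857298 bar yaw 10.144752679695817
[0.08531961 0.01371969] 0.08641565714795066 9.135159998310346 tilt from rho 31.58287120138858 from z 30.961553517489737
```

```bash
python3 -m jog '[[0,3,0,0,0,0],[0,0,0,0,0,7],[0,0,0,0,0,1.3],[0,0,0,0,0,0],[0,0,0,0,0,0]]' 0
python3 - <<'E'
from h import *
go(.537,.024,.06,-88)
E
```

```text
time_s: 8.87
tcp_pos: [0.4628, 0.3503, 0.2988]
ee_rot: [[0.036, -0.999, 0.0], [-0.999, -0.036, -0.0], [0.0, -0.0, -1.0]]
wrist_force: [0.3, -0.1, 0.9]
gripper_width: 0.109
t 8.87 tcp [0.4628 0.3503 0.2988] F [ 0.3 -0.1  0.9] grip 0.11 J [ 53.1  15.2   1.4   0.  -76.2 -51.1]
tool shift cm [32.87 -6.24 23.88] yaw now -87.9 tool z [ 0. -0. -1.]
turn about tool z 0.1
```

```bash
python3 -m jog '[[3.3,0,0,0,0,0],[3.3,0,0,0,0,0],[3.3,0,0,0,0,0],[3.3,-1,1,0,0,0],[3.3,-1,1,0,0,0]]' 0
python3 -m jog '[[3.3,-1,2,0,0,0],[3.3,-1,2,0,0,0],[3.3,-1,2,0,0,0],[3.3,-1.2,2,0,0,0],[3.2,0,2,0,0,0]]'
python3 -m jog '[[0,0,3,0,0,0],[0,0,3,0,0,0],[0,0,3,0,0,0],[0,0,3,0,0,0],[0,0,0,0,0,0]]'
python3 - <<'E'
from h import *
go(.537,.024,.03,-88)
c=cam('wrist');save(c,'w7')
E
```

```text
time_s: 9.28
tcp_pos: [0.4885, 0.1847, 0.2796]
ee_rot: [[0.037, -0.999, 0.002], [-0.999, -0.037, 0.001], [-0.001, -0.002, -1.0]]
wrist_force: [1.0, 0.3, 0.0]
gripper_width: 0.005
time_s: 9.7
tcp_pos: [0.5377, 0.0215, 0.1779]
ee_rot: [[0.035, -0.999, 0.002], [-0.999, -0.035, -0.0], [0.0, -0.002, -1.0]]
wrist_force: [-0.4, 0.2, 0.3]
gripper_width: 0.005
time_s: 10.12
tcp_pos: [0.5315, 0.0218, 0.0531]
ee_rot: [[0.033, -0.999, -0.012], [-0.999, -0.033, -0.003], [0.003, 0.012, -1.0]]
wrist_force: [-1.1, -0.9, -0.3]
gripper_width: 0.005
t 10.12 tcp [0.5315 0.0218 0.0531] F [-1.1 -0.9 -0.3] grip 0.0 J [ 19.8  24.2 -24.2  -0.1 -42.2 -17.8]
tool shift cm [-0.21 -0.58  2.31] yaw now -88.1 tool z [-0.012 -0.003 -1.   ]
turn about tool z -0.1
```

View pics/w7.png

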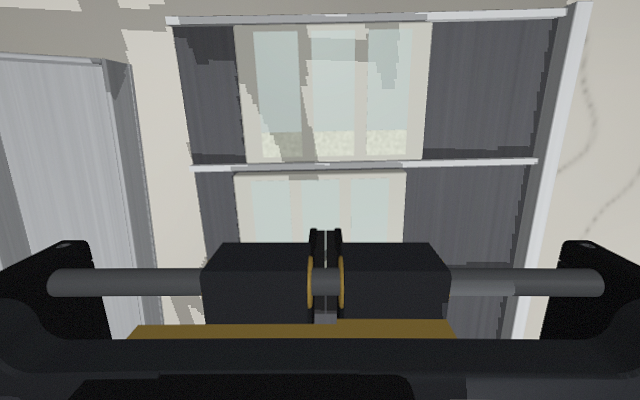

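```bash
python3 -m jog '[[0,0,1,0,0,0],[0,0,1,0,0,0],[0,0,1,0,0,0],[0,0,0,0,0,0],[0,0,0,0,0,0]]'
python3 -m jog '[[0,0,0.2,0,0,0],[0,0,0.1,0,0,0],[0,0,0.1,0,0,0],[0,0,0.1,0,0,0],[0,0,0,0,0,0]]'
python3 -m jog '[[0,0,0.1,0,0,0],[0,0,0,0,0,0],[0,0,0,0,0,0],[0,0,0,0,0,0],[0,0,0,0,0,0]]'
```

```text
time_s: 10.58
tcp_pos: [0.5353, 0.0234, 0.0289]
ee_rot: [[0.035, -0.999, -0.0], [-0.999, -0.035, -0.0], [0.0, 0.0, -1.0]]
wrist_force: [0.6, 0.3, -0.0]
gripper_width: 0.006
time_s: 11.0
tcp_pos: [0.5353, 0.0234, 0.0239]
ee_rot: [[0.034, -0.999, 0.0], [-0.999, -0.034, 0.0], [-0.0, -0.0, -1.0]]
wrist_force: [-0.4, -0.0, 0.2]
gripper_width: 0.006
time_s: 11.42
tcp_pos: [0.5353, 0.0234, 0.023]
ee_rot: [[0.034, -0.999, 0.0], [-0.999, -0.034, 0.0], [0.0, -0.0, -1.0]]
wrist_force: [-0.4, -0.7, 0.0]
gripper_width: 0.003
```

```bash
python3 -m jog '[[0,0,0.2,0,0,0],[0,0,0.2,0,0,0],[0,0,0,0,0,0],[0,0,0,0,0,0],[0,0,0,0,0,0]]'
python3 -m jog '[[0,0,0.1,0,0,0],[0,0,0,0,0,0],[0,0,0,0,0,0],[0,0,0,0,0,0],[0,0,0,0,0,0]]'
python3 -m jog '[[0,0,0.1,0,0,0],[0,0,0,0,0,0],[0,0,0,0,0,0],[0,0,0,0,0,0],[0,0,0,0,0,0]]'
```

```text
time_s: 11.83
tcp_pos: [0.5353, 0.0233, 0.0189]
ee_rot: [[0.034, -0.999, -0.0], [-0.999, -0.034, -0.0], [0.0, 0.0, -1.0]]
wrist_force: [0.1, 0.2, 0.6]
gripper_width: 0.008
time_s: 12.25
tcp_pos: [0.5355, 0.0234, 0.0184]
ee_rot: [[0.034, -0.999, 0.0], [-0.999, -0.034, 0.0], [0.0, -0.0, -1.0]]
wrist_force: [-1.3, 0.1, 5.6]
gripper_width: 0.007
time_s: 12.67
tcp_pos: [0.5354, 0.0234, 0.0184]
ee_rot: [[0.035, -0.999, 0.001], [-0.999, -0.035, -0.0], [0.0, -0.001, -1.0]]
wrist_force: [-3.7, -0.0, 11.5]
gripper_width: 0.009
```

```bash
python3 -m jog '[[0,0.2,0.06,0,0,0],[0,0.7,0,0,0,0],[0,1,0,0,0,0],[0,1,0,0,0,0],[0,1,0,0,0,0]]'
python3 -m jog '[[0,0.9,0,0,0,0],[0,0.9,0,0,0,0],[0,0.9,0,0,0,0],[0,0.4,0,0,0,0],[0,0.3,0,0,0,0]]'
python3 -m jog '[[0,0.3,0,0,0,0],[0,0.3,0,0,0,0],[0,0.3,0,0,0,0],[0,0.2,0,0,0,0],[0,0,0,0,0,0]]'
python3 - <<'E'
from h import *
go(.537,.024,.03,-88)
c=cam('wrist');save(c,'w8')
E
```

```text
time_s: 13.08
tcp_pos: [0.5004, 0.0232, 0.0184]
ee_rot: [[0.036, -0.999, 0.01], [-0.999, -0.036, 0.002], [-0.002, -0.01, -1.0]]
wrist_force: [4.2, -0.6, 8.3]
gripper_width: 0.004
time_s: 13.5
tcp_pos: [0.4662, 0.0221, 0.0184]
ee_rot: [[0.036, -0.999, 0.009], [-0.999, -0.036, 0.002], [-0.002, -0.009, -1.0]]
wrist_force: [3.2, -2.5, 7.1]
gripper_width: 0.008
time_s: 13.92
tcp_pos: [0.4554, 0.0216, 0.0184]
ee_rot: [[0.036, -0.999, 0.009], [-0.999, -0.036, 0.002], [-0.002, -0.009, -1.0]]
wrist_force: [2.7, -1.1, 9.6]
gripper_width: 0.006
t 13.92 tcp [0.4554 0.0216 0.0184] F [ 2.7 -1.1  9.6] grip 0.01 J [ 23.3  21.5 -37.6   0.2 -30.4 -21.4]
tool shift cm [ 0.06 -8.17 -1.09] yaw now -87.9 tool z [ 0.009  0.002 -1.   ]
turn about tool z 0.1
```

View pics/w8.png

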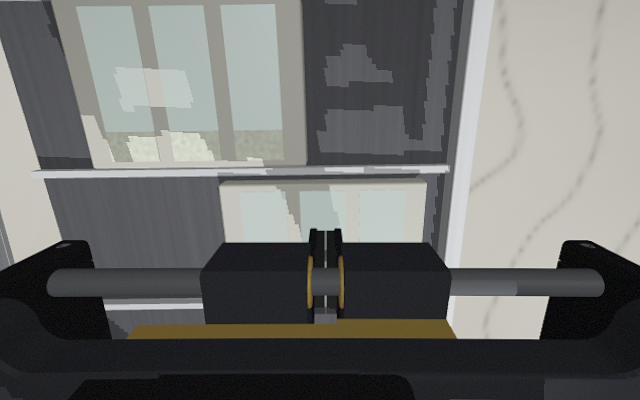

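```bash
python3 -m jog '[[0,0.2,0,0,0,0],[0,0.2,0,0,0,0],[0,0.2,0,0,0,0],[0,0.2,0,0,0,0],[0,0,0,0,0,0]]'
python3 -m jog '[[0,0.2,0,0,0,0],[0,0.2,0,0,0,0],[0,0.2,0,0,0,0],[0,0.1,0,0,0,0],[0,0,0,0,0,0]]'
python3 - <<'E'
from h import *
go(.537,.024,.03,-88)
c=cam('wrist');save(c,'w9')
E
```

```text
time_s: 14.38
tcp_pos: [0.4476, 0.0215, 0.0183]
ee_rot: [[0.036, -0.999, 0.009], [-0.999, -0.036, 0.002], [-0.002, -0.009, -1.0]]
wrist_force: [3.1, -1.6, 10.1]
gripper_width: 0.005
time_s: 14.8
tcp_pos: [0.4408, 0.0213, 0.0184]
ee_rot: [[0.036, -0.999, 0.009], [-0.999, -0.036, 0.003], [-0.002, -0.01, -1.0]]
wrist_force: [2.9, -2.4, 10.1]
gripper_width: 0.004
t 14.8 tcp [0.4408 0.0213 0.0184] F [ 2.9 -2.4 10.1] grip 0.0 J [ 24.1  20.4 -39.6   0.2 -29.4 -22.1]
tool shift cm [ 0.08 -9.63 -1.07] yaw now -87.9 tool z [ 0.009  0.003 -1.   ]
turn about tool z 0.1
```

View pics/w9.png

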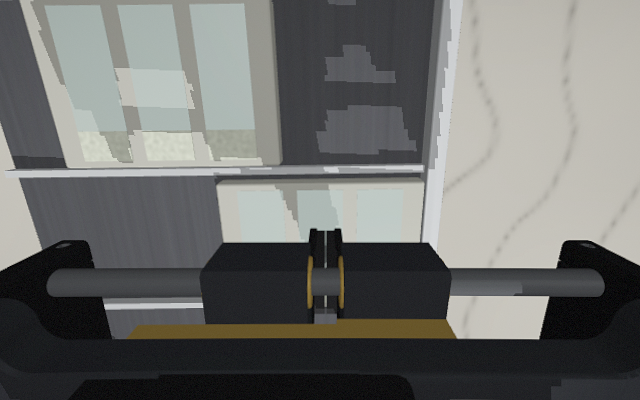

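Column 424 shows the tray's front edge touching or almost touching the stop. I'll pull a little more until the force rises.

```bash
python3 -m jog '[[0,0.1,0,0,0,0],[0,0.1,0,0,0,0],[0,0.1,0,0,0,0],[0,0.1,0,0,0,0],[0,0,0,0,0,0]]'
python3 -m jog '[[0,0.1,0,0,0,0],[0,0.1,0,0,0,0],[0,0.1,0,0,0,0],[0,0.1,0,0,0,0],[0,0,0,0,0,0]]'
```

```text
time_s: 15.27
tcp_pos: [0.4373, 0.0216, 0.0184]
ee_rot: [[0.036, -0.999, 0.011], [-0.999, -0.036, 0.003], [-0.003, -0.011, -1.0]]
wrist_force: [3.7, -0.2, 8.6]
gripper_width: 0.004
time_s: 15.68
tcp_pos: [0.4335, 0.0216, 0.0184]
ee_rot: [[0.036, -0.999, 0.011], [-0.999, -0.036, 0.004], [-0.003, -0.011, -1.0]]
wrist_force: [3.1, 1.7, 8.8]
gripper_width: 0.004
```

```bash
python3 -m jog '[[0,0.2,0,0,0,0],[0,0.2,0,0,0,0],[0,0.1,0,0,0,0],[0,0.1,0,0,0,0],[0,0,0,0,0,0]]'
python3 - <<'E'
from h import *
c=cam('wrist');save(c,'w10');cv2.imwrite('pics/w10z.png',cv2.resize(cv2.imread('pics/w10.png')[150:270,180:480],None,fx=2.6,fy=2.6))
E
```

```text
time_s: 16.1
tcp_pos: [0.4274, 0.0214, 0.0184]
ee_rot: [[0.037, -0.999, 0.011], [-0.999, -0.036, 0.004], [-0.003, -0.011, -1.0]]
wrist_force: [2.9, -0.5, 9.5]
gripper_width: 0.008
```

View pics/w10z.png

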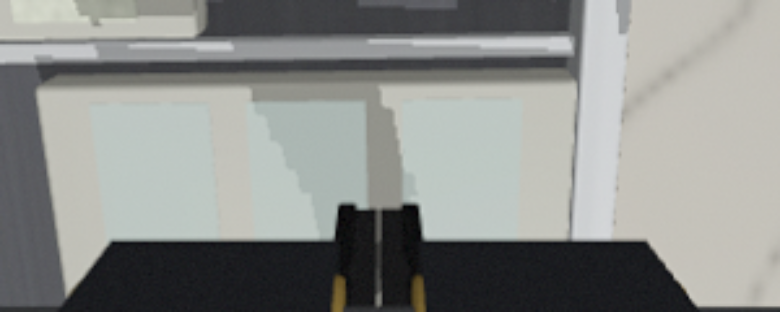

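```bash
python3 -m jog '[[0,0,-0.5,0,0,0],[0,0,-2,0,0,0],[1,-1.5,-1,0,0,0],[2.5,-3,0,0,0,0],[2.5,-3,0,0,0,0]]'
python3 - <<'E'
from h import *
go(.535,-.067,.022,-88)
E
```

```text
time_s: 16.57
tcp_pos: [0.4999, -0.0381, 0.0523]
ee_rot: [[0.037, -0.999, 0.001], [-0.999, -0.037, 0.001], [-0.001, -0.001, -1.0]]
wrist_force: [1.5, 0.7, -0.0]
gripper_width: 0.007
t 16.57 tcp [ 0.4999 -0.0381  0.0523] F [ 1.5  0.7 -0. ] grip 0.01 J [ 14.2  21.6 -29.2  -0.  -39.1 -12.1]
tool shift cm [ 3.02 -3.39  3.04] yaw now -87.9 tool z [ 0.001  0.001 -1.   ]
turn about tool z 0.1
```

```bash
python3 -m jog '[[1.5,-1.7,0,0,0,0],[1.5,-1.7,0,0,0,0],[0,0,1,0,0,0],[0,0,1,0,0,0],[0,0,0.7,0,0,0]]'
python3 -m jog '[[0,0,0.2,0,0,0],[0,0,0.2,0,0,0],[0,0,0,0,0,0],[0,0,0,0,0,0],[0,0,0,0,0,0]]'
python3 - <<'E'
from h import *
go(.535,-.067,.018,-88)
c=cam('wrist');save(c,'w11')
E
```

```text
time_s: 16.98
tcp_pos: [0.5324, -0.0668, 0.0226]
ee_rot: [[0.033, -0.999, -0.004], [-0.999, -0.033, 0.0], [-0.0, 0.004, -1.0]]
wrist_force: [-0.1, -0.3, -0.2]
gripper_width: 0.008
time_s: 17.4
tcp_pos: [0.5346, -0.0663, 0.0208]
ee_rot: [[0.035, -0.999, 0.001], [-0.999, -0.035, 0.0], [-0.0, -0.001, -1.0]]
wrist_force: [-0.8, -0.1, -0.0]
gripper_width: 0.006
t 17.4 tcp [ 0.5346 -0.0663  0.0208] F [-0.8 -0.1 -0. ] grip 0.01 J [ 10.2  27.2 -25.5   0.  -37.2  -8.2]
tool shift cm [ 0.07 -0.04  0.28] yaw now -88.0 tool z [ 0.001  0.    -1.   ]
turn about tool z 0.0
```

View pics/w11.png

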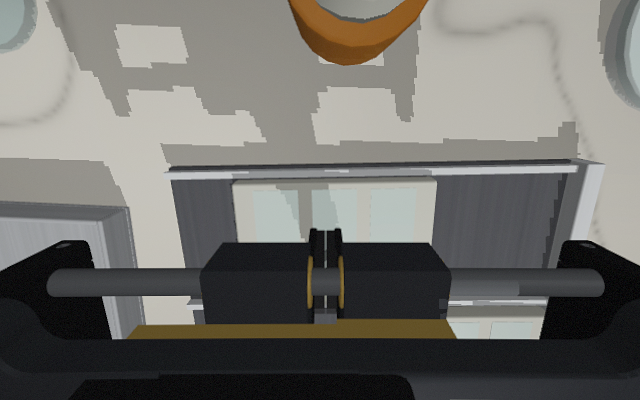

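```bash
python3 -m jog '[[0,0,0.2,0,0,0],[0,0,0.1,0,0,0],[0,0,0,0,0,0],[0,0,0,0,0,0],[0,0,0,0,0,0]]'
python3 -m jog '[[0,0,0.06,0,0,0],[0,0,0,0,0,0],[0,0,0,0,0,0],[0,0,0,0,0,0],[0,0,0,0,0,0]]'
```

```text
time_s: 17.87
tcp_pos: [0.5348, -0.0666, 0.0184]
ee_rot: [[0.035, -0.999, 0.001], [-0.999, -0.035, 0.0], [-0.0, -0.001, -1.0]]
wrist_force: [-2.2, 1.6, 5.5]
gripper_width: 0.009
time_s: 18.28
tcp_pos: [0.5349, -0.0666, 0.0184]
ee_rot: [[0.035, -0.999, 0.001], [-0.999, -0.035, -0.0], [0.0, -0.001, -1.0]]
wrist_force: [-3.4, 0.6, 10.2]
gripper_width: 0.001
```

```bash
python3 -m jog '[[0,0.2,0.06,0,0,0],[0,0.6,0,0,0,0],[0,0.9,0,0,0,0],[0,0.9,0,0,0,0],[0,0.9,0,0,0,0]]'
python3 -m jog '[[0,0.8,0,0,0,0],[0,0.8,0,0,0,0],[0,0.8,0,0,0,0],[0,0.4,0,0,0,0],[0,0.3,0,0,0,0]]'
python3 -m jog '[[0,0.3,0,0,0,0],[0,0.3,0,0,0,0],[0,0.3,0,0,0,0],[0,0.2,0,0,0,0],[0,0.2,0,0,0,0]]'
python3 - <<'E'
from h import *
c=cam('wrist');save(c,'w12')
E
```

```text
time_s: 18.7
tcp_pos: [0.5035, -0.0675, 0.0184]
ee_rot: [[0.036, -0.999, 0.01], [-0.999, -0.036, 0.001], [-0.0, -0.01, -1.0]]
wrist_force: [3.1, 0.1, 7.3]
gripper_width: 0.004
time_s: 19.12
tcp_pos: [0.4724, -0.0685, 0.0184]
ee_rot: [[0.036, -0.999, 0.009], [-0.999, -0.036, 0.001], [-0.0, -0.009, -1.0]]
wrist_force: [3.1, 0.7, 8.4]
gripper_width: 0.005
time_s: 19.53
tcp_pos: [0.4601, -0.0688, 0.0184]
ee_rot: [[0.036, -0.999, 0.01], [-0.999, -0.036, 0.001], [-0.0, -0.01, -1.0]]
wrist_force: [3.2, -0.6, 7.9]
gripper_width: 0.006
```

View pics/w12.png

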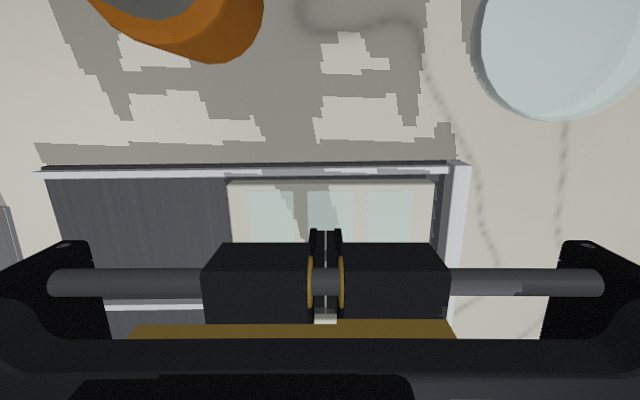

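```bash
python3 -m jog '[[0,0.3,0,0,0,0],[0,0.2,0,0,0,0],[0,0.2,0,0,0,0],[0,0.2,0,0,0,0],[0,0.2,0,0,0,0]]'
python3 -m jog '[[0,0.2,0,0,0,0],[0,0.2,0,0,0,0],[0,0.2,0,0,0,0],[0,0.2,0,0,0,0],[0,0.2,0,0,0,0]]'
python3 -m jog '[[0,0.2,0,0,0,0],[0,0.2,0,0,0,0],[0,0.2,0,0,0,0],[0,0,0,0,0,0],[0,0,0,0,0,0]]'
python3 - <<'E'
from h import *
c=cam('wrist');save(c,'w13');cv2.imwrite('pics/w13z.png',cv2.resize(cv2.imread('pics/w13.png')[150:270,180:480],None,fx=2.6,fy=2.6))
E
```

```text
time_s: 20.0
tcp_pos: [0.4495, -0.0691, 0.0184]
ee_rot: [[0.036, -0.999, 0.011], [-0.999, -0.036, 0.001], [-0.001, -0.011, -1.0]]
wrist_force: [3.8, 0.1, 7.9]
gripper_width: 0.003
time_s: 20.42
tcp_pos: [0.4398, -0.0694, 0.0184]
ee_rot: [[0.036, -0.999, 0.011], [-0.999, -0.036, 0.001], [-0.001, -0.011, -1.0]]
wrist_force: [3.4, -0.5, 7.6]
gripper_width: 0.003
time_s: 20.83
tcp_pos: [0.4335, -0.0696, 0.0184]
ee_rot: [[0.036, -0.999, 0.011], [-0.999, -0.036, 0.001], [-0.001, -0.011, -1.0]]
wrist_force: [2.7, -0.7, 9.7]
gripper_width: 0.004
```

View pics/w13z.png

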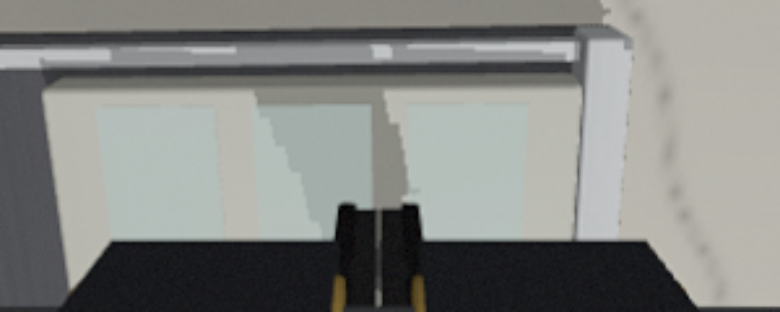

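Tray flush at the stop. I'll give it a final nudge, rise, and look at the jars from above.

```bash
python3 -m jog '[[0,0.2,0,0,0,0],[0,0.2,0,0,0,0],[0,0,-0.5,0,0,0],[0,0,-3,0,0,0],[0,0,-4,0,0,0]]'
python3 -m jog '[[2,0,-4,0,0,0],[2,0,-4,0,0,0],[2,0,-4,0,0,0],[2,0,-4,0,0,0],[0,0,0,0,0,0]]' 6.5
python3 -m jog '[[0,0,0,0,0,0],[0,0,0,0,0,0],[0,0,0,0,0,0],[0,0,0,0,0,0],[0,0,0,0,0,0]]' 6.5
python3 - <<'E'
from h import *
go(.525,-.199,.058,-90)
c=cam('wrist');save(c,'w14')
a=cam('scene');save(a,'sc14')
E
```

```text
time_s: 21.3
tcp_pos: [0.4212, -0.071, 0.0896]
ee_rot: [[0.033, -0.999, -0.01], [-0.999, -0.033, -0.001], [0.001, 0.01, -1.0]]
wrist_force: [1.7, 0.4, -0.1]
gripper_width: 0.006
time_s: 21.72
tcp_pos: [0.4306, -0.1477, 0.2481]
ee_rot: [[0.033, -0.999, 0.015], [-0.999, -0.033, -0.003], [0.004, -0.015, -1.0]]
wrist_force: [0.2, -0.6, 0.4]
gripper_width: 0.302
time_s: 22.13
tcp_pos: [0.4264, -0.1446, 0.239]
ee_rot: [[0.035, -0.999, -0.003], [-0.999, -0.035, 0.0], [-0.0, 0.003, -1.0]]
wrist_force: [0.2, -0.3, -0.3]
gripper_width: 0.673
t 22.13 tcp [ 0.4264 -0.1446  0.239 ] F [ 0.2 -0.3 -0.3] grip 0.67 J [  2.1   4.  -21.   -0.  -65.1  -0. ]
tool shift cm [ 5.79 -9.71 18.08] yaw now -88.0 tool z [-0.003  0.    -1.   ]
turn about tool z 2.0
```

View pics/w14.png

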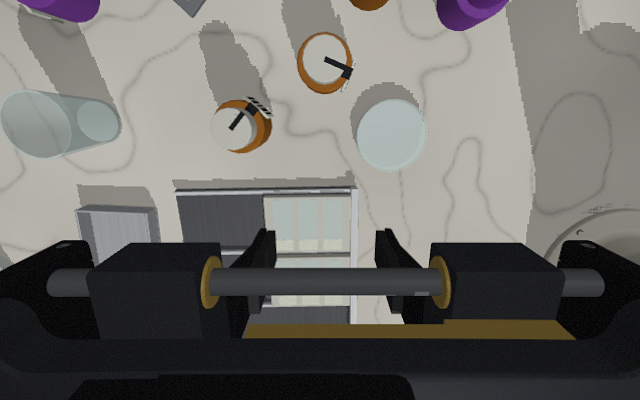

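View pics/sc14.png

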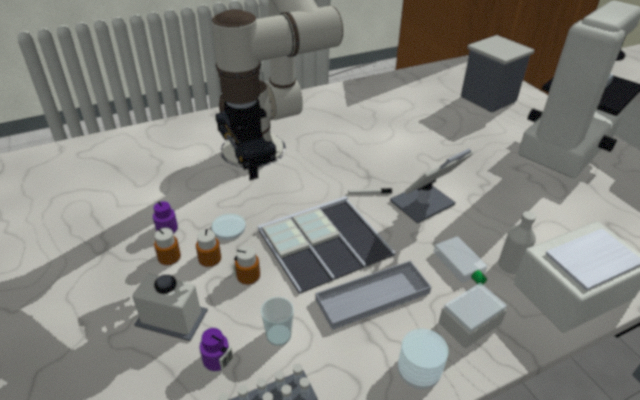

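```bash
python3 - <<'E'
from h import *
c=cam('wrist')
p=onz(c,[(233,130),(323,60)],.083);print('lid',p.round(4))
l=onz(c,[(231,129),(250,107),(324,58),(350,71)],.083)
W=np.array([.547,-.375])
for i in (0,1):
    d=l[2*i+1]-l[2*i];t=W-p[i,:2];a=np.degrees(np.arctan2(d[1],d[0]));b=np.degrees(np.arctan2(t[1],t[0]));print('label',a,'want',b,'turn',(b-a+180)%360-180)
E
```

```text
lid [[ 0.524  -0.1979  0.083 ]
 [ 0.4326 -0.268   0.083 ]]
label -132.23287662902385 want -82.61046587803003 turn 49.62241075099382
label 157.47113245511937 want -43.09047608268923 turn 159.43839146219136
```

```bash
python3 -m jog '[[1.2,-1.9,1,0,0,0],[1.2,-2,2,0,0,0],[1.1,-2,2,0,0,0],[1.1,-2,2,0,0,0],[1.1,-1.9,2,0,0,0]]' 6.5
python3 -m jog '[[0,0,2,0,0,0],[0,0,0,0,0,0],[0,0,0,0,0,0],[0,0,0,0,0,0],[0,0,0,0,0,0]]' 6.5
python3 - <<'E'
from h import *
go(.524,-.198,.060,-90)
c=cam('wrist');save(c,'w15')
E
```

```text
time_s: 22.7
tcp_pos: [0.5279, -0.199, 0.149]
ee_rot: [[0.034, -0.999, -0.0], [-0.999, -0.034, -0.0], [0.0, 0.0, -1.0]]
wrist_force: [0.7, 0.8, 0.3]
gripper_width: 0.748
time_s: 23.12
tcp_pos: [0.5275, -0.1985, 0.132]
ee_rot: [[0.035, -0.999, 0.003], [-0.999, -0.035, -0.001], [0.001, -0.003, -1.0]]
wrist_force: [0.4, 0.4, 0.2]
gripper_width: 0.748
t 23.12 tcp [ 0.5275 -0.1985  0.132 ] F [0.4 0.4 0.2] grip 0.75 J [ -4.1  20.7 -15.7   0.  -53.4   6.1]
tool shift cm [-0.07  0.37  7.2 ] yaw now -88.0 tool z [ 0.003 -0.001 -1.   ]
turn about tool z 2.0
```

View pics/w15.png

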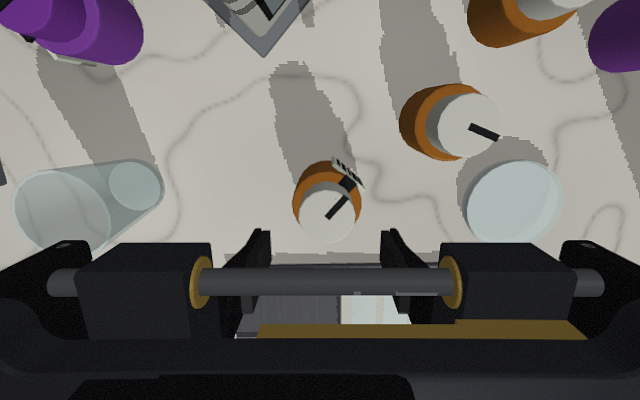

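Lid at column 327 is centred between the jaws. Descending.

```bash
python3 -m jog '[[0,0.2,2,0,0,0],[0,0,2,0,0,0],[0,0,1.7,0,0,0],[0,0,1.5,0,0,0],[0,0,0,0,0,0]]' 6.5
python3 -m jog '[[0,0,0,0,0,0],[0,0,0,0,0,0],[0,0,0,0,0,0],[0,0,0,0,0,0],[0,0,0,0,0,0]]' 3.8
python3 -m jog '[[0,0,0,0,0,0],[0,0,0,0,0,0],[0,0,0,0,0,0],[0,0,0,0,0,0],[0,0,0,0,0,0]]' 3.8
```

```text
time_s: 23.58
tcp_pos: [0.5231, -0.1981, 0.0566]
ee_rot: [[0.034, -0.999, -0.004], [-0.999, -0.034, 0.001], [-0.001, 0.004, -1.0]]
wrist_force: [-0.7, 0.3, 0.2]
gripper_width: 0.747
time_s: 24.0
tcp_pos: [0.5263, -0.1988, 0.0596]
ee_rot: [[0.035, -0.999, 0.004], [-0.999, -0.035, -0.001], [0.001, -0.004, -1.0]]
wrist_force: [1.3, 0.7, 3.4]
gripper_width: 0.496
time_s: 24.42
tcp_pos: [0.5264, -0.1988, 0.0596]
ee_rot: [[0.035, -0.999, 0.003], [-0.999, -0.035, -0.001], [0.001, -0.003, -1.0]]
wrist_force: [1.2, 0.0, 5.4]
gripper_width: 0.496
```

```bash
python3 -m jog '[[0,0,0,0,0,-5],[0,0,0,0,0,-6],[0,0,0,0,0,-6],[0,0,0,0,0,-6],[0,0,0,0,0,-6]]'
python3 -m jog '[[0,0,0,0,0,-6],[0,0,0,0,0,-6],[0,0,0,0,0,-6],[0,0,0,0,0,-3],[0,0,0,0,0,0]]'
python3 -m jog '[[0,0,0,0,0,0],[0,0,0,0,0,0],[0,0,0,0,0,0],[0,0,0,0,0,0],[0,0,-1.5,0,0,0]]' 6.3
python3 -m jog '[[0,0,-3,0,0,0],[0,0,-3,0,0,0],[0,0,-3,0,0,0],[0,0,0,0,0,0],[0,0,0,0,0,0]]' 6.3
python3 - <<'E'
from h import *
go(.4326,-.268,.12,-100)
c=cam('wrist');save(c,'w16')
E
```

```text
time_s: 24.83
tcp_pos: [0.5242, -0.1987, 0.0594]
ee_rot: [[0.519, -0.855, -0.002], [-0.855, -0.519, -0.0], [-0.001, 0.002, -1.0]]
wrist_force: [-3.2, 1.1, 9.1]
gripper_width: 0.499
time_s: 25.25
tcp_pos: [0.5242, -0.1991, 0.0594]
ee_rot: [[0.789, -0.614, -0.001], [-0.614, -0.789, -0.001], [-0.001, 0.002, -1.0]]
wrist_force: [-2.2, 0.5, 8.6]
gripper_width: 0.497
time_s: 25.67
tcp_pos: [0.5224, -0.1982, 0.0703]
ee_rot: [[0.787, -0.617, -0.007], [-0.617, -0.787, 0.002], [-0.007, 0.003, -1.0]]
wrist_force: [-0.3, -0.4, 0.1]
gripper_width: 0.71
time_s: 26.08
tcp_pos: [0.5259, -0.1987, 0.165]
ee_rot: [[0.787, -0.616, 0.004], [-0.616, -0.787, -0.0], [0.003, -0.002, -1.0]]
wrist_force: [-0.1, 0.2, -0.4]
gripper_width: 0.728
t 26.08 tcp [ 0.5259 -0.1987  0.165 ] F [-0.1  0.2 -0.4] grip 0.73 J [ -4.2  18.6 -13.5  -0.  -57.6  56.1]
tool shift cm [-3.09 11.22  4.46] yaw now -38.0 tool z [ 0.004 -0.    -1.   ]
turn about tool z 62.0
```

View pics/w16.png

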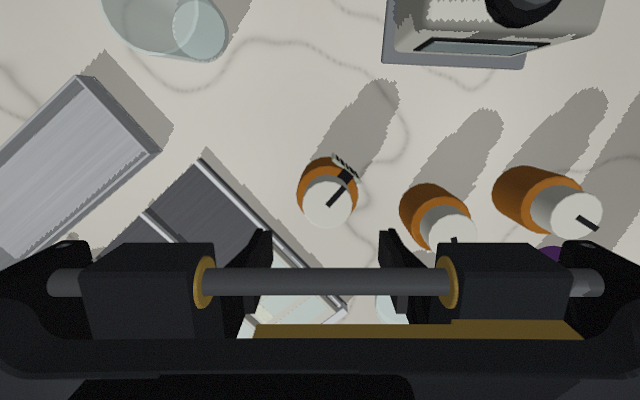

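```bash
python3 - <<'E'
from h import *
c=cam('wrist')
wc=onz(c,[(415,48),(550,42)],.05);print('window edges at z.05',wc.round(4),wc.mean(0).round(4),np.linalg.norm(wc[1]-wc[0]))
p=onz(c,[(327,203),(445,233),(577,214)],.083);print(p.round(4))
l=onz(c,[(330,206),(350,180)],.083);d=l[1]-l[0]
W=np.array([.547,-.375]);t=W-p[0,:2];print(np.degrees(np.arctan2(d[1],d[0])),np.degrees(np.arctan2(t[1],t[0])))
E
```

```text
window edges at z.05 [[ 0.5769 -0.3358  0.05  ]
 [ 0.5118 -0.4249  0.05  ]] [ 0.5444 -0.3804  0.05  ] 0.11030323927379646
[[ 0.5237 -0.201   0.083 ]
 [ 0.438  -0.2655  0.083 ]
 [ 0.3845 -0.3628  0.083 ]]
-73.98851986170953 -82.3638066789968
```

```bash
python3 - <<'E'
import cv2
a=cv2.imread('pics/w16.png')
cv2.imwrite('pics/w16z.png',cv2.resize(a[145:245,280:380],(600,600),interpolation=2))
E
```

```text
(no output)
```

View pics/w16z.png

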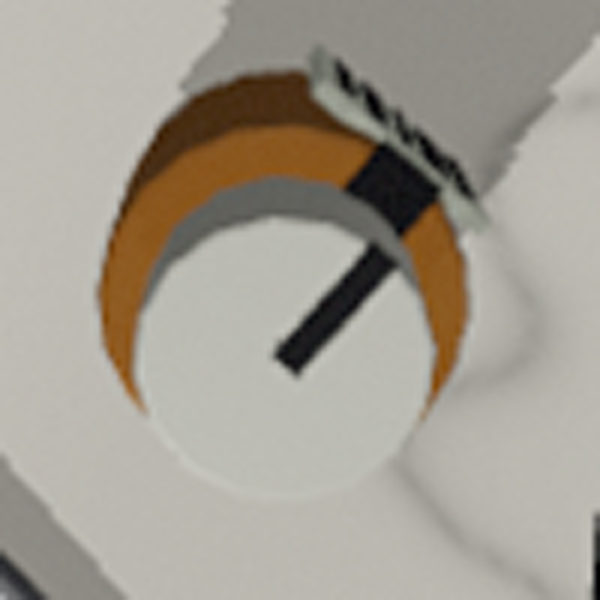

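```bash
cat >> h.py <<'E'
W=np.array([.546,-.377])
def lab(c,ctr,a,b):
    p=onz(c,[ctr],.083)[0];l=onz(c,[a,b],.083);d=l[1]-l[0];t=W-p[:2]
    A=np.degrees(np.arctan2(d[1],d[0]));Bq=np.degrees(np.arctan2(t[1],t[0]));w=(Bq-A+180)%360-180
    print('jar',p.round(4),'label',A.round(1),'want',Bq.round(1),'turn',w.round(1),'tol',np.degrees(np.arcsin(.04/np.hypot(*t))).round(1))
E
python3 - <<'E'
from h import *
c=cam('wrist')
lab(c,(327.5,204.2),(327.8,205),(344.2,187))
E
```

```text
jar [ 0.522  -0.2008  0.083 ] label -78.8 want -82.3 turn -3.4 tol 13.0
```

```bash
python3 - <<'E'
from h import *
go(.4335,-.267,.165,-128)
E
python3 -m jog '[[-0.7,2.2,0,0,0,0],[-0.6,2.2,0,0,0,0],[-0.6,2.2,0,0,0,0],[-0.6,2.2,0,0,0,0],[-0.6,2.2,0,0,0,0]]' 6.3
python3 -m jog '[[0,0,0,0,0,7],[0,0,0,0,0,7],[0,0,0,0,0,7],[0,0,0,0,0,7],[0,0,0,0,0,7]]'
python3 -m jog '[[0,0,0,0,0,7],[0,0,0,0,0,7],[0,0,0,0,0,7],[0,0,0,0,0,7],[0,0,0,0,0,7]]'
python3 -m jog '[[0,0,0,0,0,7],[0,0,0,0,0,7],[0,0,0,0,0,6],[0,0,0,0,0,0],[0,0,0,0,0,0]]'
python3 - <<'E'
from h import *
go(.4335,-.267,.06,-128)
c=cam('wrist');save(c,'w17')
E
```

```text
t 26.23 tcp [ 0.5239 -0.1984  0.1617] F [-0.3  0.4 -0.1] grip 0.73 J [ -4.2  18.8 -13.7  -0.  -57.6  56.1]
tool shift cm [-2.89 10.97 -0.3 ] yaw now -38.1 tool z [-0.003  0.001 -1.   ]
turn about tool z 89.9
time_s: 26.65
tcp_pos: [0.4309, -0.2664, 0.1616]
ee_rot: [[0.788, -0.616, -0.003], [-0.616, -0.788, 0.001], [-0.003, 0.001, -1.0]]
wrist_force: [0.1, -0.0, -0.7]
gripper_width: 0.725
time_s: 27.07
tcp_pos: [0.4317, -0.266, 0.1616]
ee_rot: [[0.286, -0.958, -0.003], [-0.958, -0.286, 0.001], [-0.002, 0.003, -1.0]]
wrist_force: [-0.0, -0.5, 0.2]
gripper_width: 0.724
time_s: 27.48
tcp_pos: [0.4318, -0.2659, 0.1616]
ee_rot: [[-0.316, -0.949, -0.003], [-0.949, 0.316, 0.001], [0.0, 0.004, -1.0]]
wrist_force: [-0.2, 0.7, 0.2]
gripper_width: 0.721
time_s: 27.9
tcp_pos: [0.4321, -0.266, 0.162]
ee_rot: [[-0.614, -0.789, -0.003], [-0.789, 0.614, 0.001], [0.001, 0.002, -1.0]]
wrist_force: [-0.5, -0.2, 0.3]
gripper_width: 0.723
t 27.9 tcp [ 0.4321 -0.266   0.162 ] F [-0.5 -0.2  0.3] grip 0.72 J [-13.3  13.9 -20.8  -0.  -55.4 -24.6]
tool shift cm [-0.02 -0.2  10.2 ] yaw now -127.9 tool z [-0.003  0.001 -1.   ]
turn about tool z 0.1
```

View pics/w17.png

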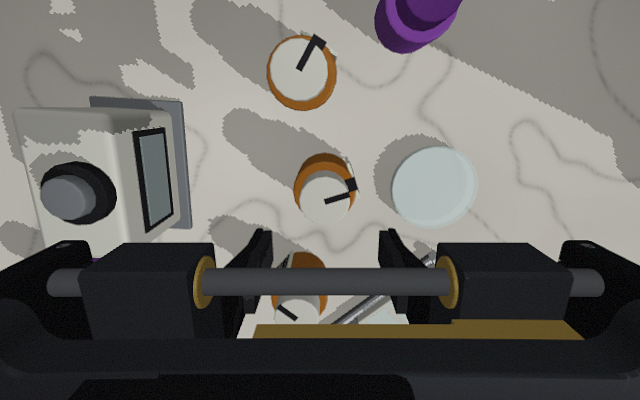

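```bash
python3 - <<'E'
from h import *
c=cam('wrist');a=cv2.imread('pics/w17.png');cv2.imwrite('pics/w17z.png',cv2.resize(a[20:230,230:380],None,fx=2.85,fy=2.85,interpolation=2))
lab(c,(326,200),(325,201),(348,195))
lab(c,(300,67),(299,69),(318,40))
print(onz(c,[(155,180)],.05))
E
```

```text
jar [ 0.4294 -0.2694  0.083 ] label 157.4 want -42.7 turn 159.9 tol 14.6
jar [ 0.381  -0.3632  0.083 ] label -164.3 want -4.8 turn 159.6 tol 14.0
[[ 0.54996531 -0.37521728  0.05      ]]
```

View pics/w17z.png

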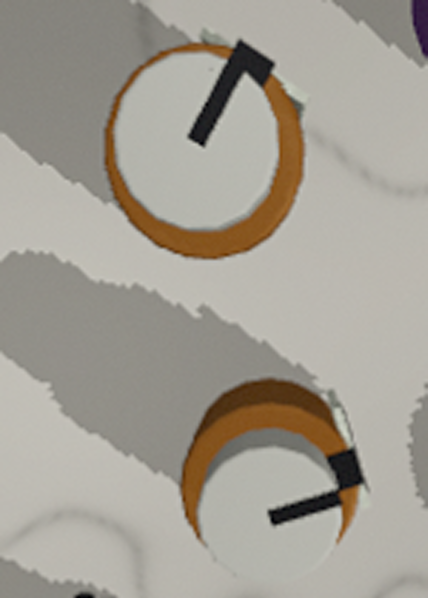

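Window confirmed at about (0.549, -0.376). Jar B sits between the jaws, label at 157°, turn +160. I'll grip it and turn.

```bash
python3 -m jog '[[0,0,3,0,0,0],[0,0,3,0,0,0],[0,0,2.2,0,0,0],[0,0,2,0,0,0],[0,0,0,0,0,0]]' 6.3
python3 -m jog '[[0,0,0,0,0,0],[0,0,0,0,0,0],[0,0,0,0,0,0],[0,0,0,0,0,0],[0,0,0,0,0,0]]' 3.8
python3 -m jog '[[0,0,0,0,0,0],[0,0,0,0,0,0],[0,0,0,0,0,-5],[0,0,0,0,0,-7],[0,0,0,0,0,-7]]' 3.8
python3 -m jog '[[0,0,0,0,0,-7],[0,0,0,0,0,-7],[0,0,0,0,0,-7],[0,0,0,0,0,-7],[0,0,0,0,0,-7]]'
python3 -m jog '[[0,0,0,0,0,-7],[0,0,0,0,0,-7],[0,0,0,0,0,-7],[0,0,0,0,0,-7],[0,0,0,0,0,-7]]'
python3 -m jog '[[0,0,0,0,0,-7],[0,0,0,0,0,-7],[0,0,0,0,0,-7],[0,0,0,0,0,-7],[0,0,0,0,0,-7]]'
python3 -m jog '[[0,0,0,0,0,-7],[0,0,0,0,0,-7],[0,0,0,0,0,-7],[0,0,0,0,0,-7],[0,0,0,0,0,-7]]'
python3 -m jog '[[0,0,0,0,0,-2],[0,0,0,0,0,0],[0,0,0,0,0,0],[0,0,0,0,0,0],[0,0,0,0,0,0]]'
python3 -m jog '[[0,0,0,0,0,0],[0,0,0,0,0,0],[0,0,0,0,0,0],[0,0,0,0,0,0],[0,0,-1.5,0,0,0]]' 6.3
python3 -m jog '[[0,0,-3,0,0,0],[0,0,-3,0,0,0],[0,0,-3,0,0,0],[0,0,0,0,0,0],[0,0,0,0,0,0]]' 6.3
python3 - <<'E'
from h import *
go(.383,-.362,.162,-150)
c=cam('wrist');save(c,'w18')
E
```

```text
time_s: 28.42
tcp_pos: [0.4296, -0.2652, 0.0573]
ee_rot: [[-0.616, -0.788, -0.009], [-0.788, 0.616, 0.003], [0.003, 0.009, -1.0]]
wrist_force: [-0.3, -0.2, -0.1]
gripper_width: 0.722
time_s: 28.83
tcp_pos: [0.4333, -0.2663, 0.0626]
ee_rot: [[-0.616, -0.788, 0.002], [-0.788, 0.616, -0.001], [-0.001, -0.002, -1.0]]
wrist_force: [-0.7, 1.7, 3.1]
gripper_width: 0.499
time_s: 29.25
tcp_pos: [0.4345, -0.2671, 0.0625]
ee_rot: [[-0.32, -0.947, 0.005], [-0.947, 0.32, -0.002], [0.0, -0.005, -1.0]]
wrist_force: [0.1, -2.0, 1.7]
gripper_width: 0.498
time_s: 29.67
tcp_pos: [0.435, -0.2669, 0.0625]
ee_rot: [[0.281, -0.96, 0.006], [-0.96, -0.281, -0.002], [0.003, -0.005, -1.0]]
wrist_force: [1.8, -0.6, 2.1]
gripper_width: 0.499
time_s: 30.08
tcp_pos: [0.4354, -0.2667, 0.0626]
ee_rot: [[0.781, -0.625, 0.006], [-0.625, -0.781, -0.002], [0.006, -0.003, -1.0]]
wrist_force: [2.7, 1.2, 2.5]
gripper_width: 0.5
time_s: 30.5
tcp_pos: [0.4353, -0.2664, 0.0627]
ee_rot: [[0.998, -0.064, 0.006], [-0.064, -0.998, -0.001], [0.006, 0.001, -1.0]]
wrist_force: [2.7, 1.9, 4.3]
gripper_width: 0.498
time_s: 30.92
tcp_p
[... 200 characters left out ...]
0627]
ee_rot: [[0.839, 0.544, 0.004], [0.544, -0.839, -0.001], [0.003, 0.003, -1.0]]
wrist_force: [0.9, 3.0, 6.2]
gripper_width: 0.498
time_s: 31.75
tcp_pos: [0.4303, -0.2655, 0.0738]
ee_rot: [[0.84, 0.543, -0.006], [0.543, -0.84, 0.002], [-0.004, -0.005, -1.0]]
wrist_force: [-0.6, 0.0, 0.4]
gripper_width: 0.71
time_s: 32.17
tcp_pos: [0.4336, -0.2665, 0.1679]
ee_rot: [[0.839, 0.544, 0.004], [0.544, -0.839, -0.001], [0.003, 0.003, -1.0]]
wrist_force: [0.4, -1.1, 0.1]
gripper_width: 0.727
t 32.17 tcp [ 0.4336 -0.2665  0.1679] F [ 0.4 -1.1  0.1] grip 0.73 J [-13.3  13.5 -20.4  -0.  -55.8 136.2]
tool shift cm [-9.44  5.26  0.58] yaw now 32.9 tool z [ 0.004 -0.001 -1.   ]
turn about tool z -177.1
```

View pics/w18.png

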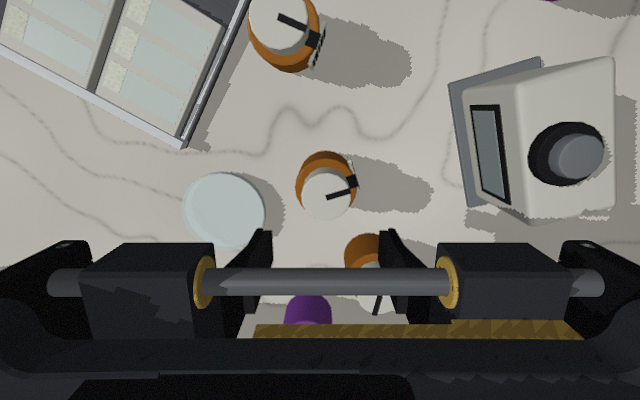

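```bash
python3 -m jog '[[-1.9,1.05,0,0,0,0],[-1.9,1.05,0,0,0,0],[-1.9,1.05,0,0,0,0],[-1.9,1.05,0,0,0,0],[-1.8,1.05,0,0,0,0]]' 6.3
python3 -m jog '[[0,0,0,0,0,0],[0,0,0,0,0,0],[0,0,0,0,0,0],[0,0,0,0,0,0],[0,0,0,0,0,0]]' 6.3
python3 - <<'E'
from h import *
go(.383,-.362,.06,-150)
c=cam('wrist');save(c,'w19')
E
```

```text
time_s: 32.63
tcp_pos: [0.3807, -0.3616, 0.1643]
ee_rot: [[0.839, 0.544, -0.004], [0.544, -0.839, 0.002], [-0.002, -0.004, -1.0]]
wrist_force: [0.1, 0.2, 1.0]
gripper_width: 0.723
time_s: 33.05
tcp_pos: [0.3826, -0.3607, 0.1659]
ee_rot: [[0.838, 0.545, -0.001], [0.545, -0.838, 0.0], [-0.0, -0.001, -1.0]]
wrist_force: [0.2, 0.4, -0.2]
gripper_width: 0.724
t 33.05 tcp [ 0.3826 -0.3607  0.1659] F [ 0.2  0.4 -0.2] grip 0.72 J [-25.6  15.3 -18.2  -0.  -56.5 148.6]
tool shift cm [-0.04  0.14 10.59] yaw now 33.0 tool z [-0.001  0.    -1.   ]
turn about tool z -177.0
```

View pics/w19.png

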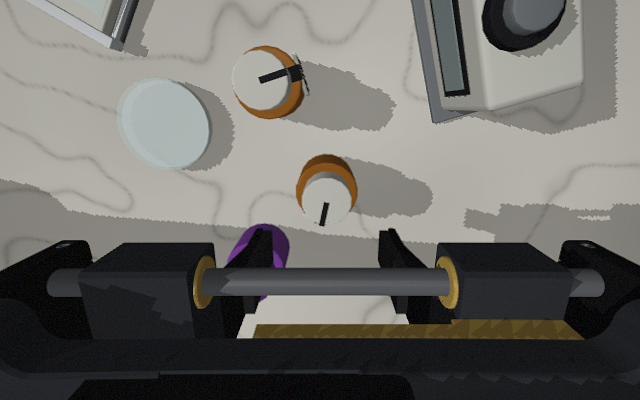

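```bash
python3 - <<'E'
from h import *
c=cam('wrist');print(onz(c,[(268,245),(326,200)],.083))
s=sense();R=s['ee_rot'];
for sg in (-1,1):
    P=s['tcp_pos']+R[:,1]*sg*.0315;print(sg,P.round(3),proj(c,P))
sc=cam('scene');print(onz(sc,[(161,206)],.083))
E
```

```text
[[ 0.32041479 -0.34090916  0.083     ]
 [ 0.3845157  -0.36151955  0.083     ]]
-1 [ 0.366 -0.334  0.166] [[270.57776443 244.07967338]]
1 [ 0.4   -0.387  0.166] [[376.62357994 244.08129558]]
[[ 0.27307246 -0.34607347  0.083     ]]
```

```bash
python3 -m jog '[[0,0.1,3,0,0,0],[0,0,3,0,0,0],[0,0,2.4,0,0,0],[0,0,2,0,0,0],[0,0,0,0,0,0]]' 6.3
python3 -m jog '[[0,0,0,0,0,0],[0,0,0,0,0,0],[0,0,0,0,0,0],[0,0,0,0,0,0],[0,0,0,0,0,0]]' 3.8
python3 -m jog '[[0,0,0,0,0,0],[0,0,0,0,0,0],[0,0,0,0,0,4],[0,0,0,0,0,7],[0,0,0,0,0,7]]' 3.8
python3 -m jog '[[0,0,0,0,0,7],[0,0,0,0,0,7],[0,0,0,0,0,7],[0,0,0,0,0,7],[0,0,0,0,0,7]]'
python3 -m jog '[[0,0,0,0,0,7],[0,0,0,0,0,7],[0,0,0,0,0,7],[0,0,0,0,0,7],[0,0,0,0,0,7]]'
python3 -m jog '[[0,0,0,0,0,7],[0,0,0,0,0,7],[0,0,0,0,0,7],[0,0,0,0,0,7],[0,0,0,0,0,7]]'
python3 -m jog '[[0,0,0,0,0,7],[0,0,0,0,0,7],[0,0,0,0,0,7],[0,0,0,0,0,7],[0,0,0,0,0,7]]'
python3 -m jog '[[0,0,0,0,0,7],[0,0,0,0,0,7],[0,0,0,0,0,7],[0,0,0,0,0,7],[0,0,0,0,0,7]]'
python3 -m jog '[[0,0,0,0,0,7],[0,0,0,0,0,0],[0,0,0,0,0,0],[0,0,0,0,0,0],[0,0,0,0,0,0]]'
python3 -m jog '[[0,0,0,0,0,0],[0,0,0,0,0,0],[0,0,0,0,0,0],[0,0,0,0,0,0],[0,0,-1.5,0,0,0]]' 6.3
python3 -m jog '[[0,0,-3,0,0,0],[0,0,-3,0,0,0],[0,0,-3,0,0,0],[0,0,-3,0,0,0],[0,0,-3,0,0,0]]' 6.3
python3 - <<'E'
from h import *
go(.571,-.394,.2,-150)
c=cam('wrist');save(c,'w20')
E
```

```text
time_s: 33.62
tcp_pos: [0.3804, -0.3604, 0.0584]
ee_rot: [[0.839, 0.544, -0.007], [0.544, -0.839, 0.005], [-0.004, -0.008, -1.0]]
wrist_force: [-0.1, 0.1, -0.7]
gripper_width: 0.726
time_s: 34.03
tcp_pos: [0.3835, -0.3624, 0.0637]
ee_rot: [[0.839, 0.544, 0.002], [0.544, -0.839, -0.001], [0.001, 0.002, -1.0]]
wrist_force: [-0.7, 1.6, 4.2]
gripper_width: 0.498
time_s: 34.45
tcp_pos: [0.3852, -0.3634, 0.0637]
ee_rot: [[0.967, 0.253, 0.005], [0.253, -0.967, -0.003], [0.004, 0.005, -1.0]]
wrist_force: [1.4, -0.6, 1.5]
gripper_width: 0.498
time_s: 34.87
tcp_pos: [0.3851, -0.3638, 0.0637]
ee_rot: [[0.938, -0.347, 0.005], [-0.347, -0.938, -0.004], [0.006, 0.002, -1.0]]
wrist_force: [1.8, -2.1, 3.1]
gripper_width: 0.5
time_s: 35.28
tcp_pos: [0.3845, -0.3638, 0.0638]
ee_rot: [[0.569, -0.822, 0.004], [-0.822, -0.569, -0.004], [0.005, -0.001, -1.0]]
wrist_force: [0.0, -3.5, 3.2]
gripper_width: 0.498
time_s: 35.7
tcp_pos: [0.3835, -0.3636, 0.0638]
ee_rot: [[-0.005, -1.0, 0.001], [-1.0, 0.005, -0.003], [0.003, -0.001, -1.0]]
wrist_force: [-1.8, -2.9, 5.8]
gripper_width: 0.498
time_s: 36.12
tcp_pos
[... 371 characters left out ...]
.3622, 0.0636]
ee_rot: [[-0.974, -0.225, -0.002], [-0.225, 0.974, 0.0], [0.002, 0.0, -1.0]]
wrist_force: [-2.7, 1.5, 8.4]
gripper_width: 0.494
time_s: 37.37
tcp_pos: [0.3812, -0.3611, 0.0748]
ee_rot: [[-0.975, -0.223, -0.005], [-0.223, 0.975, 0.003], [0.004, 0.004, -1.0]]
wrist_force: [1.0, -0.3, -0.4]
gripper_width: 0.709
time_s: 37.78
tcp_pos: [0.3828, -0.362, 0.2286]
ee_rot: [[-0.975, -0.224, 0.0], [-0.224, 0.975, 0.0], [-0.0, 0.0, -1.0]]
wrist_force: [0.5, -0.2, 0.0]
gripper_width: 0.724
t 37.78 tcp [ 0.3828 -0.362   0.2286] F [ 0.5 -0.2  0. ] grip 0.72 J [-25.8  12.2 -12.7  -0.  -65.1 -51.3]
tool shift cm [-17.63  -7.34   2.86] yaw now -167.0 tool z [ 0.  0. -1.]
turn about tool z -17.0
```

View pics/w20.png

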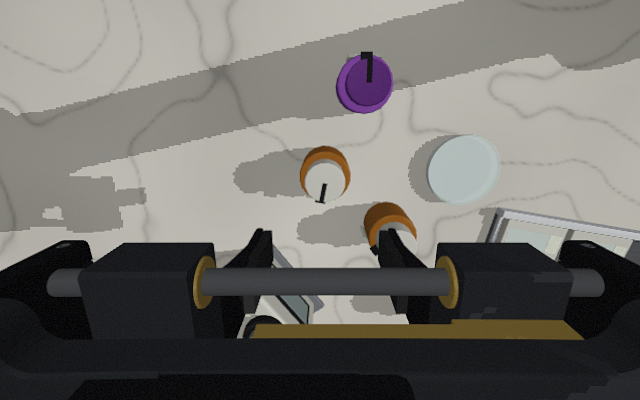

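```bash
python3 -m jog '[[-3.5,-1.4,-0.4,0,0,0],[-3.5,-1.4,-0.4,0,0,0],[-3.5,-1.5,-0.4,0,0,0],[-3.5,-1.5,-0.4,0,0,0],[-3.5,-1.5,-0.4,0,0,0]]' 0
python3 -m jog '[[0,0,0,0,0,0],[0,0,0,0,0,-6],[0,0,0,0,0,-6],[0,0,0,0,0,-6],[0,0,0,0,0,0]]' 0
python3 - <<'E'
from h import *
go(.571,-.394,.13)
c=cam('wrist');save(c,'w21')
for n in('scene','side'): save(cam(n),n+'21')
a=cv2.imread('pics/scene21.png');b=cv2.imread('pics/side21.png')
cv2.imwrite('pics/z21.png',np.hstack([cv2.resize(a[200:300,130:290],(400,250),interpolation=2),cv2.resize(b[240:390,230:430],(400,300),interpolation=2)[:250]]))
E
```

```text
time_s: 38.25
tcp_pos: [0.5715, -0.3942, 0.2469]
ee_rot: [[-0.975, -0.224, -0.0], [-0.224, 0.975, 0.0], [0.0, 0.0, -1.0]]
wrist_force: [0.8, -0.7, -0.2]
gripper_width: 0.428
time_s: 38.67
tcp_pos: [0.5698, -0.394, 0.2462]
ee_rot: [[-0.857, -0.516, -0.001], [-0.516, 0.857, 0.001], [0.001, 0.001, -1.0]]
wrist_force: [0.1, -0.4, -1.0]
gripper_width: 0.058
t 38.67 tcp [ 0.5698 -0.394   0.2462] F [ 0.1 -0.4 -1. ] grip 0.06 J [-21.3  28.1  13.5  -0.  -75.5 -37.6]
tool shift cm [-0.11 -0.07 11.62] yaw now -148.9 tool z [-0.001  0.001 -1.   ]
```

View pics/w21.png

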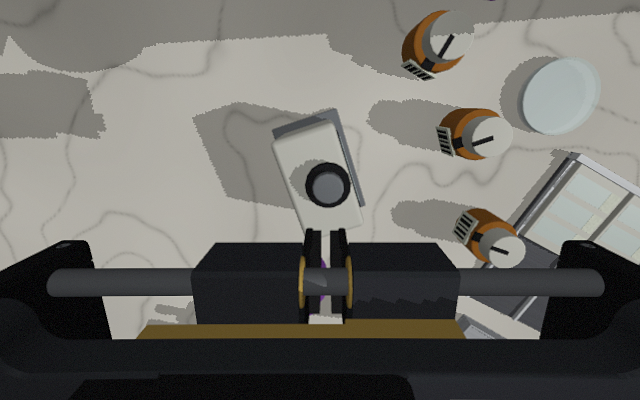

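View pics/side21.png

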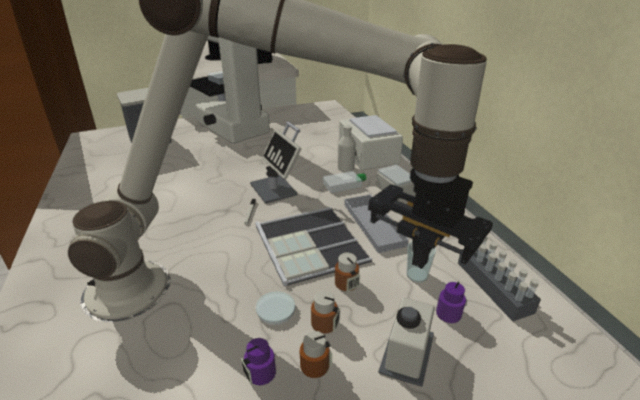

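```bash
python3 - <<'E'
import cv2
a=cv2.imread('pics/w21.png')
cv2.imwrite('pics/w21z.png',cv2.resize(a[0:280,390:540],(400,747),interpolation=2)[:600])
cv2.imwrite('pics/w21y.png',cv2.resize(a[190:290,430:540],None,fx=5,fy=5,interpolation=2))
E
```

```text
(no output)
```

View pics/w21z.png

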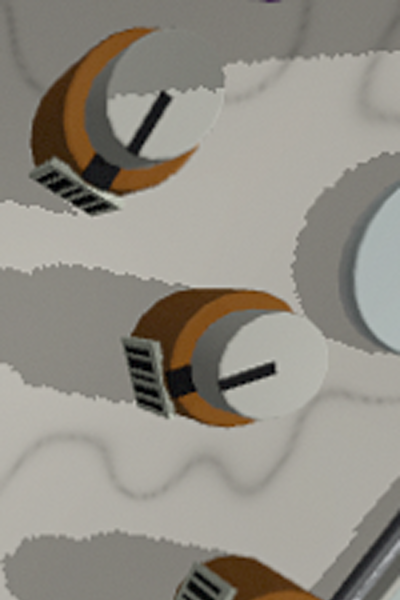

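View pics/w21y.png

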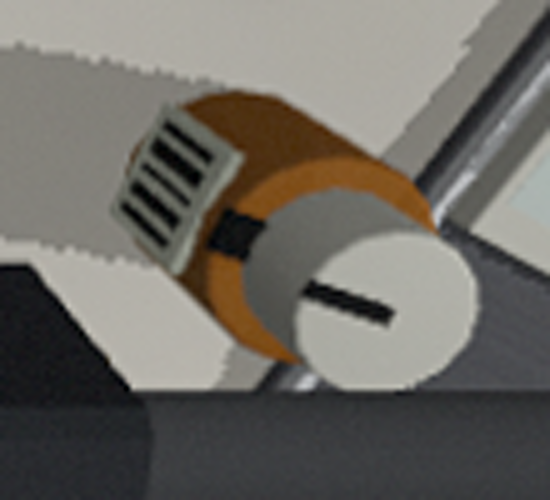

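```bash
python3 - <<'E'
from h import *
c=cam('wrist');f=400/150
g=lambda x,y:(390+x/f,y/f)
lab(c,g(166,95),g(168,94),g(133,152))
lab(c,g(272,365),g(274,367),g(222,385))
q=lambda x,y:(430+x/5,190+y/5)
lab(c,q(390,312),q(392,318),q(308,290))
print('key',onz(c,[(328,185)],.118))
go(.571,-.394,.13)
E
```

```text
jar [ 0.3818 -0.3629  0.083 ] label 2.2 want -4.9 turn -7.1 tol 14.1
jar [ 0.4374 -0.2662  0.083 ] label -39.3 want -45.6 turn -6.2 tol 14.9
jar [ 0.5339 -0.1611  0.083 ] label -78.3 want -86.8 turn -8.4 tol 10.7
key [[ 0.56508967 -0.39459467  0.118     ]]
t 38.87 tcp [ 0.5697 -0.3941  0.247 ] F [-0.2 -0.5  0.9] grip 0.01 J [-21.3  28.1  13.6  -0.  -75.5 -37.8]
tool shift cm [-0.12 -0.06 11.7 ] yaw now -149.2 tool z [-0.  0. -1.]
```

Jar C has been knocked about 40 mm, to around (0.534, -0.161), and its aim is now marginal (8° off, limit 10.7°). I'll re-turn it, after a closer look from above.

```bash
python3 - <<'E'
from h import *
go(.50,-.18,.247)
E
```

```text
t 38.87 tcp [ 0.5697 -0.3941  0.247 ] F [-0.2 -0.5  0.9] grip 0.01 J [-21.3  28.1  13.6  -0.  -75.5 -37.8]
tool shift cm [-4.990e+00  2.195e+01  1.000e-02] yaw now -149.2 tool z [-0.  0. -1.]
```

```bash
python3 - <<'E'
from h import *
go(.584,-.13,.20)
E
python3 -m jog '[[-3,4,0,0,0,0],[-3,4,0,0,0,0],[-3,3.9,0,0,0,0],[-2.8,3.9,0.4,0,0,0],[-2.8,3.9,0.5,0,0,0]]' 6.3
python3 -m jog '[[0,2,1,0,0,0],[0,0.3,1,0,0,0],[0,0,1,0,0,0],[0,0,0,0,0,0],[0,0,0,0,0,0]]' 6.3
python3 - <<'E'
from h import *
go(.534,-.161,.20)
c=cam('wrist');save(c,'w22')
E
```

```text
t 38.87 tcp [ 0.5697 -0.3941  0.247 ] F [-0.2 -0.5  0.9] grip 0.01 J [-21.3  28.1  13.6  -0.  -75.5 -37.8]
tool shift cm [-14.77  21.94   4.7 ] yaw now -149.2 tool z [-0.  0. -1.]
time_s: 39.28
tcp_pos: [0.5901, -0.1855, 0.24]
ee_rot: [[-0.859, -0.513, 0.002], [-0.513, 0.859, -0.0], [-0.001, -0.001, -1.0]]
wrist_force: [1.2, -0.5, -0.1]
gripper_width: 0.299
time_s: 39.7
tcp_pos: [0.5781, -0.1686, 0.2087]
ee_rot: [[-0.858, -0.513, -0.001], [-0.513, 0.858, -0.0], [0.001, 0.0, -1.0]]
wrist_force: [0.5, 0.4, 0.2]
gripper_width: 0.67
t 39.7 tcp [ 0.5781 -0.1686  0.2087] F [0.5 0.4 0.2] grip 0.67 J [ -0.9  20.4  -4.1   0.  -65.6 -58.3]
tool shift cm [3.39 2.91 0.88] yaw now -149.1 tool z [-0.001 -0.    -1.   ]
```

View pics/w22.png

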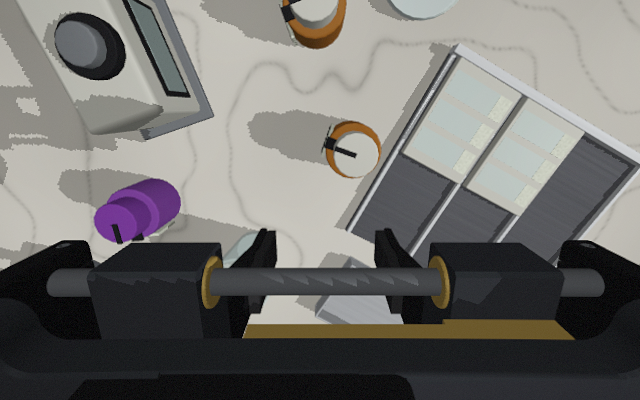

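```bash
python3 - <<'E'
from h import *
c=cam('wrist');a=cv2.imread('pics/w22.png');cv2.imwrite('pics/w22z.png',cv2.resize(a[110:190,310:390],(560,560),interpolation=2));cv2.imwrite('pics/w22y.png',cv2.resize(a[0:140,80:220],(560,560),interpolation=2))
lab(c,(354,154),(355,155),(330,146))
E
```

```text
jar [ 0.534  -0.1641  0.083 ] label -78.8 want -86.8 turn -8.0 tol 10.8
```

View pics/w22z.png

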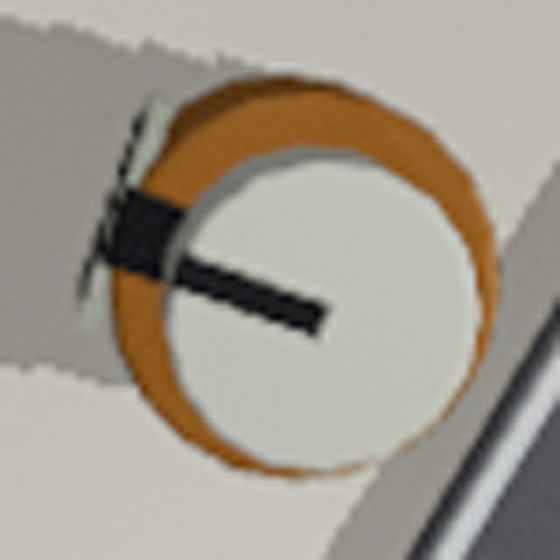

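View pics/w22y.png

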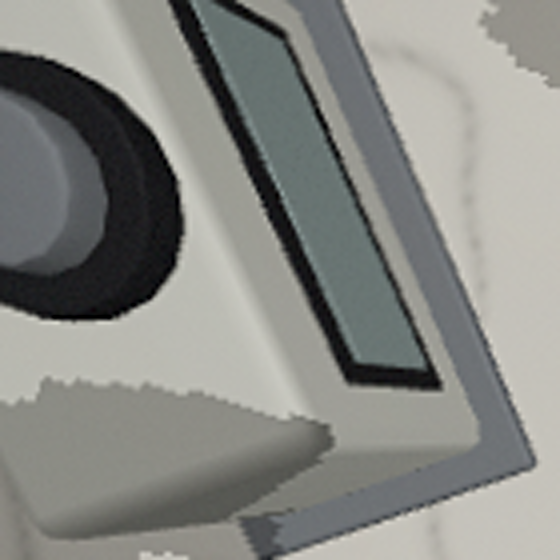

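```bash
python3 - <<'E'
from h import *
c=cam('wrist')
lab(c,(356.4,154.8),(356.4,155.4),(335.4,148.3))
go(.533,-.162,.062)
E
```

```text
jar [ 0.5338 -0.1617  0.083 ] label -77.7 want -86.7 turn -9.0 tol 10.7
t 39.85 tcp [ 0.5787 -0.1687  0.2098] F [-0.   0.2 -0.5] grip 0.71 J [ -0.9  20.4  -4.    0.  -65.6 -58.3]
tool shift cm [ 3.59  2.93 14.78] yaw now -149.1 tool z [ 0.001 -0.    -1.   ]
```

```bash
python3 -m jog '[[1.8,1.5,2,0,0,0],[1.8,1.4,2,0,0,0],[0,0,2,0,0,0],[0,0,2,0,0,0],[0,0,0,0,0,0]]' 6.3
python3 -m jog '[[0,0,2,0,0,0],[0,0,2,0,0,0],[0,0,1.4,0,0,0],[0,0,1.4,0,0,0],[0,0,0,0,0,0]]' 6.3
python3 -m jog '[[0,0,0,0,0,0],[0,0,0,0,0,0],[0,0,0,0,0,0],[0,0,0,0,0,0],[0,0,0,0,0,0]]' 3.8
python3 -m jog '[[0,0,0,0,0,0],[0,0,0,0,0,0],[0,0,0,0,0,4],[0,0,0,0,0,4],[0,0,0,0,0,0]]' 3.8
python3 -m jog '[[0,0,0,0,0,0],[0,0,0,0,0,0],[0,0,0,0,0,0],[0,0,0,0,0,0],[0,0,-1.5,0,0,0]]' 6.3
python3 -m jog '[[0,0,-3,0,0,0],[0,0,-3,0,0,0],[0,0,-3,0,0,0],[0,0,-3,0,0,0],[0,0,-3,0,0,0]]' 6.3
python3 - <<'E'
from h import *
go(.568,-.394,.23)
c=cam('wrist');save(c,'w23')
E
```

```text
time_s: 40.27
tcp_pos: [0.5299, -0.1614, 0.1263]
ee_rot: [[-0.859, -0.513, -0.007], [-0.513, 0.859, 0.001], [0.005, 0.004, -1.0]]
wrist_force: [-1.7, -0.0, -1.1]
gripper_width: 0.727
time_s: 40.68
tcp_pos: [0.5317, -0.1615, 0.0599]
ee_rot: [[-0.858, -0.513, -0.004], [-0.513, 0.858, 0.0], [0.003, 0.002, -1.0]]
wrist_force: [-0.8, -0.5, -0.5]
gripper_width: 0.726
time_s: 41.1
tcp_pos: [0.5332, -0.1611, 0.0626]
ee_rot: [[-0.857, -0.515, 0.002], [-0.515, 0.857, -0.0], [-0.002, -0.001, -1.0]]
wrist_force: [-0.9, 0.5, 3.4]
gripper_width: 0.498
time_s: 41.52
tcp_pos: [0.5339, -0.1613, 0.0626]
ee_rot: [[-0.921, -0.39, 0.003], [-0.39, 0.921, -0.001], [-0.003, -0.002, -1.0]]
wrist_force: [0.9, -0.3, 6.0]
gripper_width: 0.5
time_s: 41.93
tcp_pos: [0.5297, -0.1608, 0.0734]
ee_rot: [[-0.921, -0.39, -0.008], [-0.39, 0.921, 0.001], [0.007, 0.004, -1.0]]
wrist_force: [0.1, -0.8, 0.1]
gripper_width: 0.712
time_s: 42.35
tcp_pos: [0.5318, -0.161, 0.2275]
ee_rot: [[-0.921, -0.39, -0.001], [-0.39, 0.921, 0.0], [0.001, 0.001, -1.0]]
wrist_force: [-0.3, 0.8, 0.1]
gripper_width: 0.718
t 42.35 tcp [ 0.5318 -0.161   0.2275] F [-0.3  0.8  0.1] grip 0.72 J [ -0.1  15.1  -8.9  -0.  -66.  -66.9]
tool shift cm [  5.76 -22.86  -0.26] yaw now -157.0 tool z [-0.001  0.    -1.   ]
```

View pics/w23.png

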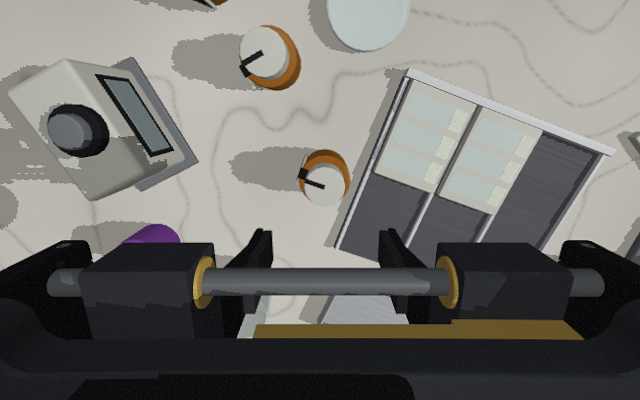

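```bash
python3 - <<'E'
from h import *
c=cam('wrist')
a=cv2.imread('pics/w23.png');cv2.imwrite('pics/w23z.png',cv2.resize(a[20:210,80:350],None,fx=2.9,fy=2.9,interpolation=2))
E
```

```text
(no output)
```

View pics/w23z.png

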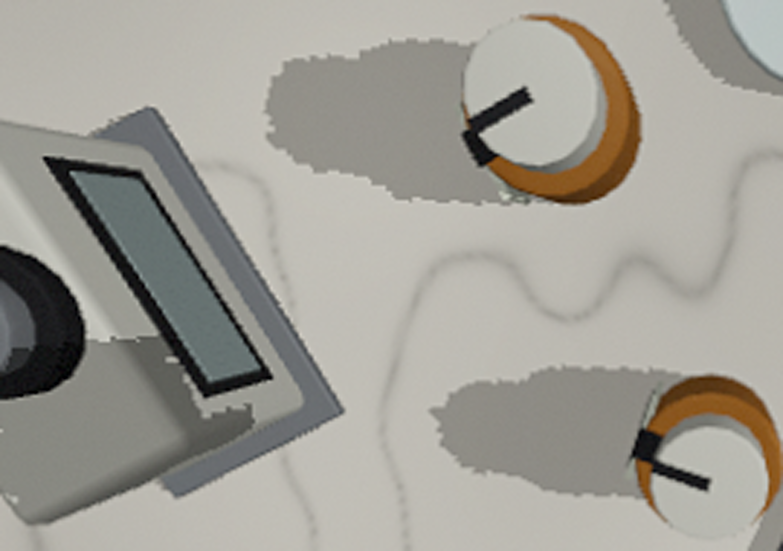

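```bash
python3 - <<'E'
from h import *
c=cam('wrist')
g=lambda x,y:(80+x/2.9,20+y/2.9)
w=np.r_[onz(c,[g(45,157),g(207,395)],.068),onz(c,[g(145,173),g(272,377)],.032)];print(w.round(4),w.mean(0))
import h
h.W=w.mean(0)[:2]
lab(c,g(535,90),g(529,95),g(470,133))
lab(c,g(709,482),g(709,486),g(652,463))
E
```

```text
[[ 0.5266 -0.4185  0.068 ]
 [ 0.5867 -0.3484  0.068 ]
 [ 0.5245 -0.4073  0.032 ]
 [ 0.5826 -0.3426  0.032 ]] [ 0.55511977 -0.37920317  0.05      ]
jar [ 0.4405 -0.2663  0.083 ] label -37.5 want -44.6 turn -7.0 tol 14.4
jar [ 0.5398 -0.1627  0.083 ] label -89.6 want -86.0 turn 3.7 tol 10.6
```

```bash
python3 -m jog '[[1,-4,0,0,0,0],[1,-4,0,0,0,0],[1,-4,0,0,0,0],[1,-4,0,0,0,0],[1,-4,0,0,0,0]]' 0
python3 -m jog '[[0.8,-2.9,0,0,0,0],[0,0,2,0,0,0],[0,0,2,0,0,0],[0,0,2,0,0,0],[0,0,0,0,0,0]]' 0
python3 - <<'E'
from h import *
go(.567,-.394,.122)
c=cam('wrist');save(c,'w24')
for n in('scene','side'): save(cam(n),n+'24')
a=cv2.imread('pics/scene24.png');b=cv2.imread('pics/side24.png')
cv2.imwrite('pics/z24.png',np.hstack([cv2.resize(a[200:320,110:270],(400,300),interpolation=2),cv2.resize(b[240:390,260:460],(400,300),interpolation=2)]))
E
```

```text
time_s: 42.92
tcp_pos: [0.5637, -0.3661, 0.2242]
ee_rot: [[-0.921, -0.391, -0.003], [-0.391, 0.921, 0.002], [0.002, 0.003, -1.0]]
wrist_force: [1.1, 0.1, -0.3]
gripper_width: 0.428
time_s: 43.33
tcp_pos: [0.5648, -0.3929, 0.1588]
ee_rot: [[-0.921, -0.389, -0.011], [-0.389, 0.921, 0.007], [0.008, 0.011, -1.0]]
wrist_force: [-1.2, 0.2, -1.7]
gripper_width: 0.061
t 43.33 tcp [ 0.5648 -0.3929  0.1588] F [-1.2  0.2 -1.7] grip 0.06 J [-21.5  31.1   6.   -0.2 -65.7 -45.6]
tool shift cm [-0.18 -0.23  3.68] yaw now -157.1 tool z [-0.011  0.007 -1.   ]
```

View pics/w24.png

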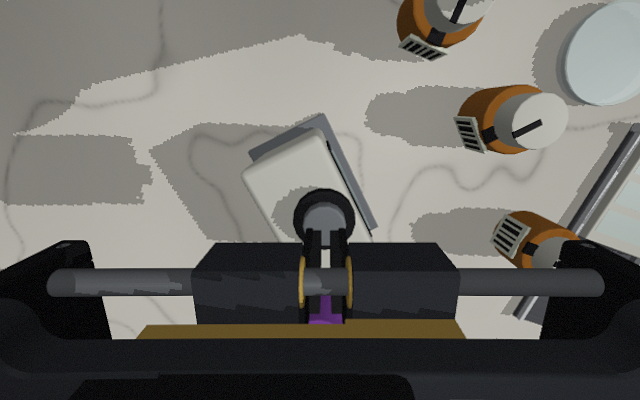

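View pics/z24.png

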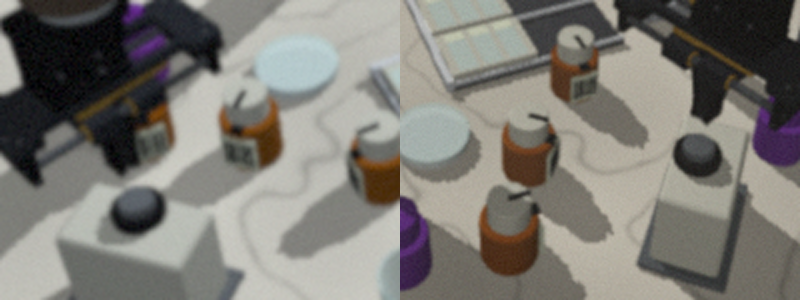

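```bash
python3 -m jog '[[-0.1,-0.2,1.5,0,0,0],[0,0,1.5,0,0,0],[0,0,0.6,0,0,0],[0,0,0,0,0,0],[0,0,0,0,0,0]]' 0
python3 -m jog '[[0,0,0,0,0,0],[0,0,0,0,0,0],[0,0,0,0,0,0],[0,0,0,0,0,0],[0,0,0,0,0,0]]' 0
```

```text
time_s: 43.9
tcp_pos: [0.5705, -0.3962, 0.1315]
ee_rot: [[-0.921, -0.391, 0.001], [-0.391, 0.921, -0.001], [-0.0, -0.001, -1.0]]
wrist_force: [0.1, -0.6, 0.3]
gripper_width: 0.004
time_s: 44.32
tcp_pos: [0.5702, -0.3961, 0.1309]
ee_rot: [[-0.921, -0.39, 0.001], [-0.39, 0.921, -0.0], [-0.0, -0.0, -1.0]]
wrist_force: [-0.1, 0.2, 0.5]
gripper_width: 0.003
```

```bash
python3 -m jog '[[0.2,0.2,0.5,0,0,0],[0,0,0.5,0,0,0],[0,0,0.3,0,0,0],[0,0,0.2,0,0,0],[0,0,0,0,0,0]]' 0
python3 -m jog '[[0,0,0.2,0,0,0],[0,0,0.2,0,0,0],[0,0,0,0,0,0],[0,0,0,0,0,0],[0,0,0,0,0,0]]' 0
```

```text
time_s: 44.73
tcp_pos: [0.5673, -0.3949, 0.1165]
ee_rot: [[-0.921, -0.391, -0.0], [-0.391, 0.921, -0.0], [0.001, -0.0, -1.0]]
wrist_force: [-0.9, 1.4, 6.9]
gripper_width: 0.006
time_s: 45.15
tcp_pos: [0.5674, -0.395, 0.1162]
ee_rot: [[-0.92, -0.391, 0.001], [-0.391, 0.92, -0.002], [0.0, -0.002, -1.0]]
wrist_force: [-5.6, 5.7, 18.2]
gripper_width: 0.007
```

Hard contact at TCP z 0.116, with only about 2 mm of travel and 18 N, so the shut finger pair probably catches the black collar. I'll lift, look, and press with a single finger.

```bash
python3 -m jog '[[0,0,-0.5,0,0,0],[0,0,-1.5,0,0,0],[0,0,-2,0,0,0],[0,-2,-2,0,0,0],[0,-3,-2,0,0,0]]' 3.5
python3 -m jog '[[-3,-2,0,0,0,0],[-3,-2,0,0,0,0],[0,0,0,0,0,0],[0,0,0,0,0,0],[0,0,0,0,0,0]]' 3.5
python3 - <<'E'
from h import *
go(.567,-.394,.122)
c=cam('wrist');save(c,'w25')
cv2.imwrite('pics/w25z.png',cv2.resize(cv2.imread('pics/w25.png')[60:240,280:520],None,fx=3.3,fy=3.3,interpolation=2))
E
```

```text
time_s: 45.57
tcp_pos: [0.5867, -0.4394, 0.1927]
ee_rot: [[-0.92, -0.392, -0.001], [-0.392, 0.92, 0.001], [0.0, 0.001, -1.0]]
wrist_force: [0.6, -0.8, 0.1]
gripper_width: 0.299
time_s: 45.98
tcp_pos: [0.6573, -0.4542, 0.1897]
ee_rot: [[-0.921, -0.39, -0.003], [-0.39, 0.921, 0.001], [0.002, 0.002, -1.0]]
wrist_force: [0.1, -0.6, 0.4]
gripper_width: 0.401
t 45.98 tcp [ 0.6573 -0.4542  0.1897] F [ 0.1 -0.6  0.4] grip 0.4 J [-23.1  41.1  28.8  -0.  -77.8 -43.9]
tool shift cm [5.95 9.05 6.8 ] yaw now -157.0 tool z [-0.003  0.001 -1.   ]
```

View pics/w25z.png

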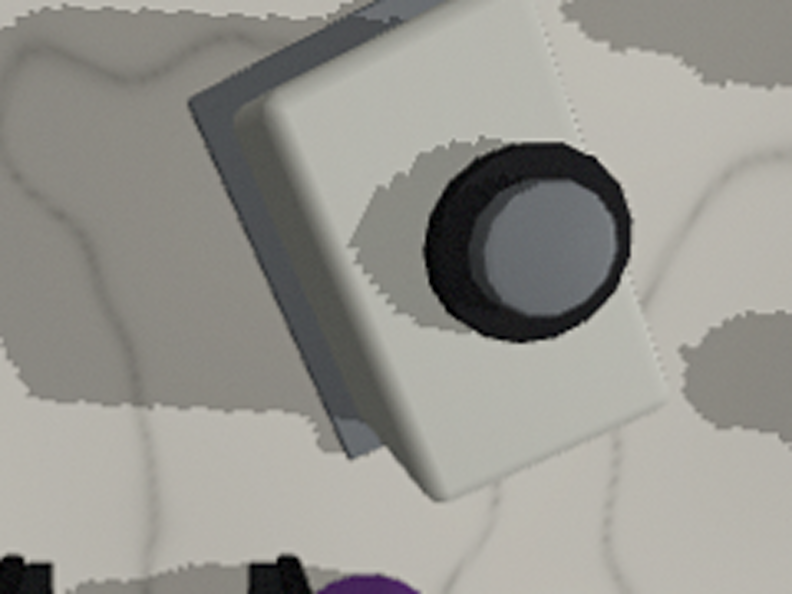

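```bash
python3 - <<'E'
from h import *
c=cam('wrist');g=lambda x,y:(280+x/3.3,60+y/3.3)
k=onz(c,[g(550,248),g(484,248),g(616,248)],.118);print('key',k.round(4),np.linalg.norm(k[2]-k[1]))
print('key z', [(z,np.linalg.norm(np.diff(onz(c,[g(484,248),g(616,248)],z),axis=0)).round(4)) for z in (.11,.118,.126)])
for z in (.1,.108,.114): print('collar',onz(c,[g(528,242)],z).round(4))
K=k[0];s=sense();ty=s['ee_rot'][:,1];T=K-.025*ty;print(T);go(T[0],T[1],.13)
E
```

```text
key [[ 0.5672 -0.3917  0.118 ]
 [ 0.5731 -0.4058  0.118 ]
 [ 0.5612 -0.3775  0.118 ]] 0.03072850000545191
key z [(0.11, np.float64(0.0318)), (0.118, np.float64(0.0307)), (0.126, np.float64(0.0297))]
collar [[ 0.5667 -0.3902  0.1   ]]
collar [[ 0.5672 -0.3933  0.108 ]]
collar [[ 0.5677 -0.3955  0.114 ]]
[ 0.57691552 -0.41467995  0.11800313]
t 46.08 tcp [ 0.657  -0.4543  0.192 ] F [-0.1 -0.8  0.1] grip 0.4 J [-23.1  41.   28.8   0.  -77.8 -43.9]
tool shift cm [5.82 6.78 6.2 ] yaw now -157.0 tool z [-0. -0. -1.]
```

```bash
python3 -m jog '[[2,2.3,0,0,0,0],[2,2.3,0,0,0,0],[1.8,2.15,0,0,0,0],[0,0,2,0,0,0],[0,0,2,0,0,0]]' 3.5
python3 -m jog '[[0,0,1.8,0,0,0],[0,0,0,0,0,0],[0,0,0,0,0,0],[0,0,0,0,0,0],[0,0,0,0,0,0]]' 3.5
python3 - <<'E'
from h import *
go(.577,-.4155,.118)
c=cam('wrist');save(c,'w26')
a=cam('side');save(a,'sd26');cv2.imwrite('pics/z26.png',cv2.resize(cv2.imread('pics/sd26.png')[270:390,360:480],(600,600),interpolation=2))
E
```

```text
time_s: 46.5
tcp_pos: [0.577, -0.4149, 0.156]
ee_rot: [[-0.921, -0.39, 0.006], [-0.39, 0.921, -0.003], [-0.005, -0.005, -1.0]]
wrist_force: [-0.5, 0.4, -0.7]
gripper_width: 0.402
time_s: 46.92
tcp_pos: [0.5788, -0.4155, 0.1358]
ee_rot: [[-0.921, -0.39, 0.003], [-0.39, 0.921, -0.002], [-0.002, -0.003, -1.0]]
wrist_force: [-0.1, -0.2, 0.1]
gripper_width: 0.401
t 46.92 tcp [ 0.5788 -0.4155  0.1358] F [-0.1 -0.2  0.1] grip 0.4 J [-22.7  33.9   7.6   0.  -63.4 -44.4]
tool shift cm [0.17 0.07 1.77] yaw now -157.0 tool z [ 0.003 -0.002 -1.   ]
```

View pics/z26.png

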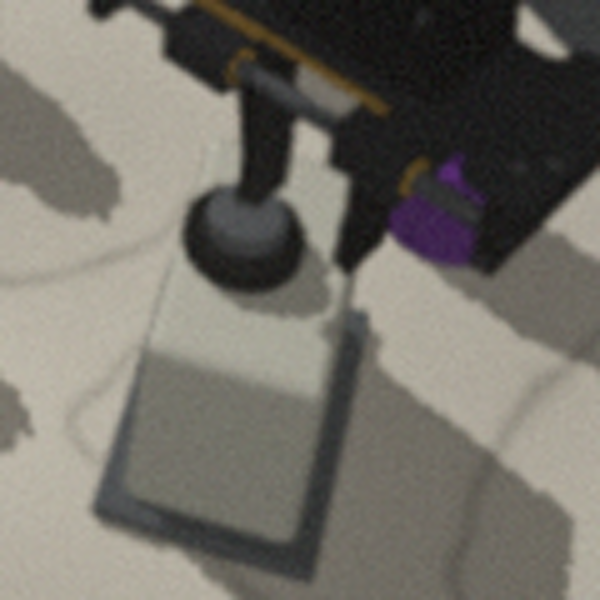

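View pics/w26.png

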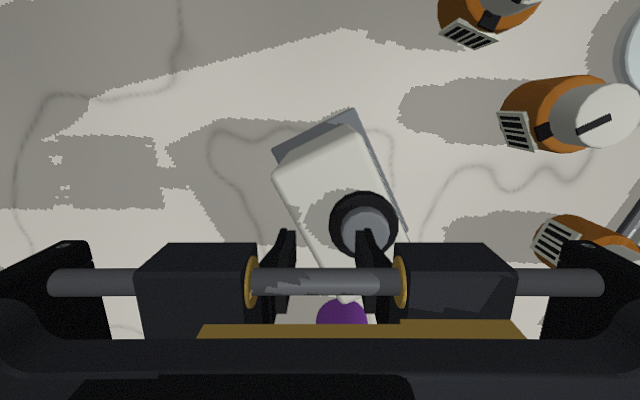

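```bash
python3 -m jog '[[0.1,0,0.6,0,0,0],[0,0,0.6,0,0,0],[0,0,0.4,0,0,0],[0,0,0,0,0,0],[0,0,0,0,0,0]]' 3.5
python3 -m jog '[[0,0,0.3,0,0,0],[0,0,0,0,0,0],[0,0,0,0,0,0],[0,0,0,0,0,0],[0,0,0,0,0,0]]' 3.5
python3 -m jog '[[0,0,0.3,0,0,0],[0,0,0,0,0,0],[0,0,0,0,0,0],[0,0,0,0,0,0],[0,0,0,0,0,0]]' 3.5
python3 -m jog '[[0,0,0.2,0,0,0],[0,0,0,0,0,0],[0,0,0,0,0,0],[0,0,0,0,0,0],[0,0,0,0,0,0]]' 3.5
```

```text
time_s: 47.43
tcp_pos: [0.5774, -0.4155, 0.118]
ee_rot: [[-0.921, -0.39, 0.0], [-0.39, 0.921, -0.001], [-0.0, -0.001, -1.0]]
wrist_force: [-0.1, 0.6, 3.8]
gripper_width: 0.403
time_s: 47.85
tcp_pos: [0.5774, -0.4155, 0.1164]
ee_rot: [[-0.921, -0.391, 0.001], [-0.391, 0.921, -0.001], [-0.001, -0.002, -1.0]]
wrist_force: [-0.6, 1.7, 7.1]
gripper_width: 0.4
time_s: 48.27
tcp_pos: [0.5775, -0.4156, 0.1162]
ee_rot: [[-0.92, -0.391, 0.002], [-0.391, 0.92, -0.002], [-0.001, -0.003, -1.0]]
wrist_force: [-2.8, 3.6, 16.2]
gripper_width: 0.402
time_s: 48.68
tcp_pos: [0.5776, -0.4157, 0.1161]
ee_rot: [[-0.92, -0.392, 0.002], [-0.392, 0.92, -0.003], [-0.001, -0.004, -1.0]]
wrist_force: [-3.8, 5.4, 21.7]
gripper_width: 0.403
```

```bash
python3 - <<'E'
from h import *
a=cam('side');save(a,'sd27');b=cam('scene');save(b,'sc27');c=cam('wrist');save(c,'w27')
A=cv2.resize(cv2.imread('pics/sd26.png')[300:335,390:430],(400,350),interpolation=2)
B=cv2.resize(cv2.imread('pics/sd27.png')[300:335,390:430],(400,350),interpolation=2)
cv2.imwrite('pics/z27.png',np.hstack([A,B]))
A=cv2.resize(cv2.imread('pics/w26.png')[180:260,310:410],(400,320),interpolation=2)
B=cv2.resize(cv2.imread('pics/w27.png')[180:260,310:410],(400,320),interpolation=2)
cv2.imwrite('pics/z28.png',np.hstack([A,B]))
E
```

```text
(no output)
```

View pics/z27.png

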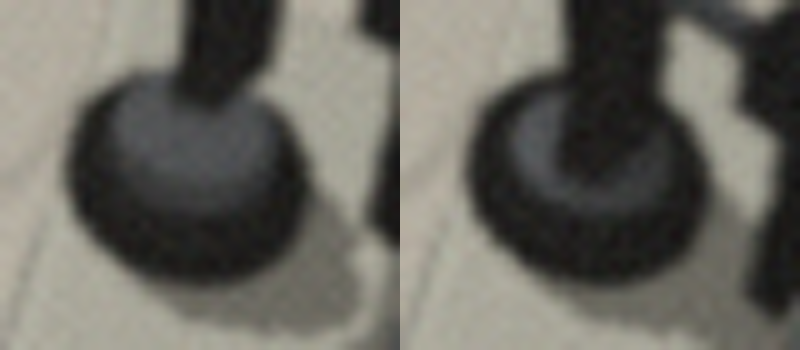

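View pics/z28.png

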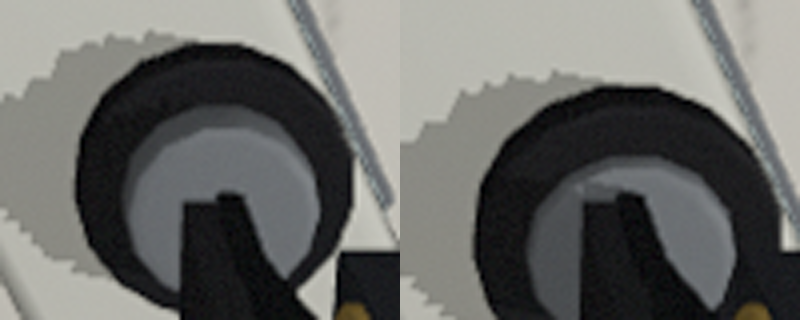

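```bash
for i in 1; do python3 -m jog '[[0,0,-0.6,0,0,0],[0,0,0,0,0,0],[0,0,0,0,0,0],[0,0,0,0,0,0],[0,0,0,0,0,0]]' 3.5
python3 -m jog '[[0,0,-0.1,0,0,0],[0,0,0,0,0,0],[0,0,0,0,0,0],[0,0,0,0,0,0],[0,0,0,0,0,0]]'
python3 -m jog '[[0,0,-0.1,0,0,0],[0,0,0,0,0,0],[0,0,0,0,0,0],[0,0,0,0,0,0],[0,0,0,0,0,0]]'
python3 -m jog '[[0,0,-0.1,0,0,0],[0,0,0,0,0,0],[0,0,0,0,0,0],[0,0,0,0,0,0],[0,0,0,0,0,0]]'
python3 -m jog '[[0,0,-0.1,0,0,0],[0,0,0,0,0,0],[0,0,0,0,0,0],[0,0,0,0,0,0],[0,0,0,0,0,0]]'
python3 -m jog '[[0,0,-0.1,0,0,0],[0,0,0,0,0,0],[0,0,0,0,0,0],[0,0,0,0,0,0],[0,0,0,0,0,0]]'
python3 -m jog '[[0,0,-0.1,0,0,0],[0,0,0,0,0,0],[0,0,0,0,0,0],[0,0,0,0,0,0],[0,0,0,0,0,0]]'; done | grep -E 'pos|force'
```

```text
tcp_pos: [0.5776, -0.4156, 0.1164]
wrist_force: [0.5, 1.5, 7.3]
tcp_pos: [0.5775, -0.4156, 0.1165]
wrist_force: [1.2, -1.4, 4.1]
tcp_pos: [0.5775, -0.4156, 0.1176]
wrist_force: [2.1, -2.5, 3.5]
tcp_pos: [0.5771, -0.4152, 0.1184]
wrist_force: [1.5, -0.6, 3.3]
tcp_pos: [0.5769, -0.4151, 0.1193]
wrist_force: [1.3, -0.3, 2.5]
tcp_pos: [0.5769, -0.4151, 0.1202]
wrist_force: [1.1, -0.4, 2.6]
tcp_pos: [0.5769, -0.4151, 0.1212]
wrist_force: [0.4, -0.0, 2.4]
```

Contact persists from 0.116 up to at least 0.121, so the key did travel about its full 6 mm onto its hard stop. Releasing.

```bash
(python3 -m jog '[[0,0,-0.1,0,0,0],[0,0,0,0,0,0],[0,0,0,0,0,0],[0,0,0,0,0,0],[0,0,0,0,0,0]]'
python3 -m jog '[[0,0,-0.1,0,0,0],[0,0,0,0,0,0],[0,0,0,0,0,0],[0,0,0,0,0,0],[0,0,0,0,0,0]]'
python3 -m jog '[[0,0,-0.2,0,0,0],[0,0,0,0,0,0],[0,0,0,0,0,0],[0,0,0,0,0,0],[0,0,0,0,0,0]]') | grep -E 'pos|force'
python3 -m jog '[[0,0,-2,0,0,0],[0,0,-3,0,0,0],[0,0,-3,0,0,0],[0,0,-3,0,0,0],[0,0,0,0,0,0]]'
python3 - <<'E'
from h import *
for n in('scene','side','wrist'): save(cam(n),n+'29')
E
```

```text
tcp_pos: [0.5769, -0.4151, 0.1223]
wrist_force: [0.1, -0.1, 0.6]
tcp_pos: [0.5769, -0.4151, 0.1231]
wrist_force: [-0.3, 0.3, -1.0]
tcp_pos: [0.5771, -0.4153, 0.1254]
wrist_force: [0.3, -0.5, -0.1]
time_s: 53.42
tcp_pos: [0.5796, -0.4174, 0.2441]
ee_rot: [[-0.92, -0.391, 0.011], [-0.391, 0.92, -0.008], [-0.007, -0.012, -1.0]]
wrist_force: [0.4, -0.4, 2.1]
gripper_width: 0.403
```

View pics/wrist29.png

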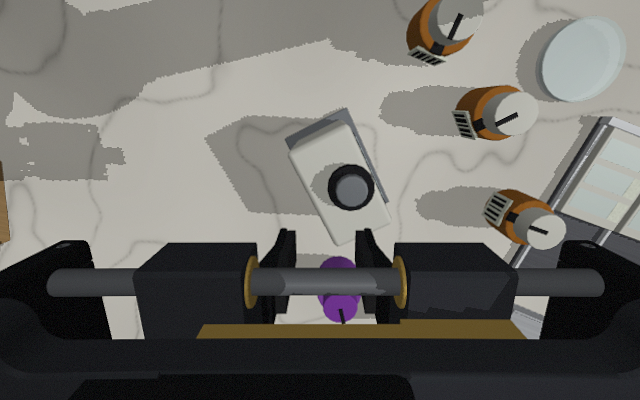

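View pics/side29.png

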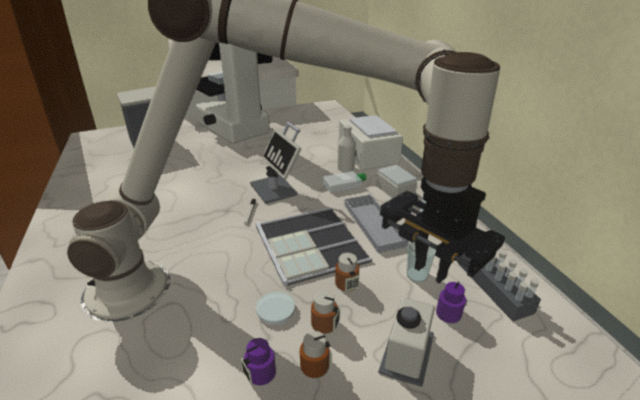

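Key springs back up (contact 0.1222, bottoming at 0.1162). Now carrying the jars to the carrier, starting with jar C.

```bash
python3 - <<'E'
from h import *
go(.534,-.12,.2,-90)
E
```

```text
t 53.57 tcp [ 0.577  -0.415   0.2354] F [-0.2 -0.5 -0.7] grip 0.4 J [-22.7  30.2  15.6  -0.  -75.3 -44.3]
tool shift cm [-7.54 28.84  3.56] yaw now -157.1 tool z [ 0.     0.001 -1.   ]
turn about tool z -67.1
```

```bash
python3 -m jog '[[-1,3.6,0,0,0,0],[-1,3.6,0,0,0,0],[-1,3.6,0,0,0,0],[-1,3.6,0,0,0,0],[-1,3.6,0,0,0,0]]' 6.5
python3 -m jog '[[-1,3.6,0.5,0,0,0],[-1,3.6,1,0,0,0],[-0.5,3.6,1,0,0,0],[0,0,1,0,0,-7],[0,0,0,0,0,-7]]' 6.5
python3 -m jog '[[0,0,0,0,0,-7],[0,0,0,0,0,-7],[0,0,0,0,0,-7],[0,0,0,0,0,-7],[0,0,0,0,0,-7]]' 6.5
python3 -m jog '[[0,0,0,0,0,-7],[0,0,0,0,0,-7],[0,0,0,0,0,-4],[0,0,0,0,0,0],[0,0,0,0,0,0]]' 6.5
python3 - <<'E'
from h import *
go(.534,-.162,.062,-90)
c=cam('wrist');save(c,'w30')
E
```

```text
time_s: 53.98
tcp_pos: [0.5515, -0.2283, 0.2334]
ee_rot: [[-0.921, -0.389, -0.004], [-0.389, 0.921, 0.001], [0.003, 0.002, -1.0]]
wrist_force: [0.8, 1.4, 0.7]
gripper_width: 0.691
time_s: 54.4
tcp_pos: [0.5312, -0.1185, 0.1971]
ee_rot: [[-0.794, -0.608, -0.007], [-0.608, 0.794, 0.001], [0.005, 0.005, -1.0]]
wrist_force: [0.3, 0.4, -0.0]
gripper_width: 0.746
time_s: 54.82
tcp_pos: [0.5327, -0.1207, 0.1987]
ee_rot: [[-0.304, -0.953, -0.004], [-0.953, 0.304, 0.0], [0.001, 0.003, -1.0]]
wrist_force: [-0.2, 0.4, -0.3]
gripper_width: 0.751
time_s: 55.23
tcp_pos: [0.5331, -0.1208, 0.1992]
ee_rot: [[-0.003, -1.0, -0.003], [-1.0, 0.003, 0.0], [-0.0, 0.003, -1.0]]
wrist_force: [0.3, -0.2, -0.7]
gripper_width: 0.747
t 55.23 tcp [ 0.5331 -0.1208  0.1992] F [ 0.3 -0.2 -0.7] grip 0.75 J [  4.2  15.6 -12.6  -0.  -62.   -4.4]
tool shift cm [ 4.12 -0.14 13.72] yaw now -90.2 tool z [-0.003  0.    -1.   ]
turn about tool z -0.2
```

View pics/w30.png

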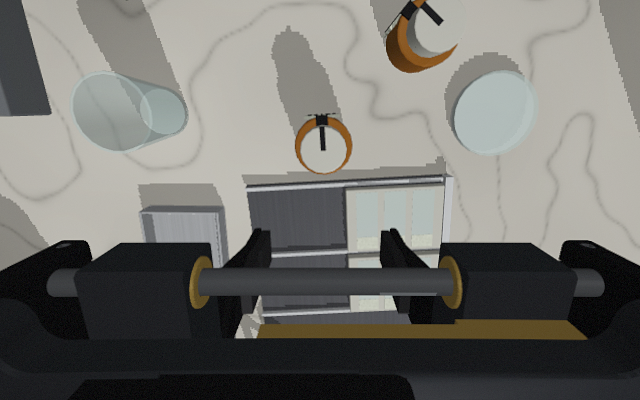

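```bash
python3 -m jog '[[2,0,1.5,0,0,0],[2.1,0,1.5,0,0,0],[0,0,2,0,0,0],[0,0,2,0,0,0],[0,0,0,0,0,0]]' 6.5
python3 -m jog '[[0,0,2,0,0,0],[0,0,2,0,0,0],[0,0,1.5,0,0,0],[0,0,1.2,0,0,0],[0,0,0,0,0,0]]' 6.5
python3 -m jog '[[0,0,0,0,0,0],[0,0,0,0,0,0],[0,0,0,0,0,0],[0,0,0,0,0,0],[0,0,0,0,0,0]]' 3.8
python3 -m jog '[[0,0,0,0,0,0],[0,0,-2,0,0,0],[0,0,-3,0,0,0],[0,0,-3,0,0,0],[0,0,-3,0,0,0]]' 3.8
python3 -m jog '[[0,0,-2,0,0,0],[0,0,0,0,0,0],[0,0,0,0,0,0],[0,0,0,0,0,0],[0,0,0,0,0,0]]' 3.8
python3 - <<'E'
from h import *
go(.711,.124,.185,-90)
save(cam('side'),'sd31')
E
```

```text
time_s: 55.7
tcp_pos: [0.5305, -0.1618, 0.126]
ee_rot: [[-0.004, -1.0, -0.009], [-1.0, 0.004, 0.002], [-0.001, 0.009, -1.0]]
wrist_force: [-0.4, -0.1, -0.7]
gripper_width: 0.743
time_s: 56.12
tcp_pos: [0.5324, -0.1615, 0.0617]
ee_rot: [[-0.002, -1.0, -0.005], [-1.0, 0.002, 0.0], [-0.0, 0.005, -1.0]]
wrist_force: [0.3, -0.2, -0.6]
gripper_width: 0.747
time_s: 56.53
tcp_pos: [0.5346, -0.1619, 0.0645]
ee_rot: [[-0.001, -1.0, 0.002], [-1.0, 0.001, -0.0], [0.0, -0.002, -1.0]]
wrist_force: [0.1, 0.0, 1.7]
gripper_width: 0.498
time_s: 56.95
tcp_pos: [0.5325, -0.1616, 0.1735]
ee_rot: [[-0.001, -1.0, -0.003], [-1.0, 0.001, 0.001], [-0.001, 0.003, -1.0]]
wrist_force: [-0.1, -0.5, -3.1]
gripper_width: 0.493
time_s: 57.37
tcp_pos: [0.5323, -0.1616, 0.191]
ee_rot: [[-0.001, -1.0, -0.005], [-1.0, 0.001, 0.001], [-0.001, 0.005, -1.0]]
wrist_force: [-0.2, -1.2, -4.4]
gripper_width: 0.496
t 57.37 tcp [ 0.5323 -0.1616  0.191 ] F [-0.2 -1.2 -4.4] grip 0.5 J [ -0.2  17.  -11.8  -0.1 -61.5   0.2]
tool shift cm [-28.58 -17.84   0.53] yaw now -90.1 tool z [-0.005  0.001 -1.   ]
turn about tool z -0.1
```

View pics/sd31.png

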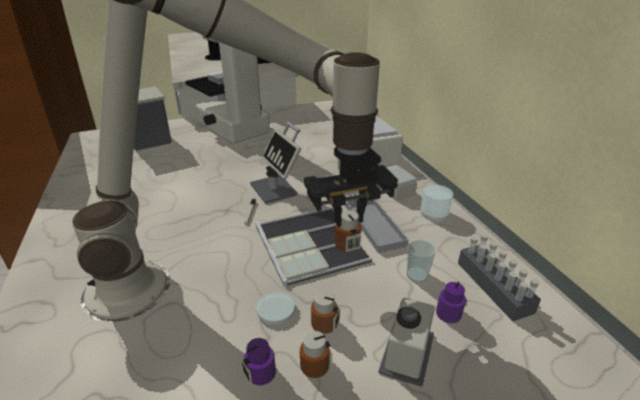

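```bash
python3 -m jog '[[-1.4,-0.9,0,0,0,0],[-2.8,-1.7,0,0,0,0],[-3,-1.9,0,0,0,0],[-3,-1.9,0,0,0,0],[-3,-1.9,0,0,0,0]]' 3.8
python3 -m jog '[[-3,-1.9,0,0,0,0],[-3,-1.9,0,0,0,0],[-3,-1.9,0,0,0,0],[-3,-1.9,0,0,0,0],[-2,-1.2,0,0,0,0]]' 3.8
python3 -m jog '[[-1.4,-0.8,0,0,0,0],[0,0,0,0,0,0],[0,0,0,0,0,0],[0,0,0,0,0,0],[0,0,0,0,0,0]]' 3.8
python3 - <<'E'
from h import *
go(.711,.124,.068,-90)
c=cam('wrist');save(c,'w32');save(cam('scene'),'sc32')
E
```

```text
time_s: 57.83
tcp_pos: [0.6169, -0.0287, 0.1918]
ee_rot: [[-0.001, -1.0, -0.003], [-1.0, 0.001, -0.0], [0.0, 0.003, -1.0]]
wrist_force: [0.8, -0.8, -3.3]
gripper_width: 0.498
time_s: 58.25
tcp_pos: [0.7059, 0.1129, 0.1907]
ee_rot: [[0.001, -1.0, -0.002], [-1.0, -0.001, -0.0], [0.0, 0.002, -1.0]]
wrist_force: [0.8, -0.0, -1.9]
gripper_width: 0.494
time_s: 58.67
tcp_pos: [0.7125, 0.123, 0.1928]
ee_rot: [[-0.002, -1.0, -0.002], [-1.0, 0.002, -0.001], [0.001, 0.002, -1.0]]
wrist_force: [0.4, 0.1, -3.1]
gripper_width: 0.5
t 58.67 tcp [0.7125 0.123  0.1928] F [ 0.4  0.1 -3.1] grip 0.5 J [ 22.6  32.8  14.    0.  -71.3 -22.7]
tool shift cm [-0.11  0.13 12.48] yaw now -90.1 tool z [-0.002 -0.001 -1.   ]
turn about tool z -0.1
```

View pics/w32.png

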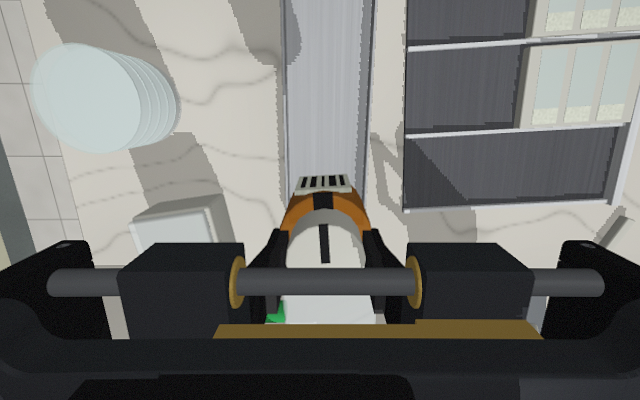

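View pics/sc32.png

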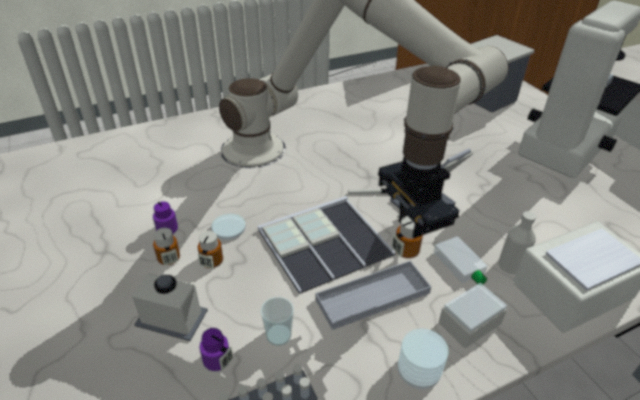

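```bash
python3 - <<'E'
from h import *
c=cam('wrist');print(onz(c,[(284,100),(374,100),(284,30),(375,30)],.025).round(4))
go(.711,.124,.068,-90)
E
```

```text
[[ 0.7555  0.0363  0.025 ]
 [ 0.6609  0.0365  0.025 ]
 [ 0.7527 -0.0291  0.025 ]
 [ 0.663  -0.0289  0.025 ]]
t 58.82 tcp [0.7128 0.1231 0.1937] F [ 0.7  0.6 -4.6] grip 0.5 J [ 22.6  32.8  14.1   0.  -71.3 -22.7]
tool shift cm [-0.09  0.18 12.57] yaw now -90.1 tool z [ 0. -0. -1.]
turn about tool z -0.1
```

```bash
python3 -m jog '[[0,0.3,2,0,0,0],[0,0,2.5,0,0,0],[0,0,2.5,0,0,0],[0,0,2,0,0,0],[0,0,1.5,0,0,0]]' 3.8
python3 -m jog '[[0,0,0.8,0,0,0],[0,0,0.4,0,0,0],[0,0,0.3,0,0,0],[0,0,0.3,0,0,0],[0,0,0,0,0,0]]' 3.8
python3 -m jog '[[0,0,0,0,0,0],[0,0,0,0,0,0],[0,0,0,0,0,0],[0,0,0,0,0,0],[0,0,0,0,0,0]]' 3.8
```

```text
time_s: 59.23
tcp_pos: [0.7088, 0.1231, 0.0864]
ee_rot: [[-0.002, -1.0, -0.003], [-1.0, 0.002, -0.001], [0.001, 0.003, -1.0]]
wrist_force: [-0.7, -0.8, -3.4]
gripper_width: 0.497
time_s: 59.65
tcp_pos: [0.7104, 0.1241, 0.0711]
ee_rot: [[-0.001, -1.0, 0.001], [-1.0, 0.001, 0.0], [-0.0, -0.001, -1.0]]
wrist_force: [0.1, -0.4, -3.8]
gripper_width: 0.495
time_s: 60.07
tcp_pos: [0.7101, 0.1241, 0.0707]
ee_rot: [[-0.001, -1.0, 0.0], [-1.0, 0.001, 0.0], [-0.0, -0.0, -1.0]]
wrist_force: [-1.1, 0.2, -2.8]
gripper_width: 0.498
```

```bash
python3 -m jog '[[0,0,0.2,0,0,0],[0,0,0.1,0,0,0],[0,0,0,0,0,0],[0,0,0,0,0,0],[0,0,0,0,0,0]]' 3.8
python3 -m jog '[[0,0,0,0,0,0],[0,0,0,0,0,0],[0,0,0,0,0,0],[0,0,0,0,0,0],[0,0,0,0,0,0]]' 6.5
python3 -m jog '[[0,0,-1,0,0,0],[0,0,-3,0,0,0],[0,0,-3,0,0,0],[0,0,-3,0,0,0],[0,0,-3,0,0,0]]' 6.5
python3 - <<'E'
from h import *
go(.438,-.23,.2,-90)
c=cam('wrist');save(c,'w33')
E
```

```text
time_s: 60.48
tcp_pos: [0.7101, 0.1241, 0.0676]
ee_rot: [[-0.001, -1.0, 0.0], [-1.0, 0.001, -0.0], [0.0, -0.0, -1.0]]
wrist_force: [0.5, 1.3, -1.8]
gripper_width: 0.496
time_s: 60.9
tcp_pos: [0.7103, 0.1241, 0.0678]
ee_rot: [[-0.001, -1.0, 0.001], [-1.0, 0.001, 0.0], [-0.0, -0.001, -1.0]]
wrist_force: [-0.2, 1.0, -0.3]
gripper_width: 0.727
time_s: 61.32
tcp_pos: [0.71, 0.1239, 0.2]
ee_rot: [[-0.001, -1.0, 0.001], [-1.0, 0.001, -0.0], [0.0, -0.001, -1.0]]
wrist_force: [1.0, -0.0, -0.2]
gripper_width: 0.742
t 61.32 tcp [0.71   0.1239 0.2   ] F [ 1.  -0.  -0.2] grip 0.74 J [ 22.7  32.3  14.1   0.  -71.7 -22.8]
tool shift cm [ 3.541e+01  2.718e+01 -3.000e-02] yaw now -90.0 tool z [ 0.001 -0.    -1.   ]
turn about tool z -0.0
```

View pics/w33.png

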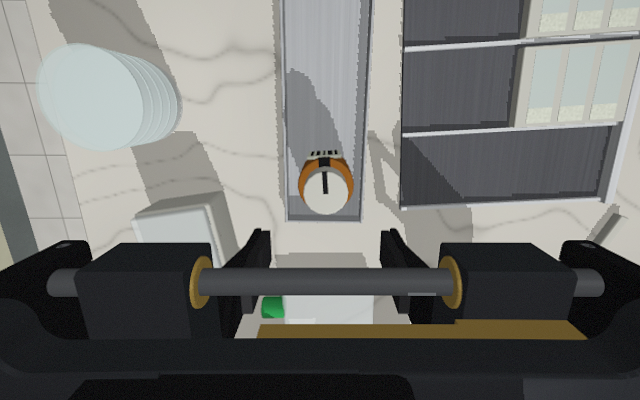

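Jar C stands in the carrier at (326,190). Next, jar B.

```bash
python3 -m jog '[[3.5,2.7,0,0,0,0],[3.5,2.7,0,0,0,0],[3.5,2.7,0,0,0,0],[3.5,2.7,0,0,0,0],[3.5,2.7,0,0,0,0]]' 6.5
python3 -m jog '[[3.5,2.7,0,0,0,0],[3.5,2.7,0,0,0,0],[3.5,2.7,0,0,0,0],[3.5,2.7,0,0,0,0],[3.5,2.7,0,0,0,0]]' 6.5
python3 -m jog '[[0,0,0,0,0,0],[0,0,0,0,0,0],[0,0,0,0,0,0],[0,0,0,0,0,0],[0,0,0,0,0,0]]' 6.5
python3 - <<'E'
from h import *
go(.436,-.266,.062,-90)
c=cam('wrist');save(c,'w34')
E
```

```text
time_s: 61.78
tcp_pos: [0.5813, -0.0421, 0.1983]
ee_rot: [[-0.0, -1.0, 0.001], [-1.0, 0.0, -0.0], [0.0, -0.001, -1.0]]
wrist_force: [0.6, -1.4, 0.3]
gripper_width: 0.746
time_s: 62.2
tcp_pos: [0.454, -0.207, 0.1985]
ee_rot: [[0.0, -1.0, 0.002], [-1.0, -0.0, -0.001], [0.001, -0.002, -1.0]]
wrist_force: [0.5, -0.5, 0.1]
gripper_width: 0.746
time_s: 62.62
tcp_pos: [0.4562, -0.2048, 0.1975]
ee_rot: [[0.001, -1.0, 0.0], [-1.0, -0.001, -0.0], [0.0, -0.0, -1.0]]
wrist_force: [-0.6, 0.1, -0.4]
gripper_width: 0.75
t 62.62 tcp [ 0.4562 -0.2048  0.1975] F [-0.6  0.1 -0.4] grip 0.75 J [ -5.5  11.1 -18.9   0.  -60.    5.6]
tool shift cm [ 6.11  2.03 13.55] yaw now -89.9 tool z [ 0. -0. -1.]
turn about tool z 0.1
```

View pics/w34.png

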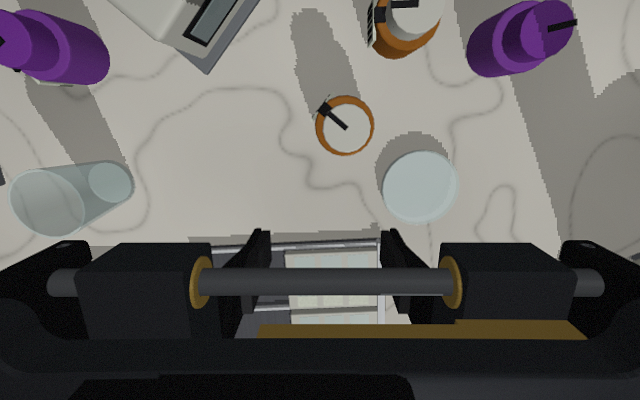

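```bash
python3 - <<'E'
from h import *
c=cam('wrist');p=onz(c,[(346,124)],.083);print(p);go(p[0,0],p[0,1],.064)
E
```

```text
[[ 0.4372304  -0.26994797  0.083     ]]
t 62.72 tcp [ 0.456  -0.2049  0.1973] F [0.2 0.4 0.6] grip 0.75 J [ -5.5  11.1 -19.    0.  -60.    5.6]
tool shift cm [ 6.51  1.88 13.33] yaw now -89.9 tool z [-0.  0. -1.]
```

```bash
python3 -m jog '[[2.1,0.7,1.5,0,0,0],[2.1,0.6,1.5,0,0,0],[2.1,0.6,1.5,0,0,0],[0,0,1.5,0,0,0],[0,0,0,0,0,0]]' 6.5
python3 -m jog '[[0,0,2,0,0,0],[0,0,2,0,0,0],[0,0,1.7,0,0,0],[0,0,1.4,0,0,0],[0,0,0,0,0,0]]' 6.5
python3 -m jog '[[0,0,0,0,0,0],[0,0,0,0,0,0],[0,0,0,0,0,0],[0,0,0,0,0,0],[0,0,0,0,0,0]]' 3.8
python3 -m jog '[[0,0,0,0,0,0],[0,0,-2,0,0,0],[0,0,-3,0,0,0],[0,0,-3,0,0,0],[0,0,-3,0,0,0]]' 3.8
python3 -m jog '[[0,0,-2,0,0,0],[0,0,0,0,0,0],[0,0,0,0,0,0],[0,0,0,0,0,0],[0,0,0,0,0,0]]' 3.8
python3 - <<'E'
from h import *
go(.709,.043,.19,-90)
E
```

```text
time_s: 63.13
tcp_pos: [0.4343, -0.2682, 0.1343]
ee_rot: [[-0.002, -1.0, -0.006], [-1.0, 0.002, 0.003], [-0.003, 0.006, -1.0]]
wrist_force: [-0.8, 0.3, -1.2]
gripper_width: 0.748
time_s: 63.55
tcp_pos: [0.4352, -0.2674, 0.0645]
ee_rot: [[0.0, -1.0, -0.005], [-1.0, -0.0, 0.002], [-0.002, 0.005, -1.0]]
wrist_force: [-0.6, -0.0, -0.1]
gripper_width: 0.747
time_s: 63.97
tcp_pos: [0.4371, -0.2688, 0.0675]
ee_rot: [[-0.0, -1.0, 0.002], [-1.0, 0.0, -0.001], [0.001, -0.002, -1.0]]
wrist_force: [-0.0, 0.9, 2.5]
gripper_width: 0.493
time_s: 64.38
tcp_pos: [0.435, -0.2682, 0.1767]
ee_rot: [[-0.001, -1.0, -0.003], [-1.0, 0.001, 0.001], [-0.001, 0.003, -1.0]]
wrist_force: [0.5, -0.3, -3.1]
gripper_width: 0.497
time_s: 64.8
tcp_pos: [0.4347, -0.2681, 0.1942]
ee_rot: [[-0.001, -1.0, -0.005], [-1.0, 0.001, 0.002], [-0.002, 0.005, -1.0]]
wrist_force: [0.7, -0.4, -3.1]
gripper_width: 0.495
t 64.8 tcp [ 0.4347 -0.2681  0.1942] F [ 0.7 -0.4 -3.1] grip 0.5 J [-13.5  12.5 -17.6  -0.1 -60.2  13.4]
tool shift cm [-31.14 -27.39   0.35] yaw now -90.1 tool z [-0.005  0.002 -1.   ]
turn about tool z -0.1
```

```bash
python3 -m jog '[[-1.5,-1.3,0,0,0,0],[-2.8,-2.5,0,0,0,0],[-3,-2.6,0,0,0,0],[-3,-2.6,0,0,0,0],[-3,-2.6,0,0,0,0]]' 3.8
python3 -m jog '[[-3,-2.6,0,0,0,0],[-3,-2.6,0,0,0,0],[-3,-2.6,0,0,0,0],[-3,-2.6,0,0,0,0],[-3,-2.6,0,0,0,0]]' 3.8
python3 -m jog '[[-2,-1.8,0,0,0,0],[-0.8,-1,0,0,0,0],[0,0,0,0,0,0],[0,0,0,0,0,0],[0,0,0,0,0,0]]' 3.8
python3 - <<'E'
from h import *
go(.7085,.043,.071,-90)
save(cam('wrist'),'w35')
E
```

```text
time_s: 65.22
tcp_pos: [0.5523, -0.1344, 0.1945]
ee_rot: [[-0.001, -1.0, -0.004], [-1.0, 0.001, 0.0], [-0.0, 0.004, -1.0]]
wrist_force: [1.1, -1.2, -2.2]
gripper_width: 0.493
time_s: 65.63
tcp_pos: [0.6825, 0.0157, 0.1937]
ee_rot: [[-0.001, -1.0, -0.004], [-1.0, 0.001, -0.001], [0.001, 0.004, -1.0]]
wrist_force: [-0.0, -0.9, -3.2]
gripper_width: 0.498
time_s: 66.05
tcp_pos: [0.7094, 0.0415, 0.1945]
ee_rot: [[-0.001, -1.0, -0.004], [-1.0, 0.001, -0.001], [0.001, 0.004, -1.0]]
wrist_force: [-0.4, -0.3, -2.6]
gripper_width: 0.497
t 66.05 tcp [0.7094 0.0415 0.1945] F [-0.4 -0.3 -2.6] grip 0.5 J [ 16.3  31.6  12.1  -0.  -70.7 -16.4]
tool shift cm [-0.17  0.04 12.35] yaw now -90.1 tool z [-0.004 -0.001 -1.   ]
turn about tool z -0.1
```

View pics/w35.png

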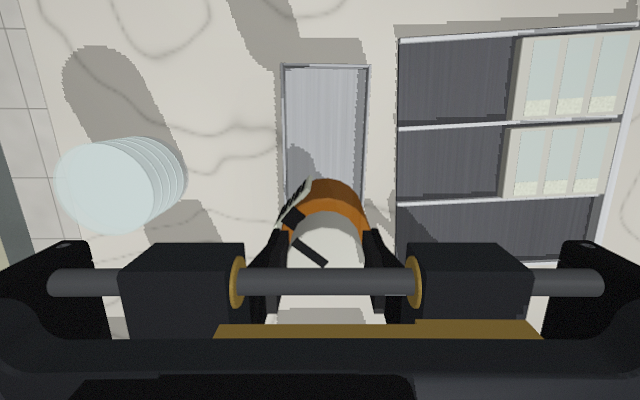

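```bash
python3 - <<'E'
from h import *
c=cam('wrist');print(onz(c,[(285,65),(369,67)],.025).round(4))
E
python3 -m jog '[[0,0,2,0,0,0],[0,0,2.5,0,0,0],[0,0,2.5,0,0,0],[0,0,2,0,0,0],[0,0,1.5,0,0,0]]' 3.8
python3 -m jog '[[0,0,0.8,0,0,0],[0,0,0.5,0,0,0],[0,0,0.3,0,0,0],[0,0,0.3,0,0,0],[0,0,0,0,0,0]]' 3.8
python3 -m jog '[[0,0,0,0,0,0],[0,0,0,0,0,0],[0,0,0,0,0,0],[0,0,0,0,0,0],[0,0,0,0,0,0]]' 3.8
```

```text
[[ 0.7497 -0.0796  0.025 ]
 [ 0.6636 -0.0776  0.025 ]]
time_s: 66.57
tcp_pos: [0.7088, 0.0409, 0.0895]
ee_rot: [[-0.002, -1.0, -0.003], [-1.0, 0.002, -0.0], [0.0, 0.003, -1.0]]
wrist_force: [0.2, 0.2, -3.3]
gripper_width: 0.497
time_s: 66.98
tcp_pos: [0.7108, 0.0421, 0.0731]
ee_rot: [[-0.001, -1.0, 0.001], [-1.0, 0.001, 0.0], [-0.0, -0.001, -1.0]]
wrist_force: [-0.7, 0.7, -3.2]
gripper_width: 0.496
time_s: 67.4
tcp_pos: [0.7106, 0.0422, 0.0727]
ee_rot: [[-0.001, -1.0, 0.0], [-1.0, 0.001, 0.0], [-0.0, -0.0, -1.0]]
wrist_force: [-0.3, 0.0, -3.1]
gripper_width: 0.497
```

```bash
python3 -m jog '[[0,0,0.15,0,0,0],[0,0,0.05,0,0,0],[0,0,0,0,0,0],[0,0,0,0,0,0],[0,0,0,0,0,0]]' 3.8
python3 -m jog '[[0,0,0,0,0,0],[0,0,0,0,0,0],[0,0,0,0,0,0],[0,0,0,0,0,0],[0,0,0,0,0,0]]' 6.5
python3 -m jog '[[0,0,-1,0,0,0],[0,0,-3,0,0,0],[0,0,-3,0,0,0],[0,0,-3,0,0,0],[0,0,-3,0,0,0]]' 6.5
python3 - <<'E'
from h import *
go(.40,-.30,.2,-90)
save(cam('wrist'),'w36')
save(cam('side'),'sd36')
E
```

```text
time_s: 67.82
tcp_pos: [0.7105, 0.0422, 0.0706]
ee_rot: [[-0.001, -1.0, 0.0], [-1.0, 0.001, 0.0], [-0.0, -0.0, -1.0]]
wrist_force: [-0.4, -0.1, -1.4]
gripper_width: 0.496
time_s: 68.23
tcp_pos: [0.7107, 0.0421, 0.0708]
ee_rot: [[-0.001, -1.0, 0.001], [-1.0, 0.001, 0.0], [-0.0, -0.001, -1.0]]
wrist_force: [-0.2, -0.7, -0.1]
gripper_width: 0.73
time_s: 68.65
tcp_pos: [0.7105, 0.042, 0.203]
ee_rot: [[-0.001, -1.0, 0.001], [-1.0, 0.001, -0.0], [0.0, -0.001, -1.0]]
wrist_force: [1.2, 1.5, -0.3]
gripper_width: 0.75
t 68.65 tcp [0.7105 0.042  0.203 ] F [ 1.2  1.5 -0.3] grip 0.75 J [ 16.4  31.3  12.7   0.  -71.4 -16.4]
tool shift cm [34.22 31.02  0.27] yaw now -90.0 tool z [ 0.001 -0.    -1.   ]
turn about tool z -0.0
```

View pics/w36.png

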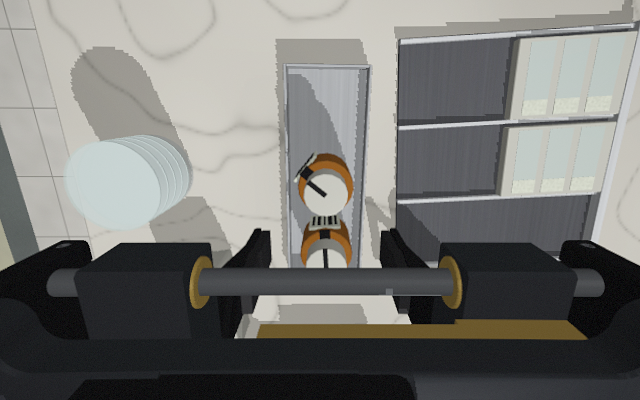

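View pics/sd36.png

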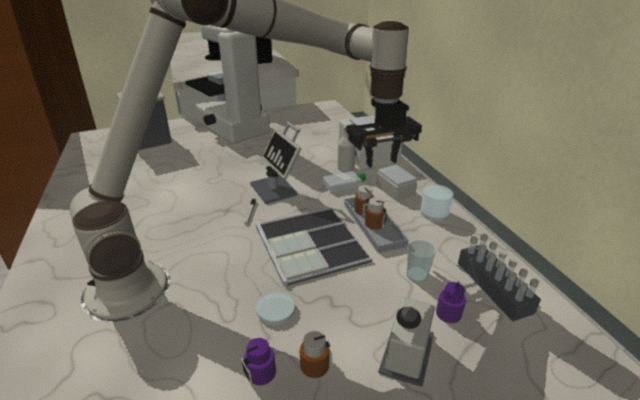

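```bash
python3 -m jog '[[3.4,3.1,0,0,0,0],[3.4,3.1,0,0,0,0],[3.4,3.1,0,0,0,0],[3.4,3.1,0,0,0,0],[3.4,3.1,0,0,0,0]]' 5.8
python3 -m jog '[[3.4,3.1,0,0,0,0],[3.4,3.1,0,0,0,0],[3.4,3.1,0,0,0,0],[3.4,3.1,0,0,0,0],[3.4,3.1,0,0,0,0]]' 5.8
python3 -m jog '[[0,0,0,0,0,0],[0,0,0,0,0,0],[0,0,0,0,0,0],[0,0,0,0,0,0],[0,0,0,0,0,0]]' 5.8
python3 - <<'E'
from h import *
go(.382,-.363,.062,-90)
c=cam('wrist');save(c,'w37')
E
```

```text
time_s: 69.17
tcp_pos: [0.5684, -0.1129, 0.201]
ee_rot: [[-0.0, -1.0, 0.001], [-1.0, 0.0, -0.0], [0.0, -0.001, -1.0]]
wrist_force: [0.8, 0.3, 0.9]
gripper_width: 0.667
time_s: 69.58
tcp_pos: [0.4279, -0.2667, 0.2013]
ee_rot: [[-0.0, -1.0, 0.001], [-1.0, 0.0, -0.001], [0.001, -0.001, -1.0]]
wrist_force: [0.6, -1.1, -0.3]
gripper_width: 0.668
time_s: 70.0
tcp_pos: [0.4305, -0.2648, 0.2005]
ee_rot: [[0.001, -1.0, 0.0], [-1.0, -0.001, -0.0], [0.0, -0.0, -1.0]]
wrist_force: [-0.1, 0.8, -0.1]
gripper_width: 0.67
t 70.0 tcp [ 0.4305 -0.2648  0.2005] F [-0.1  0.8 -0.1] grip 0.67 J [-13.2  11.4 -18.   -0.  -60.5  13.2]
tool shift cm [ 9.82  4.86 13.85] yaw now -89.9 tool z [ 0. -0. -1.]
turn about tool z 0.1
```

View pics/w37.png

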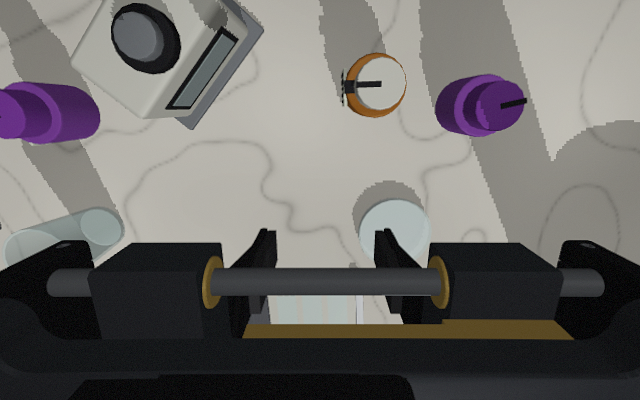

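```bash
python3 - <<'E'
from h import *
c=cam('wrist');p=onz(c,[(381,82),(500,104)],.083);print(p);go(p[0,0]+.001,p[0,1]+.002,.064)
E
```

```text
[[ 0.38150634 -0.36536446  0.083     ]
 [ 0.27494199 -0.34677169  0.083     ]]
t 70.1 tcp [ 0.4303 -0.2648  0.2003] F [ 0.4 -0.6 -0.1] grip 0.67 J [-13.2  11.4 -18.   -0.  -60.5  13.2]
tool shift cm [ 9.85  4.79 13.63] yaw now -89.9 tool z [-0.  0. -1.]
```

```bash
python3 -m jog '[[2.5,1.2,0,0,0,0],[2.5,1.2,1,0,0,0],[2.5,1.2,1.5,0,0,0],[2.3,1.2,1.5,0,0,0],[0,0,2,0,0,0]]' 5.8
python3 -m jog '[[0,0,2,0,0,0],[0,0,2,0,0,0],[0,0,2,0,0,0],[0,0,1.4,0,0,0],[0,0,0,0,0,0]]' 5.8
python3 -m jog '[[0,0,0,0,0,0],[0,0,0,0,0,0],[0,0,0,0,0,0],[0,0,0,0,0,0],[0,0,0,0,0,0]]' 3.8
python3 -m jog '[[0,0,0,0,0,0],[0,0,-2,0,0,0],[0,0,-3,0,0,0],[0,0,-3,0,0,0],[0,0,-3,0,0,0]]' 3.8
python3 -m jog '[[0,0,-2,0,0,0],[0,0,0,0,0,0],[0,0,0,0,0,0],[0,0,0,0,0,0],[0,0,0,0,0,0]]' 3.8
python3 - <<'E'
from h import *
go(.7075,-.037,.19,-90)
E
```

```text
time_s: 70.52
tcp_pos: [0.3813, -0.3662, 0.1405]
ee_rot: [[-0.003, -1.0, 0.002], [-1.0, 0.003, -0.002], [0.002, -0.002, -1.0]]
wrist_force: [1.2, -0.0, -0.4]
gripper_width: 0.663
time_s: 70.93
tcp_pos: [0.38, -0.3619, 0.0633]
ee_rot: [[-0.0, -1.0, -0.006], [-1.0, 0.0, 0.004], [-0.004, 0.006, -1.0]]
wrist_force: [-1.0, 1.3, 0.0]
gripper_width: 0.666
time_s: 71.35
tcp_pos: [0.3821, -0.3639, 0.0676]
ee_rot: [[-0.0, -1.0, 0.002], [-1.0, 0.0, -0.001], [0.001, -0.002, -1.0]]
wrist_force: [-0.8, -0.3, 3.0]
gripper_width: 0.497
time_s: 71.77
tcp_pos: [0.3807, -0.363, 0.177]
ee_rot: [[-0.001, -1.0, -0.002], [-1.0, 0.001, 0.001], [-0.001, 0.002, -1.0]]
wrist_force: [1.8, 0.7, -2.6]
gripper_width: 0.496
time_s: 72.18
tcp_pos: [0.3803, -0.3627, 0.1944]
ee_rot: [[-0.001, -1.0, -0.004], [-1.0, 0.001, 0.002], [-0.002, 0.004, -1.0]]
wrist_force: [0.8, -0.3, -2.8]
gripper_width: 0.497
t 72.18 tcp [ 0.3803 -0.3627  0.1944] F [ 0.8 -0.3 -2.8] grip 0.5 J [-26.   13.8 -15.7  -0.  -60.7  25.9]
tool shift cm [-32.61 -32.69   0.4 ] yaw now -90.1 tool z [-0.004  0.002 -1.   ]
turn about tool z -0.1
```

```bash
python3 -m jog '[[-1.5,-1.5,0,0,0,0],[-2.8,-2.8,0,0,0,0],[-2.9,-2.9,0,0,0,0],[-2.9,-2.9,0,0,0,0],[-2.9,-2.9,0,0,0,0]]' 3.8
python3 -m jog '[[-2.9,-2.9,0,0,0,0],[-2.9,-2.9,0,0,0,0],[-2.9,-2.9,0,0,0,0],[-2.9,-2.9,0,0,0,0],[-2.9,-2.9,0,0,0,0]]' 3.8
python3 -m jog '[[-2.9,-2.9,0,0,0,0],[-2.2,-2.1,0,0,0,0],[0,0,0,0,0,0],[0,0,0,0,0,0],[0,0,0,0,0,0]]' 3.8
python3 - <<'E'
from h import *
go(.7085,-.037,.0705,-90)
save(cam('wrist'),'w38')
E
```

```text
time_s: 72.6
tcp_pos: [0.5117, -0.2321, 0.1947]
ee_rot: [[-0.001, -1.0, -0.003], [-1.0, 0.001, 0.001], [-0.001, 0.003, -1.0]]
wrist_force: [1.1, -1.1, -2.7]
gripper_width: 0.497
time_s: 73.02
tcp_pos: [0.657, -0.087, 0.1941]
ee_rot: [[-0.001, -1.0, -0.004], [-1.0, 0.001, -0.0], [0.0, 0.004, -1.0]]
wrist_force: [0.9, -1.7, -1.3]
gripper_width: 0.497
time_s: 73.43
tcp_pos: [0.7056, -0.038, 0.1942]
ee_rot: [[-0.001, -1.0, -0.004], [-1.0, 0.001, -0.001], [0.001, 0.004, -1.0]]
wrist_force: [-0.6, -0.3, -1.4]
gripper_width: 0.497
t 73.43 tcp [ 0.7056 -0.038   0.1942] F [-0.6 -0.3 -1.4] grip 0.5 J [ 10.   31.2  11.4  -0.  -70.4 -10. ]
tool shift cm [-0.1  -0.34 12.36] yaw now -90.0 tool z [-0.004 -0.001 -1.   ]
turn about tool z -0.0
```

View pics/w38.png

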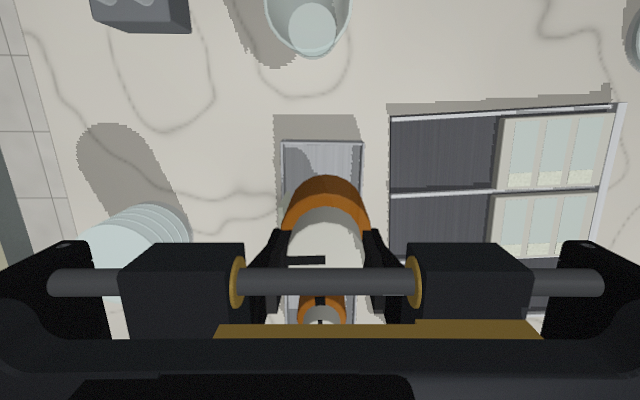

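```bash
python3 -m jog '[[-0.1,-0.1,2,0,0,0],[0,0,2.5,0,0,0],[0,0,2.5,0,0,0],[0,0,2,0,0,0],[0,0,1.5,0,0,0]]' 3.8
python3 -m jog '[[0,0,0.8,0,0,0],[0,0,0.5,0,0,0],[0,0,0.3,0,0,0],[0,0,0.3,0,0,0],[0,0,0,0,0,0]]' 3.8
python3 -m jog '[[0,0,0.1,0,0,0],[0,0,0,0,0,0],[0,0,0,0,0,0],[0,0,0,0,0,0],[0,0,0,0,0,0]]' 3.8
```

```text
time_s: 73.9
tcp_pos: [0.7055, -0.0385, 0.0893]
ee_rot: [[-0.003, -1.0, -0.004], [-1.0, 0.003, -0.0], [0.0, 0.004, -1.0]]
wrist_force: [-0.8, 0.1, -1.6]
gripper_width: 0.498
time_s: 74.32
tcp_pos: [0.7079, -0.037, 0.073]
ee_rot: [[-0.001, -1.0, 0.001], [-1.0, 0.001, 0.0], [-0.0, -0.001, -1.0]]
wrist_force: [0.2, 0.4, -1.6]
gripper_width: 0.494
time_s: 74.73
tcp_pos: [0.7078, -0.0367, 0.0717]
ee_rot: [[-0.001, -1.0, 0.0], [-1.0, 0.001, 0.0], [-0.0, -0.0, -1.0]]
wrist_force: [0.5, -0.3, -2.7]
gripper_width: 0.492
```

```bash
python3 -m jog '[[0,0,0.1,0,0,0],[0,0,0,0,0,0],[0,0,0,0,0,0],[0,0,0,0,0,0],[0,0,0,0,0,0]]' 3.8
python3 -m jog '[[0,0,0,0,0,0],[0,0,0,0,0,0],[0,0,0,0,0,0],[0,0,0,0,0,0],[0,0,0,0,0,0]]' 6.5
python3 -m jog '[[0,0,-1,0,0,0],[0,0,-3,0,0,0],[0,0,-3,0,0,0],[0,0,-3,0,0,0],[0,0,-3,0,0,0]]' 6.5
python3 -m jog '[[0,0,-3,0,0,0],[0,3,-3,0,0,0],[0,3,-3,0,0,0],[0,3,0,0,0,0],[0,3,0,0,0,0]]' 6.5
python3 -m jog '[[0,0,0,0,0,0],[0,0,0,0,0,0],[0,0,0,0,0,0],[0,0,0,0,0,0],[0,0,0,0,0,0]]' 6.5
python3 - <<'E'
from h import *
go(.7,0,.3)
for n in('wrist','scene','side'): save(cam(n),n+'40')
a=cv2.imread('pics/scene40.png');b=cv2.imread('pics/side40.png')
cv2.imwrite('pics/z40a.png',cv2.resize(a[130:330,240:480],None,fx=3,fy=3,interpolation=2))
cv2.imwrite('pics/z40b.png',cv2.resize(b[110:290,230:430],None,fx=3.3,fy=3.3,interpolation=2))
E
```

```text
time_s: 75.15
tcp_pos: [0.7079, -0.0368, 0.0708]
ee_rot: [[-0.001, -1.0, 0.001], [-1.0, 0.001, -0.0], [0.0, -0.001, -1.0]]
wrist_force: [-1.2, 0.5, 0.2]
gripper_width: 0.499
time_s: 75.57
tcp_pos: [0.7078, -0.0368, 0.0705]
ee_rot: [[-0.001, -1.0, 0.0], [-1.0, 0.001, -0.0], [0.0, -0.0, -1.0]]
wrist_force: [-0.3, 0.5, -0.1]
gripper_width: 0.729
time_s: 75.98
tcp_pos: [0.7076, -0.0369, 0.2029]
ee_rot: [[-0.001, -1.0, 0.001], [-1.0, 0.001, -0.0], [0.0, -0.001, -1.0]]
wrist_force: [-0.4, 0.6, 0.3]
gripper_width: 0.746
time_s: 76.4
tcp_pos: [0.5884, -0.0368, 0.2929]
ee_rot: [[-0.001, -1.0, 0.006], [-1.0, 0.001, 0.001], [-0.001, -0.006, -1.0]]
wrist_force: [-0.5, 1.0, -0.5]
gripper_width: 0.749
time_s: 76.82
tcp_pos: [0.5896, -0.0366, 0.2889]
ee_rot: [[-0.001, -1.0, -0.0], [-1.0, 0.001, -0.0], [0.0, 0.0, -1.0]]
wrist_force: [0.5, 0.1, 0.6]
gripper_width: 0.749
t 76.82 tcp [ 0.5896 -0.0366  0.2889] F [0.5 0.1 0.6] grip 0.75 J [ 12.1  16.5   1.9   0.  -75.4 -12.2]
tool shift cm [ -3.67 -11.03  -1.12] yaw now -90.1 tool z [-0. -0. -1.]
```

View pics/wrist40.png

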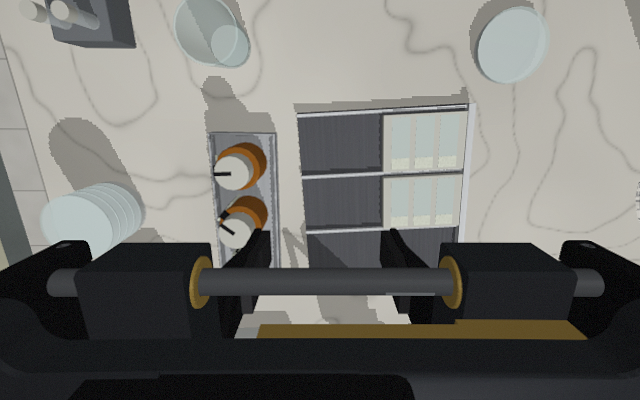

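View pics/z40a.png

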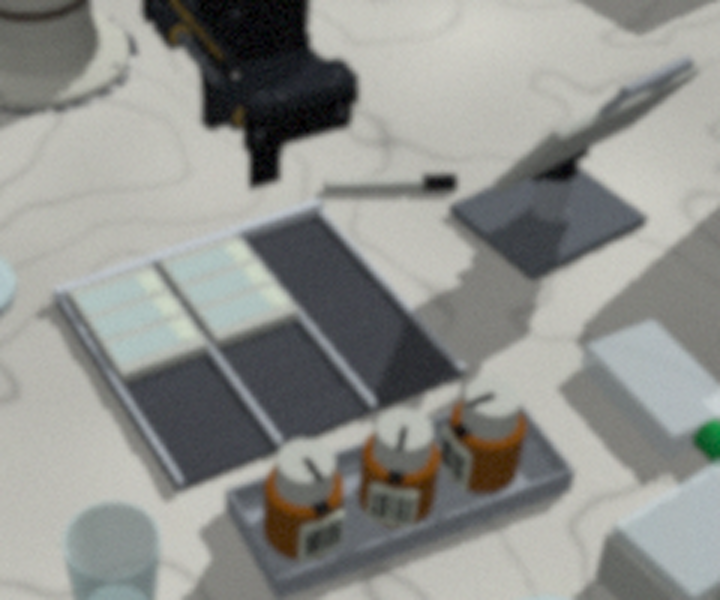

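View pics/z40b.png

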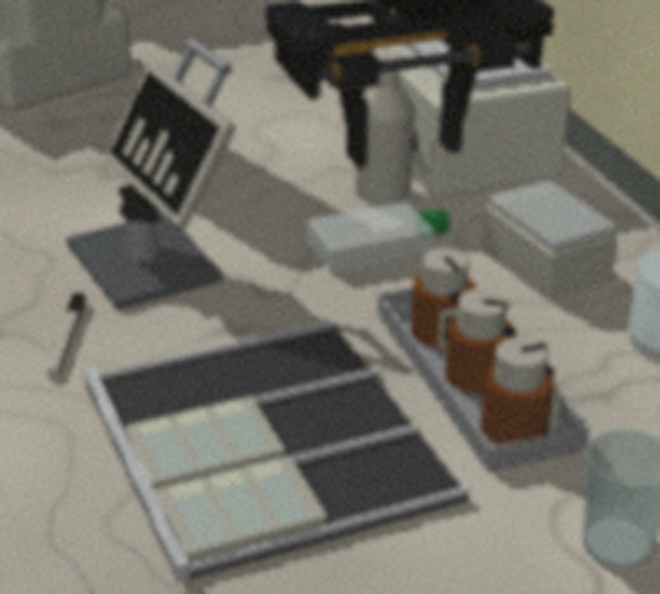

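```bash
python3 - <<'E'
import cv2
a=cv2.imread('pics/wrist40.png');cv2.imwrite('pics/z41.png',cv2.resize(a[95:235,370:490],None,fx=4.2,fy=4.2,interpolation=2))
E
```

```text
(no output)
```

View pics/z41.png

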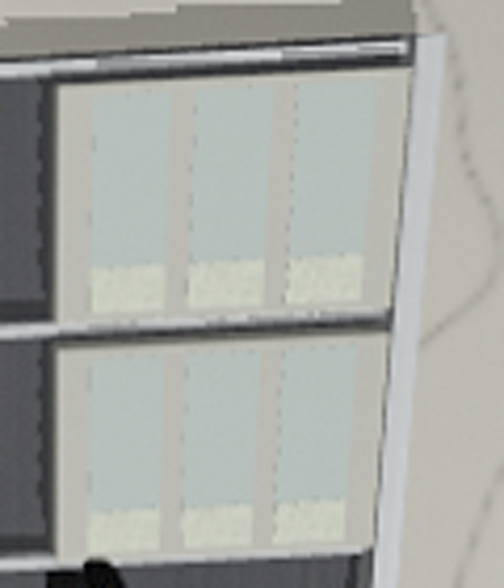

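Both trays are flush with the stop, with no gap visible along its inner face. All three jars stand in the carrier, the display is unchanged, and the robot is clear of everything. Handing in.

```bash
python3 -c "
from station import finish_job
print(finish_job())"
```

```text
the job is handed in; nothing more can be done
None
```

I set up the logging corner, pressed the scanner key, moved all three jars into the carrier and handed the job in at about 77 s. The station reports no verdict.

- **Display:** I gripped the handle and set it. It measured about 31° tilt and less than 1° swivel from the wrist and side views. Later pictures show it unchanged.
- **Trays:** two were present. I pressed with about 10 N and pulled each to the front stop. The last wrist picture shows no gap at the stop and both trays straight.
- **Jars, turned:** one jar was knocked about 40 mm after I had turned it, so I turned it again. At the last check before the key press, the label errors were about 4° for that jar (limit about 10.6°) and about 7° for each of the other two (limit about 14°).
- **Key:** I expected first contact at 118 mm height but felt it at about 122 mm, so the first press at 18 N looked blocked. I pressed again with one finger. Contact ran from 122.2 to 116.2 mm with a hard stop at the bottom, which matches the full 6 mm travel, and the key sprang back. The 4 mm height disagreement is unexplained.
- **Jars, carried:** all three stand upright in the carrier in the scene and side pictures. Nothing else on the bench looked moved, and the gripper was clear of everything at hand-in.

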